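Aim the inspection camera and present a glass plate's label to it

ROBOT

A 6-joint arm with a two-finger parallel gripper is mounted at the origin on the work surface. World frame = base frame: x ahead of the robot, y to its left, z up, the work surface at z = 0. Lengths are in m, angles in degrees, forces in N, time in s.
With the tool pointing down it reaches from about 0.4 to 0.825 m from the base axis. Payload 7 kg.
Tool frame: the origin (TCP) lies at the very end of the fingers, on their centre line; the grasp point (between the pads) lies 19 mm behind it; z points along the fingers, y is the line along which they close (so a half turn about z gives the same grasp; the last joint's range is limited). The gripper opens to 88 mm and grips with 3 to 60 N. Pads are 19 mm wide; open, the fingers measure 130 mm over their backs; the gripper's body (78 mm by 193 mm) begins 47 mm behind the grasp point.
Start: joints at [16.507, 20.546, 0.682, 0, -70.136, -16.507], TCP at [0.675, -0, 0.227] pointing down, gripper open.
Joint ranges: [-176.03, 176.03], [-82.01, 121.73], [-58.28, 71.71], [-173.87, 95.51], [-174.79, -0.11], [-173.66, 173.66]. Speed limits (degrees/s): [136.94, 136.94, 172.46, 180, 180, 180].

INTERFACE

Orientations are given as [roll, pitch, yaw] about the fixed x, y, z axes, in that order (R = Rz(yaw) Ry(pitch) Rx(roll)).
In Python, from plant import ctrl gives the robot as it stands.
- The arm moves only by the tool carry_out, never from a script. Its argument "deltas" is a list that holds one entry, the list of rows, each a list of 5 numbers: the shift along the tool's x, y, z scaled (see below), then the turn about the tool's z scaled (see below), then the opening, from -1 (shut) to 1 (fully open). A call has 1 to 5 rows; each row is the pose to reach, as a shift and turn from the pose commanded when the call began, along the tool's axes at that moment, turning the shorter way round; what a row does not reach only later rows make up. The controller multiplies each number of a shift by 20 cm and each number of a turn by 2 pi rad. A row lasts 1/10 s, in which the tool goes at most 50 mm and 8.59 degrees, less where a joint would pass 70% of its speed; a pose out of reach is approached as far as the arm can. A call with a number of a shift or a turn outside -1 to 1 is refused whole. A call with a gripper value outside its range is refused whole. The fingers move at their own pace and stop on an object; the grip force is fixed at half the most. Time passes only in rows, so rows that repeat a pose let the fingers close. It gives the time, the measured TCP pose, the force, the opening and the grip force at its end, in the units of the state.
- ctrl.get_obs(): the state, without advancing time (a new reading comes with each control period).
- ctrl.snapshot(name): name is "scene" or "side" or "wrist"; returns a dict with "color" (384x512x3 uint8, red, green, blue), "camera_matrix" (3x3 intrinsics, pixels), "R" (3x3) and "t" (3): a world point X has camera coordinates R X + t. Camera axes: x right, y down, z forward; pixel columns grow to the right and rows downward; lengths in m; the calibration is good to about 2 mm. A picture is of the moment at which its call begins. There is no depth.
- ctrl.close_job(): hands the job in; it is judged then, once.
Trained networks look in a picture, given as the dict that the camera call returned (one of the last four; its "shot" number tells which), for a name from the list of things; names that differ only in an ending like _2 or _b are one class to them, and where a whole thing is asked for, a point or a joint stands for the part that bears it (a point fixed in the world has none). Each returns a list of dicts, best first, with "p" (0 to 1); they miss things now and then, are a little off and sometimes report something else, mostly with a low value. They report only what shows in the picture. A call takes as long as a camera call. They do not tell look-alikes from the thing itself.
- ctrl.search_frame(picture, name): "centre" ([column, row] in pixels, amid what is visible of it).
- ctrl.silhouettes(picture, name): "mask" (384x512 bool, what is visible of it) and "centre" ([column, row] in pixels, amid what is visible of it).
- ctrl.spot_point(picture, name): "centre" ([column, row] in pixels: a listed point, or the origin of a listed thing).
The state is a dict: "clock": time; "joint_pos": joint angles; "qvel": joint speeds; "tau": joint torques, N m; "tool_pos": TCP position; "orientation": TCP orientation; "force": force on the tool from outside, world axes, zero at the start; "moment": the same for the moment, N m; "opening": finger opening in m; "gripper_force": force on a finger pad.
Only numpy, scipy, OpenCV 4.12 (cv2) and the standard library are available. Lean on these libraries where they do the work, as an engineer would, in place of code of your own. Each camera call takes 0.05 s, during which the arm holds its last target. There are 200 camera calls.

TASK

First take the inspection camera by its red ball and swing it on its stand until it looks straight out over the front of the stand (yellow pointers in line) and 35 degrees down. Then lift the bluish glass plate with the notched, frosted end out of the rack and hold it in front of the lens, gripped by its clear part: the middle of the orange label at the camera's focus point, the label side turned up and square to the lens, the notched long edge uppermost and lying level across the view. Finish while still holding it there, quite still; leave the amber plate in the rack and the bottle where they are.

Things in the scene. Friction and masses are not known exactly. Their poses are not given: they have to be found in the camera images.
- cam_base: Fixed stand of the camera: dark round steel foot 100 mm wide, 40 mm column, on a black breadboard 12 mm thick. Origin: centre of the foot's underside, z up. Its front, with yellow ticks on foot and collar, looks along -x of this frame. The pan axis is the vertical through the origin; the tilt axis crosses it 250 mm above the origin.
- pan (a joint): Swivel of the camera about the vertical axis of the stand, rad, counterclockwise from above positive, -1.3 to 1.3; 0 = the camera looks over the front of the stand (-x of cam_base) and the yellow pointer on the swivel stands over the yellow tick. Stays where it is left (friction 0.12 N m).
- tilt (a joint): Tilt of the camera about its horizontal cross axis, rad, -0.3 to 1.1; 0 = looks level, positive = looks down; 35 degrees down is 0.611. Stays where it is left (friction 0.2 N m).
- knob (a point): Centre of the red ball, 22 mm in diameter, on an 8 mm rod rising forward from the camera: with tilt 0 it is 70 mm in front of the tilt axis and 70 mm above it, in the camera's middle plane; it turns with pan and tilt, 99 mm from the tilt axis. Axes as focus. Can be pinched from above, across the camera's y axis.
- focus (a point): Focus point, in the air on the lens axis, 180 mm in front of the tilt axis; moves with pan and tilt. Axes: x backwards, from the focus to the lens; y across; z the camera's up. The camera is a black box 56 x 54 x 50 mm centred on the tilt axis between two aluminium fork arms, its 42 mm wide lens tube reaching 54 mm in front of the axis.
- rack: Fixed grey plastic rack 116 x 116 x 18 mm. Origin: centre of the underside. Two slots along its x axis, 35 mm to either side of the centre, each 10 mm wide, 96 mm long, 14 mm deep (floor 4 mm over the table), with a plate standing on edge in each.
- plate: Bluish glass plate 90 x 8 x 50 mm (x, y, z), 0.09 kg, on edge in a slot, 36 mm proud of the rack. Origin: centre of its underside; x along it, z to the upper edge. Its +x end (x = 13 to 45 mm) is frosted white, the upper corner there notched 10 x 11 mm. Orange label on that end's +y face only: seen label side on, the notch is upper left. The rest is clear: grip it there across the 8 mm.
- label (a point): Middle of the orange label (22 x 24 mm): 28 mm from the plate's centre towards the frosted end, on the +y face, 25 mm above the lower edge. Axes as plate; +y points out of the label.
- amber: Plain amber plate 90 x 8 x 50 mm in the other slot, 70 mm from the first; no notch, no frosting. Origin: centre of its underside. To be left there.
- bottle: White plastic bottle, 60 mm wide, 150 mm high, standing to the right of the breadboard. Origin: centre of its underside. To be left alone.
Not all that is in view belongs to the job. Leave any pink look-alike of the plate alone.

How it is judged:
By the outcome, as a careful person would: the job done as asked, in the order asked, and still so for the second after the job is handed in, while the arm keeps its last pose, push and grip.
It also fails if it takes over 48 s, if anything falls off the work surface, if the arm or the gripper's body presses on something with over 40 N, if the wrist force passes 120 N, or if a joint passes its speed limit or range.

## Working session

There is one attempt and no reset: what is moved stays moved. The work goes in short steps, Python scripts to look and compute and a tool call to move; the robot and the scene stay as the last step left them, time stands still between calls to the robot, and variables do not carry over. Pictures are saved under pics/ and viewed, at most 10 in all, crops included, and the job is handed in when it is done.

Besides the shell and the picture viewer there is one more tool, called after "Call:" by a JSON object that holds its "op" and its "data". carry_out: Moves the arm, as the interface text tells. Its arguments: {"type":"object","properties":{"deltas":{"type":"array"}},"required":["deltas"]}

```bash
mkdir -p pics; ls; python3 - <<'E'
from plant import ctrl
import cv2,numpy as np,pickle
o=ctrl.get_obs();print({k:np.round(v,3).tolist() for k,v in o.items()})
S={}
for n in ["scene","side"]:
    s=ctrl.snapshot(n);S[n]=s
    print(n,np.round(s["camera_matrix"],1).tolist(),np.round(s["R"],3).tolist(),np.round(s["t"],3).tolist())
    for t in ["cam_base","rack","plate","amber","bottle","knob","label","focus"]:
        r=ctrl.spot_point(s,t);print(t,[(np.round(d["centre"],1).tolist(),round(d["p"],2)) for d in r[:4]])
pickle.dump(S,open("s0.pkl","wb"))
cv2.imwrite("pics/a.png",cv2.resize(np.vstack([S[n]["color"][:,:,::-1] for n in S]),None,fx=.78,fy=.78,interpolation=cv2.INTER_AREA))
cv2.imwrite("pics/scene.png",cv2.resize(S["scene"]["color"][:,:,::-1],(800,600)))
cv2.imwrite("pics/side.png",cv2.resize(S["side"]["color"][:,:,::-1],(800,600)))
E
```

```text
pics
{'clock': 0.0, 'joint_pos': [16.506, 20.592, 0.635, -0.019, -70.137, -16.509], 'qvel': [0.01, 0.056, -0.01, 0.039, -0.041, -0.028], 'tau': [-0.001, -58.273, 29.306, 6.997, 0.007, -0.0], 'tool_pos': [0.675, -0.0, 0.226], 'orientation': [179.905, -0.009, -90.009], 'force': [0.235, 0.338, 0.186], 'moment': [0.086, 0.018, -0.016], 'gripper_force': 0.0, 'opening': 0.087}
scene [[405.3, 0.0, 254.2], [0.0, 405.3, 193.7], [0.0, 0.0, 1.0]] [[-0.687, 0.726, -0.009], [0.433, 0.399, -0.808], [-0.583, -0.56, -0.589]] [0.435, -0.028, 1.536]
cam_base [([202.0, 255.0], 0.58)]
rack [([304.3, 284.4], 0.81)]
plate [([376.0, 308.7], 0.75), ([320.0, 278.1], 0.72), ([340.7, 258.6], 0.58)]
amber [([295.4, 291.3], 0.62)]
bottle [([323.5, 282.8], 0.68)]
knob [([218.1, 167.0], 0.86)]
label [([392.8, 266.1], 0.91), ([366.0, 295.8], 0.83), ([324.9, 282.7], 0.76), ([349.7, 254.3], 0.72)]
focus []
side [[445.9, 0.0, 259.8], [0.0, 445.9, 191.7], [0.0, 0.0, 1.0]] [[0.846, -0.532, 0.009], [-0.362, -0.587, -0.724], [0.391, 0.61, -0.689]] [-0.487, 0.282, 1.263]
cam_base [([321.1, 232.1], 0.94)]
rack [([232.3, 197.8], 0.63)]
plate [([168.9, 193.5], 0.76), ([195.3, 172.2], 0.57), ([192.4, 214.2], 0.55), ([225.5, 192.4], 0.51)]
amber [([242.9, 192.5], 0.64)]
bottle []
knob [([301.4, 154.8], 0.83)]
label [([317.0, 233.4], 0.67), ([222.8, 184.4], 0.55), ([185.6, 198.3], 0.54), ([197.8, 174.2], 0.54)]
focus []
```

View pics/scene.png

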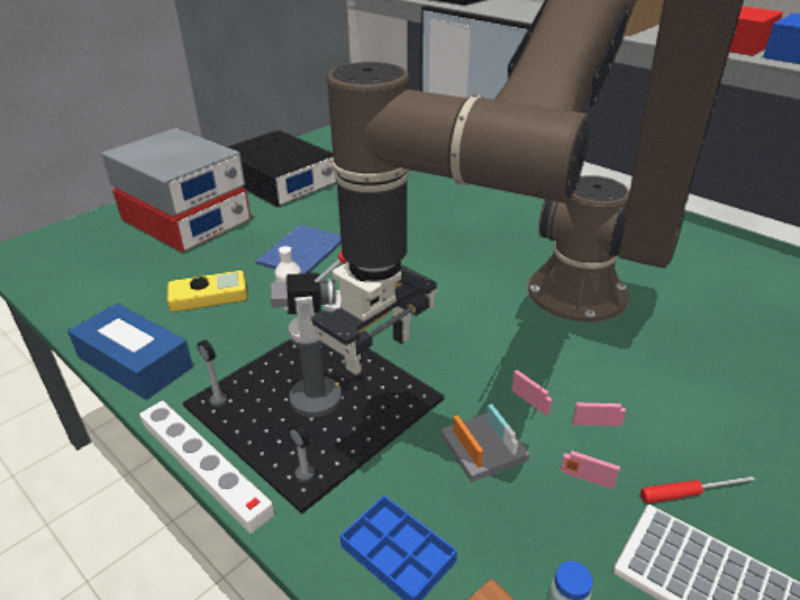

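View pics/side.png

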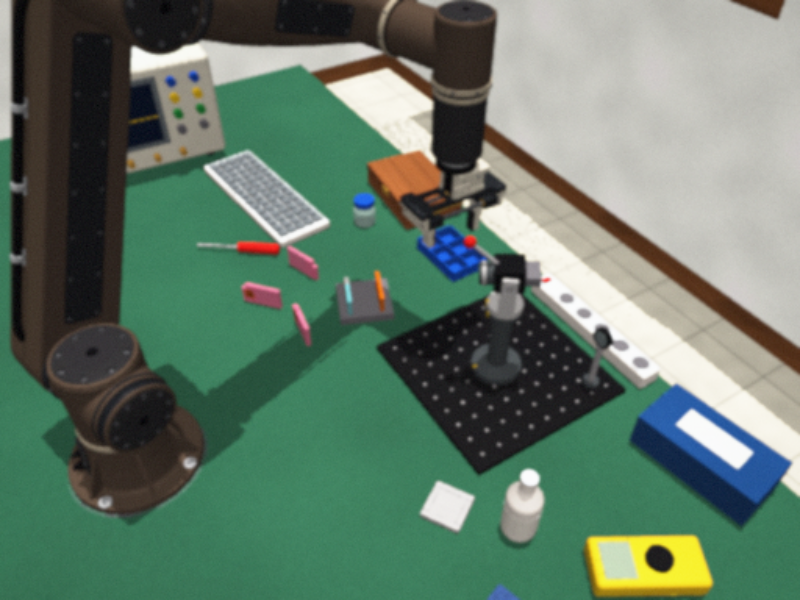

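The scene view (800x600) shows the rack at about (485,440). The amber plate is at (468,440) and the bluish plate at (503,430), with its whiter end towards the lower right. Three pink look-alikes lie at (531,392), (599,413) and (590,468). The stand's foot is at (315,398) and the red ball at (342,258). The bluish one in the rack is the plate meant, since it isn't pink. I'll enlarge to confirm that and find its label side.

```bash
cat > h.py <<'E'
import numpy as np,cv2
def tri(obs):
    A=[]
    for s,p in obs:
        P=s["camera_matrix"]@np.c_[s["R"],s["t"]]
        A+= [p[0]*P[2]-P[0],p[1]*P[2]-P[1]]
    v=np.linalg.svd(np.array(A))[2][-1];return v[:3]/v[3]
def proj(s,X):
    c=np.atleast_2d(X)@s["R"].T+s["t"];u=c@s["camera_matrix"].T;return u[:,:2]/u[:,2:]
def onz(s,p,z):
    d=s["R"].T@np.linalg.inv(s["camera_matrix"])@np.array([p[0],p[1],1.]);c=-s["R"].T@s["t"]
    return c+d*(z-c[2])/d[2]
E
python3 - <<'E'
from h import *;import pickle
S=pickle.load(open("s0.pkl","rb"));a,b=S["scene"],S["side"]
pr=lambda n,p,q:(lambda X:print(n,X.round(4),(proj(a,X)[0]-p).round(1),(proj(b,X)[0]-q).round(1)))(tri([(a,np.array(p)),(b,np.array(q))]))
pr("cam_base",(202,255),(321.1,232.1));pr("rack",(304.3,284.4),(232.3,197.8));pr("knob",(218.1,167),(301.4,154.8));pr("plate",(320,278.1),(225.5,192.4));pr("label",(324.9,282.7),(222.8,184.4));pr("amber",(295.4,291.3),(242.9,192.5))
def crop(s,x,y,w,h):
    return cv2.resize(s["color"][y:y+h,x:x+w,::-1],(400,300),interpolation=cv2.INTER_CUBIC)
cv2.imwrite("pics/b.png",np.vstack([np.hstack([crop(a,275,250,80,60),crop(b,205,165,64,48)]),np.hstack([crop(a,160,150,160,120),crop(b,250,125,128,96+0)])]))
E
```

```text
cam_base [ 0.6857 -0.178   0.0147] [-2.4  0. ] [-1.9 -0.1]
rack [ 0.541   0.1168 -0.0066] [ 1.8 -0.4] [1.2 0.3]
knob [ 0.6244 -0.1311  0.3211] [ 0.7 -0.1] [0.6 0.1]
plate [0.5185 0.1404 0.0151] [-1.9  0.5] [-1.3 -0.4]
label [0.5272 0.1674 0.0257] [-0.4  0.1] [-0.3 -0.1]
amber [ 0.5828  0.1163 -0.0012] [ 1.5 -0.3] [1.  0.3]
```

View pics/b.png

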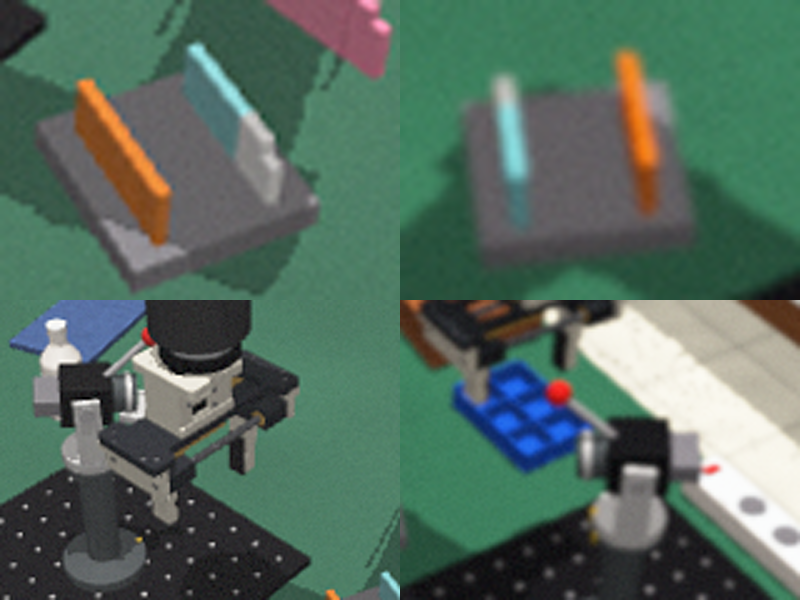

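The crop confirms it. The bluish plate in the rack has a frosted, notched end towards world +y, while the pinks lie outside the rack. No label shows on its visible +x face, so the label faces the robot (-x), which agrees with "notch upper left". Next I'll fit the plate and stand poses.

```bash
cat > fit.py <<'E'
from h import *;import pickle
from scipy.optimize import minimize
from itertools import product
S=pickle.load(open("s0.pkl","rb"));a,b=S["scene"],S["side"]
# colour masks in rack region
def hsv(s): return cv2.cvtColor(s["color"],cv2.COLOR_RGB2HSV)
def win(m,x0,y0,x1,y1):
    z=np.zeros_like(m);z[y0:y1,x0:x1]=m[y0:y1,x0:x1];return z
def dims(s):
    h=hsv(s);H,Sa,V=[h[...,i].astype(int) for i in range(3)]
    w=(275,250,345,312) if s is a else (205,165,262,212)
    am=win((H>5)&(H<22)&(Sa>130)&(V>90),*w);bl=win((H>85)&(H<105)&(Sa>40)&(V>90),*w)
    wh=win((Sa<40)&(V>125),*( (318,268,335,295) if s is a else (217,174,227,184)))
    return am,bl|wh
def poly(s,x,y,yaw,notch):
    c,sn=np.cos(yaw),np.sin(yaw);P=[]
    for px,py,pz in product((-.045,.045),(-.004,.004),(.014,.05)):
        if notch and px>0 and pz>.04: P+= [(.035,py,.05),(.045,py,.039)]
        else: P.append((px,py,pz))
    P=np.array(P);W=np.c_[x+c*P[:,0]-sn*P[:,1],y+sn*P[:,0]+c*P[:,1],P[:,2]+.004]
    m=np.zeros((384*8,512*8),np.uint8)
    h=cv2.convexHull(np.round((proj(s,W)+.5)*8).astype(np.int32));cv2.fillConvexPoly(m,h,255)
    return cv2.resize(m,(512,384),interpolation=cv2.INTER_AREA)/255.
M={id(s):dims(s) for s in (a,b)}
def cost(p,k,v=False):
    e=0
    for s in (a,b):
        m=M[id(s)][k].astype(float);r=poly(s,*p,k==1);e+=np.abs(m-r).sum()/ (m+r).sum()
    return e
for k,x0 in ((0,(.585,.117,1.65)),(1,(.518,.135,1.65))):
    best=min((minimize(cost,np.add(x0,(0,0,d)),args=(k,),method="Nelder-Mead",options=dict(initial_simplex=np.add(x0,[(0,0,d),(.01,0,d),(0,.01,d),(0,0,d+.15)]))) for d in (-.2,0,.2)),key=lambda r:r.fun)
    print("amber plate".split()[k],best.x.round(4),np.degrees(best.x[2]).round(1),best.fun.round(3),[M[id(s)][k].sum() for s in (a,b)])
for s,n in ((a,"scene"),(b,"side")):
    h=hsv(s);H,Sa,V=[h[...,i].astype(int) for i in range(3)]
    y=win((H>18)&(H<34)&(Sa>110)&(V>60),*((180,200,235,265) if s is a else (290,180,350,250)))
    nn,l,st,ce=cv2.connectedComponentsWithStats(y.astype(np.uint8))
    print(n,[(ce[i].round(1).tolist(),int(st[i,4])) for i in range(1,nn)])
    g=s["color"].astype(int)
    print("axis proj",proj(s,np.array([[.686,-.178,.012],[.686,-.178,.262]])).round(1).tolist())
# breadboard corners, px in 512 from views
sc=512/800
for n,s,P in (("scene",a,[(187,403),(303,508),(443,398)]),("side",b,[(378,348),(481,472),(624,390)])):
    W=np.array([onz(s,np.array(p)*sc,.012) for p in P]);print(n,W[:,:2].round(3).tolist(),[np.degrees(np.arctan2(*(W[i+1]-W[i])[[1,0]])).round(1) for i in (0,1)])
E
python3 fit.py
```

```text
amber [0.5789 0.1172 1.1794] 67.6 0.126 [np.int64(265), np.int64(95)]
plate [0.5138 0.1435 1.2068] 69.1 0.212 [np.int64(271), np.int64(100)]
scene [([231.8, 210.3], 6), ([215.2, 245.4], 5)]
axis proj [[199.6, 255.7], [191.2, 188.4]]
side [([310.5, 192.0], 6), ([311.4, 200.7], 7), ([303.2, 233.9], 10)]
axis proj [[319.2, 232.5], [328.2, 173.2]]
scene [[0.857, -0.348], [0.857, 0.001], [0.51, 0.005]] [np.float64(89.9), np.float64(179.3)]
side [[0.499, -0.013], [0.503, -0.363], [0.853, -0.362]] [np.float64(-89.3), np.float64(0.2)]
```

```bash
python3 - <<'E'
from h import *;import pickle
S=pickle.load(open("s0.pkl","rb"));a,b=S["scene"],S["side"]
t=tri([(a,(215.2,245.4)),(b,(303.2,233.9))]);print("foot tick",t.round(4),proj(a,t)-[215.2,245.4],proj(b,t)-[303.2,233.9])
# foot circle: dark steel foot ellipse; compare its outline with hypotheses
for s,n,q in((a,"scene",[(215.2,245.4)]),(b,"side",[(303.2,233.9),(311.4,200.7),(310.5,192.0)])):
  for p in q:
    for z in (.02,.03): print(n,p,z,onz(s,p,z).round(4))
for yaw in (0,-10,-20,-30,-37,-45):
    f=-np.array([np.cos(np.radians(yaw)),np.sin(np.radians(yaw)),0]);c=np.array([.686,-.178,0])
    print(yaw,proj(a,c+f*.045+[0,0,.025])[0].round(1),proj(b,c+f*.045+[0,0,.025])[0].round(1))
def crop(s,x,y,w,h):
    return cv2.resize(s["color"][y:y+h,x:x+w,::-1],(400,600),interpolation=cv2.INTER_CUBIC)
cv2.imwrite("pics/c.png",np.hstack([crop(a,170,180,60,90),crop(b,287,160,60,90)]))
E
```

```text
foot tick [ 0.6319 -0.1652  0.0256] [[ 0.17552317 -0.01056458]] [[0.14256368 0.01173399]]
scene (215.2, 245.4) 0.02 [ 0.6285 -0.1703  0.02  ]
scene (215.2, 245.4) 0.03 [ 0.6352 -0.1619  0.03  ]
side (303.2, 233.9) 0.02 [ 0.6348 -0.1612  0.02  ]
side (303.2, 233.9) 0.03 [ 0.629  -0.1678  0.03  ]
side (311.4, 200.7) 0.02 [ 0.7461 -0.056   0.02  ]
side (311.4, 200.7) 0.03 [ 0.7392 -0.0636  0.03  ]
side (310.5, 192.0) 0.02 [ 0.7692 -0.0202  0.02  ]
side (310.5, 192.0) 0.03 [ 0.7621 -0.0282  0.03  ]
0 [210.4 245.1] [308.1 235.5]
-10 [211.9 246.4] [306.8 233.8]
-20 [213.1 247.9] [305.9 232. ]
-30 [213.8 249.6] [305.4 230.1]
-37 [214.1 250.8] [305.3 228.8]
-45 [214.1 252.3] [305.5 227.4]
```

View pics/c.png

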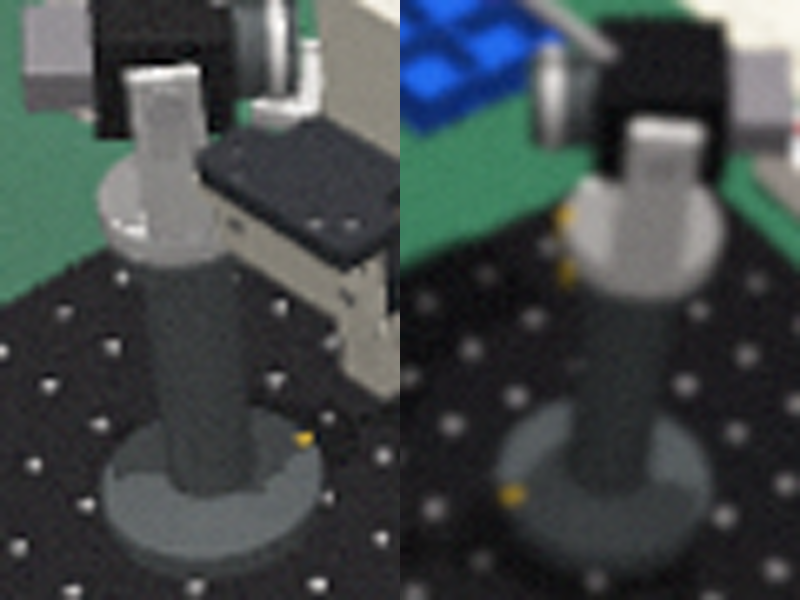

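```bash
python3 - <<'E'
from h import *;import pickle
from scipy.optimize import least_squares
S=pickle.load(open("s0.pkl","rb"));a,b=S["scene"],S["side"]
ct=tri([(a,(201.9,252.3)),(b,(317.6,231.6))]);print("foot top centre",ct.round(4))
th=np.linspace(0,2*np.pi,120)
def ext(s,c,z,r=.05):
    p=proj(s,np.c_[c[0]+r*np.cos(th),c[1]+r*np.sin(th),0*th+z]);return p.min(0),p.max(0)
# measured extents: scene x 185.5..218.3, side x 301.3..333.9; lowest of underside: scene 570->265.5 ; side 578->246.7
def res(v):
    (l,t),(r,_)=ext(a,v,v[2]);(l2,t2),(r2,_)=ext(b,v,v[2])
    return [l-185.5,r-218.3,t-240.7,l2-301.3,r2-334,t2-219.5,ext(a,v,.012)[1][1]-265.3,ext(b,v,.012)[1][1]-246.5]
q=least_squares(res,[.686,-.178,.024]);print(q.x.round(4),np.round(q.fun,1))
c=q.x
for z in(.022,.025,.028):
    for s,p in((a,(215.2,245.4)),(b,(303.2,233.9))):
        d=onz(s,p,z)[:2]-c[:2];print(z,np.degrees(np.arctan2(d[1],d[0])).round(1),np.hypot(*d).round(4))
k=tri([(a,(218.1,167.)),(b,(301.4,154.8))])
d=k[:2]-c[:2];print("knob az",np.degrees(np.arctan2(d[1],d[0])),np.hypot(*d),k[2]-.262)
for p,nm in(((310.5,192.0),"up"),((311.4,200.7),"low")):
    for z in(.15,.16,.17,.18,.19,.2):
        d=onz(b,p,z)[:2]-c[:2];print(nm,z,np.degrees(np.arctan2(d[1],d[0])).round(1),np.hypot(*d).round(4))
E
```

```text
foot top centre [ 0.6778 -0.1774  0.0209]
[ 0.6762 -0.1788  0.0225] [-0.6 -0.2 -0.5 -0.  -0.8  0.5  0.7 -0.3]
0.022 167.6 0.0474
0.022 159.1 0.0455
0.025 164.0 0.0461
0.025 162.2 0.0465
0.028 160.2 0.0449
0.028 165.1 0.0476
knob az 137.3614480379894 0.07032235195729755 0.05908161569544962
up 0.15 88.9 0.055
up 0.16 97.2 0.0474
up 0.17 108.5 0.0412
up 0.18 122.9 0.037
up 0.19 139.6 0.0357
up 0.2 156.2 0.0374
low 0.15 129.1 0.0304
low 0.16 148.5 0.0305
low 0.17 165.8 0.0339
low 0.18 179.0 0.0397
low 0.19 -171.5 0.0471
low 0.2 -164.7 0.0554
```

The front azimuth is about 163° (the foot tick is at (0.632,-0.165)), and pan is now about -25°. The plate is at (0.514,0.1435) with its x axis at 68° and its label facing the robot. I'll lift first and go above the ball.

Call:
{"op": "carry_out", "data": {"deltas": [[[0, 0, -0.25, 0, 1], [0, 0, -0.5, -0.023, 1], [0, 0, -0.75, -0.046, 1], [0.2, 0.1, -0.8, -0.07, 1], [0.4, 0.2, -0.8, -0.093, 1]]]}}

```text
clock: 1.4
tool_pos: [0.6357, -0.0801, 0.3894]
orientation: [-179.8, -0.1, -56.0]
force: [0.3, -0.4, -0.8]
opening: 0.0877
gripper_force: 0.0
```

Call:
{"op": "carry_out", "data": {"deltas": [[[0, 0, 0, 0, 1], [0, 0, 0, -0.02, 1], [0, 0, 0, -0.04, 1], [0, 0, 0, -0.04, 1], [0, 0, 0, -0.04, 1]]]}}

```text
clock: 1.9
tool_pos: [0.635, -0.0798, 0.3864]
orientation: [180.0, 0.0, -42.3]
force: [-0.2, -0.1, -0.3]
opening: 0.0877
gripper_force: 0.0
```

```bash
python3 - <<'E'
from plant import ctrl
from h import *;import pickle
o=ctrl.get_obs();print({k:np.round(v,3).tolist() for k,v in o.items()})
S={n:ctrl.snapshot(n) for n in["scene","side","wrist"]};pickle.dump(S,open("s1.pkl","wb"))
c={n:[(np.array(d["centre"]).round(1).tolist(),round(d["p"],2)) for d in ctrl.spot_point(S[n],"knob")] for n in S};print(c)
for n in S:
    for pr in [("scene","side"),("scene","wrist"),("side","wrist")]: pass
for x,y in [("scene","side"),("side","wrist"),("scene","wrist")]:
    if c[x] and c[y]: print(x,y,tri([(S[x],c[x][0][0]),(S[y],c[y][0][0])]).round(4))
if all(c.values()): print(tri([(S[x],c[x][0][0]) for x in S]).round(4))
# red blob centres
for n in S:
    h=cv2.cvtColor(S[n]["color"],cv2.COLOR_RGB2HSV);m=((h[...,0]<5)|(h[...,0]>174))&(h[...,1]>170)&(h[...,2]>90)
    N,l,st,ce=cv2.connectedComponentsWithStats(m.astype(np.uint8));print(n,[(ce[i].round(1).tolist(),st[i].tolist()) for i in range(1,N) if st[i,4]>20])
cv2.imwrite("pics/d.png",np.hstack([cv2.resize(S[n]["color"][:,:,::-1],(400,300)) for n in("scene","wrist")]))
E
```

```text
{'clock': 1.9, 'joint_pos': [10.272, 14.188, 12.011, -0.001, -87.837, 37.386], 'qvel': [0.038, 0.057, 0.051, -0.006, 0.085, 0.045], 'tau': [-0.1, -51.561, 31.239, 7.397, 0.075, 0.276], 'tool_pos': [0.635, -0.08, 0.386], 'orientation': [179.989, 0.009, -42.342], 'force': [-0.151, -0.099, -0.257], 'moment': [-0.043, -0.0, 0.005], 'gripper_force': 0.0, 'opening': 0.088}
{'scene': [([220.2, 164.8], 0.57)], 'side': [([301.5, 153.7], 0.83)], 'wrist': [([334.2, 179.8], 0.79)]}
scene side [ 0.6213 -0.1307  0.3263]
side wrist [ 0.6178 -0.1345  0.3308]
scene wrist [ 0.6152 -0.134   0.3228]
[ 0.6189 -0.1324  0.3271]
scene [([479.8, 18.6], [464, 4, 36, 31, 752]), ([100.9, 138.5], [73, 120, 84, 41, 814]), ([219.8, 163.8], [217, 161, 6, 7, 36]), ([428.8, 314.1], [410, 308, 40, 14, 361]), ([161.2, 322.0], [158, 319, 8, 7, 25])]
side [([300.5, 154.4], [298, 152, 6, 6, 31]), ([165.0, 158.1], [152, 155, 27, 8, 162])]
wrist [([98.2, 11.0], [91, 3, 15, 17, 114]), ([332.8, 177.6], [316, 162, 35, 33, 888])]
```

Call:
{"op": "carry_out", "data": {"deltas": [[[0.1, 0.2, 0.05, -0.011, 1], [0.12, 0.25, 0.2, -0.011, 1], [0.12, 0.25, 0.395, -0.011, 1], [0.12, 0.25, 0.395, -0.011, 1], [0.12, 0.25, 0.395, -0.011, -1]]]}}

```text
clock: 2.7
tool_pos: [0.6193, -0.1334, 0.3082]
orientation: [179.9, 0.0, -38.2]
force: [0.0, 1.0, 2.1]
opening: 0.0835
gripper_force: 0.0
```

Call:
{"op": "carry_out", "data": {"deltas": [[[0, 0, 0, 0, -1], [0, 0, 0, 0, -1], [0, 0, 0, 0, -1], [0, 0, 0, 0, -1]]]}}

```text
clock: 3.1
tool_pos: [0.6195, -0.133, 0.3084]
orientation: [-180.0, -0.0, -38.1]
force: [0.3, -0.2, -0.1]
opening: 0.0531
gripper_force: 0.0
```

```bash
python3 - <<'E'
from plant import ctrl
from h import *;import pickle
o=ctrl.get_obs();print({k:np.round(v,3).tolist() for k,v in o.items() if k!="tau"})
S={n:ctrl.snapshot(n) for n in["side","wrist"]};pickle.dump(S,open("s2.pkl","wb"))
cv2.imwrite("pics/d.png",np.hstack([cv2.resize(S[n]["color"][:,:,::-1],(400,300)) for n in S]))
E
```

```text
{'clock': 3.1, 'joint_pos': [5.503, 14.413, 2.579, 0.003, -78.101, 46.35], 'qvel': [-0.051, 0.193, -0.393, -0.025, 0.273, 0.098], 'tool_pos': [0.62, -0.133, 0.308], 'orientation': [-179.957, -0.049, -38.147], 'force': [0.328, -0.178, -0.066], 'moment': [-0.037, 0.078, 0.024], 'gripper_force': 0.0, 'opening': 0.053}
```

View pics/d.png

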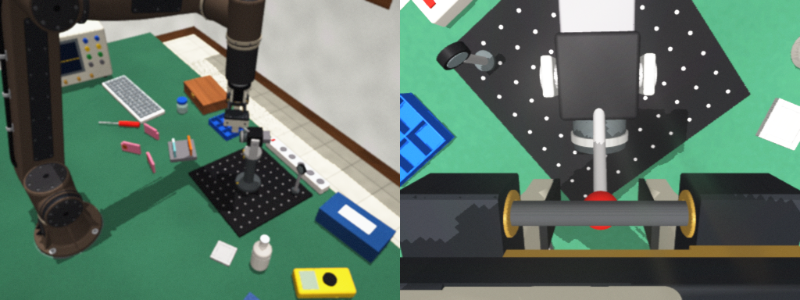

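The wrist view shows the ball at (600,205), midway between the fingers, with the rod square to the closing line. I'll finish closing.

Call:
{"op": "carry_out", "data": {"deltas": [[[0, 0, 0, 0, -1], [0, 0, 0, 0, -1], [0, 0, 0, 0, -1], [0, 0, 0, 0, -1], [0, 0, 0, 0, -1]]]}}

```text
clock: 3.7
tool_pos: [0.6191, -0.1333, 0.3075]
orientation: [180.0, 0.0, -38.2]
force: [-0.6, -0.2, 0.8]
opening: 0.0202
gripper_force: 30.0
```

```bash
python3 - <<'E'
from plant import ctrl
from h import *
o=ctrl.get_obs();print({k:np.round(v,3).tolist() for k,v in o.items() if k!="tau"})
s=ctrl.snapshot("wrist")
print([(np.round(d["centre"],1).tolist(),round(d["p"],2)) for d in ctrl.spot_point(s,"knob")],proj(s,np.array(o["tool_pos"])+[0,0,.019]))
h=cv2.cvtColor(s["color"],cv2.COLOR_RGB2HSV);m=((h[...,0]<5)|(h[...,0]>174))&(h[...,1]>170)&(h[...,2]>90)
N,l,st,ce=cv2.connectedComponentsWithStats(m.astype(np.uint8));print([(ce[i].round(1).tolist(),st[i].tolist()) for i in range(1,N) if st[i,4]>60])
# rod direction az from wrist image handled later
E
```

```text
{'clock': 3.7, 'joint_pos': [5.483, 14.448, 2.517, 0.001, -78.086, 46.35], 'qvel': [0.09, 0.018, -0.04, 0.02, 0.15, 0.072], 'tool_pos': [0.619, -0.133, 0.307], 'orientation': [179.988, 0.011, -38.167], 'force': [-0.64, -0.151, 0.755], 'moment': [-0.175, 0.215, -0.0], 'gripper_force': 30.0, 'opening': 0.02}
[([254.2, 269.7], 0.61)] [[251.49701085 265.06094517]]
[([37.2, 3.3], [30, 0, 14, 10, 82]), ([254.8, 251.7], [235, 246, 41, 11, 348]), ([254.7, 290.9], [241, 289, 28, 6, 118])]
```

```bash
cat > arc.py <<'E'
from h import *
C=np.array([.678,-.179,.262])
def knob(pan_az,tilt):
    a=np.radians(pan_az);t=np.radians(tilt+45);return C+.099*np.array([np.sin(t)*np.cos(a),np.sin(t)*np.sin(a),np.cos(t)])
def rows(p,yaw):
    y=np.radians(yaw);X=np.array([np.cos(y),np.sin(y),0]);Y=np.array([np.sin(y),-np.cos(y),0]);return np.array([p@X,p@Y,-p[2]])/.2
if __name__=="__main__":
    k0=knob(141.8,4.3);print(k0,knob(163.2,35))
    for i in range(1,11):
        f=i/10;print(rows(knob(141.8+21.4*f,4.3+30.7*f)-k0,-38.2).round(3),round(-21.4*f/360,4))
    k1=knob(141.8+10.7,4.3+15.35)
    for i in range(6,11):
        f=i/10;print("2nd",rows(knob(141.8+21.4*f,4.3+30.7*f)-k1,-38.2+10.7).round(3),round(-21.4*(f-.5)/360,4))
E
python3 arc.py
```

```text
[ 0.61901728 -0.13258517  0.32655774] [ 0.58466521 -0.15082057  0.27919117]
[-0.016  0.015  0.021] -0.0059
[-0.031  0.03   0.042] -0.0119
[-0.044  0.047  0.064] -0.0178
[-0.055  0.065  0.087] -0.0238
[-0.064  0.083  0.111] -0.0297
[-0.071  0.102  0.135] -0.0357
[-0.076  0.121  0.16 ] -0.0416
[-0.079  0.14   0.185] -0.0476
[-0.08   0.159  0.211] -0.0535
[-0.079  0.178  0.237] -0.0594
2nd [-0.01   0.017  0.024] -0.0059
2nd [-0.019  0.035  0.049] -0.0119
2nd [-0.025  0.053  0.074] -0.0178
2nd [-0.029  0.072  0.1  ] -0.0238
2nd [-0.032  0.091  0.126] -0.0297
```

Call:
{"op": "carry_out", "data": {"deltas": [[[-0.016, 0.015, 0.021, -0.006, -1], [-0.031, 0.03, 0.042, -0.012, -1], [-0.044, 0.047, 0.064, -0.018, -1], [-0.055, 0.065, 0.087, -0.024, -1], [-0.064, 0.083, 0.111, -0.03, -1]]]}}

```text
clock: 4.3
tool_pos: [0.5997, -0.1382, 0.2864]
orientation: [-179.9, -0.1, -27.2]
force: [0.4, 1.3, 3.0]
opening: 0.0199
gripper_force: 30.0
```

Call:
{"op": "carry_out", "data": {"deltas": [[[-0.01, 0.017, 0.024, -0.006, -1], [-0.019, 0.035, 0.049, -0.012, -1], [-0.025, 0.053, 0.074, -0.018, -1], [-0.029, 0.072, 0.1, -0.024, -1], [-0.032, 0.091, 0.126, -0.03, -1]]]}}

```text
clock: 4.8
tool_pos: [0.5854, -0.1514, 0.2609]
orientation: [-180.0, -0.1, -16.4]
force: [0.3, 2.2, 4.1]
opening: 0.0199
gripper_force: 30.0
```

Call:
{"op": "carry_out", "data": {"deltas": [[[0, 0, 0, 0, -1], [0, 0, 0, 0, -1]]]}}

```text
clock: 5.0
tool_pos: [0.5851, -0.1516, 0.2602]
orientation: [180.0, -0.0, -16.6]
force: [0.2, -0.9, -1.2]
opening: 0.0201
gripper_force: 30.0
```

```bash
python3 - <<'E'
from plant import ctrl
from h import *;import pickle
o=ctrl.get_obs();print({k:np.round(v,3).tolist() for k,v in o.items() if k!="tau"})
S={n:ctrl.snapshot(n) for n in["scene","side","wrist"]};pickle.dump(S,open("s3.pkl","wb"))
c={}
for n in S:
    c[n]=[(np.round(d["centre"],1).tolist(),round(d["p"],2)) for d in ctrl.spot_point(S[n],"knob")];print(n,c[n],proj(S[n],np.array(o["tool_pos"])+[0,0,.019]).round(1))
a=S["scene"];b=S["side"];w=S["wrist"]
cr=lambda s,x,y,W,H,ow,oh:cv2.resize(s["color"][y:y+H,x:x+W,::-1],(ow,oh),interpolation=cv2.INTER_CUBIC)
cv2.imwrite("pics/e.png",np.hstack([cr(b,280,150,60,90,400,600),cv2.resize(w["color"][:,:,::-1],(400,600))[:, :] if 0 else np.vstack([cr(w,0,0,512,384,400,300),cr(a,170,180,80,60,400,300)])]))
E
```

```text
{'clock': 5.0, 'joint_pos': [3.98, 12.818, -5.695, 0.008, -71.47, 69.395], 'qvel': [0.052, 0.068, 0.176, 0.02, -0.189, -0.148], 'tool_pos': [0.585, -0.152, 0.26], 'orientation': [179.998, -0.018, -16.623], 'force': [0.199, -0.909, -1.225], 'moment': [-0.524, -0.602, 0.085], 'gripper_force': 30.0, 'opening': 0.02}
scene [([226.7, 173.1], 0.89)] [[225.3 171.5]]
side [([221.3, 182.6], 0.7)] [[293.6 175.8]]
wrist [([254.9, 266.4], 0.65)] [[251.7 263.9]]
```

View pics/e.png

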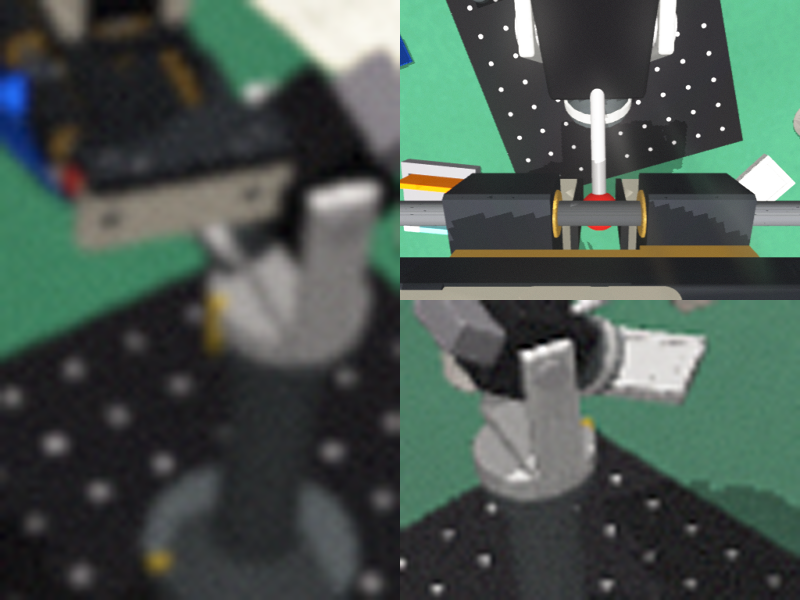

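The swivel pointer (217,310) and the collar tick (212,340) form one upright streak in the side crop, so they look in line. I'll release, back off along the front and check with the wrist camera.

Call:
{"op": "carry_out", "data": {"deltas": [[[0, 0, 0, 0, 0.2], [0, 0, 0, 0, 0.2], [0, 0, 0, 0, 0.2], [0, 0, 0, 0, 0.2], [0, 0, -0.15, 0, 0.2]]]}}

```text
clock: 5.8
tool_pos: [0.5827, -0.151, 0.2864]
orientation: [179.9, 0.4, -16.6]
force: [1.0, 0.6, -0.8]
opening: 0.0512
gripper_force: 0.0
```

Call:
{"op": "carry_out", "data": {"deltas": [[[-0.1, 0, -0.2, 0, 1], [-0.3, 0, -0.25, 0, 1], [-0.5, 0, -0.25, 0, 1], [-0.7, 0, -0.25, 0, 1], [-0.7, 0, -0.25, 0, 1]]]}}

```text
clock: 6.3
tool_pos: [0.4471, -0.1112, 0.3416]
orientation: [-179.9, -0.1, -16.5]
force: [0.5, 0.3, 1.7]
opening: 0.085
gripper_force: 0.0
```

```bash
python3 - <<'E'
from plant import ctrl
from h import *;import pickle
o=ctrl.get_obs();print({k:np.round(v,3).tolist() for k,v in o.items() if k!="tau"})
S={n:ctrl.snapshot(n) for n in["scene","side","wrist"]};pickle.dump(S,open("s4.pkl","wb"))
c={}
for n in S:
    c[n]=[(np.round(d["centre"],1).tolist(),round(d["p"],2)) for d in ctrl.spot_point(S[n],"knob")];print(n,c[n])
    h=cv2.cvtColor(S[n]["color"],cv2.COLOR_RGB2HSV);H,Sa,V=[h[...,i].astype(int) for i in range(3)]
    for nm,m in(("red",((H<5)|(H>174))&(Sa>150)&(V>80)),("yel",(H>18)&(H<34)&(Sa>110)&(V>60))):
        N,l,st,ce=cv2.connectedComponentsWithStats(m.astype(np.uint8));print(n,nm,[(ce[i].round(1).tolist(),st[i].tolist()) for i in range(1,N) if 3<st[i,4]<1500])
w=S["wrist"];print((-w["R"].T@w["t"]).round(3),w["R"].round(3).tolist())
cr=lambda s,x,y,W,H,ow,oh:cv2.resize(s["color"][y:y+H,x:x+W,::-1],(ow,oh),interpolation=cv2.INTER_CUBIC)
cv2.imwrite("pics/f.png",np.vstack([np.hstack([cr(S["side"],270,150,80,60,400,300),cr(S["scene"],170,150,80,60,400,300)]),np.hstack([cr(w,0,0,512,384,400,300),cr(w,180,0,160,120,400,300)])]))
E
```

```text
{'clock': 6.3, 'joint_pos': [10.605, -3.707, -13.56, -0.04, -79.977, 62.88], 'qvel': [-1.106, 4.118, 3.696, 0.87, 1.442, 2.03], 'tool_pos': [0.447, -0.111, 0.342], 'orientation': [-179.887, -0.134, -16.522], 'force': [0.49, 0.299, 1.719], 'moment': [-0.138, -0.091, -0.052], 'gripper_force': 0.0, 'opening': 0.085}
scene [([224.3, 171.8], 0.82)]
scene red [([483.0, 18.7], [470, 4, 31, 31, 591]), ([101.3, 138.3], [72, 120, 85, 41, 887]), ([225.9, 170.9], [223, 168, 7, 7, 39]), ([429.0, 314.0], [410, 307, 40, 15, 377]), ([161.1, 322.0], [158, 319, 8, 7, 30])]
scene yel [([256.4, 104.6], [250, 100, 16, 11, 25]), ([252.5, 106.2], [251, 106, 4, 2, 4]), ([130.0, 187.4], [107, 173, 51, 27, 795]), ([146.5, 174.0], [144, 174, 6, 1, 6]), ([215.0, 245.2], [214, 245, 3, 2, 4])]
side [([295.5, 174.7], 0.94), ([243.5, 191.4], 0.39)]
side red [([165.0, 158.2], [152, 155, 27, 8, 169]), ([293.2, 176.1], [290, 174, 7, 6, 31])]
side yel [([125.9, 58.9], [123, 56, 7, 7, 38]), ([111.2, 62.1], [108, 59, 7, 7, 36]), ([72.3, 80.1], [45, 73, 56, 15, 134]), ([116.4, 95.2], [116, 94, 2, 4, 5]), ([100.3, 100.3], [99, 99, 4, 4, 6]), ([83.2, 104.5], [82, 103, 3, 4, 6]), ([66.0, 108.7], [65, 107, 3, 5, 10]), ([253.1, 144.4], [252, 141, 4, 7, 12]), ([311.5, 198.5], [311, 195, 2, 8, 16]), ([303.2, 234.0], [302, 233, 4, 3, 10])]
wrist []
wrist red []
wrist yel [([254.9, 2.9], [253, 0, 5, 7, 34]), ([53.3, 112.1], [18, 105, 72, 14, 434]), ([63.1, 273.2], [49, 243, 36, 62, 1046]), ([446.9, 272.7], [426, 243, 35, 62, 1061])]
[ 0.516 -0.133  0.498] [[-0.284, -0.959, -0.001], [-0.926, 0.274, 0.259], [-0.248, 0.075, -0.966]]
```

View pics/f.png

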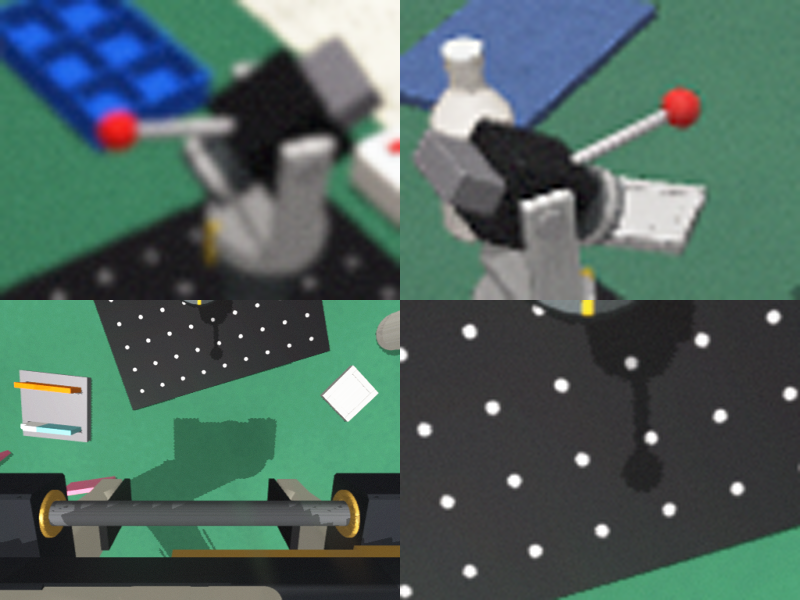

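The camera now looks down over the front. The wrist view shows the foot tick at (255,3), and the side view shows pointer and tick as one streak at (311.5,198.5). I'll check the numbers.

```bash
python3 - <<'E'
from h import *;import pickle
from arc import C,knob
S=pickle.load(open("s4.pkl","rb"));a,b,w=[S[n] for n in("scene","side","wrist")]
t=tri([(a,(215.,245.3)),(b,(303.2,234)),(w,(254.9,3.4))]);d=t-C;print("tick",t.round(4),np.degrees(np.arctan2(d[1],d[0])))
for z in(.02,.024,.028): d=onz(w,(254.9,3.4),z)-C;print("wrist",z,np.degrees(np.arctan2(d[1],d[0])).round(1),np.hypot(*d[:2]).round(4))
k=tri([(a,(225.9,170.9)),(b,(293.2,176.1))]);d=k-C;print("knob",k.round(4),np.degrees(np.arctan2(d[1],d[0])),np.hypot(*d[:2]),d[2],"tilt",np.degrees(np.arctan2(np.hypot(*d[:2]),d[2]))-45,"expected",knob(163.2,35))
# yellow streak shape in side: weighted column per row, vs prediction for az differences
h=cv2.cvtColor(b["color"],cv2.COLOR_RGB2HSV);y=(h[...,0]>16)&(h[...,0]<36)&(h[...,1]>90)
g=b["color"].astype(float);wt=np.clip(g[...,0]-g[...,2]-20,0,None)
for r in range(192,206):
    q=wt[r,306:317];print(r,q.sum().round(0),((q*np.arange(306,317)).sum()/max(q.sum(),1)).round(2))
for az in(155,160,163,166,171):
    u=np.array([np.cos(np.radians(az)),np.sin(np.radians(az)),0]);print(az,proj(b,[C*[1,1,0]+u*.036+[0,0,z] for z in(.165,.175,.185,.195)]).round(2).tolist())
E
```

```text
tick [ 0.631  -0.1659  0.0254] 164.3605883793305
wrist 0.02 164.7 0.049
wrist 0.024 164.6 0.05
wrist 0.028 164.6 0.051
knob [ 0.5829 -0.1523  0.2798] 164.30813293477715 0.09880738568981066 0.017751901535881076 tilt 34.81480300009113 expected [ 0.58466521 -0.15082057  0.27919117]
192 0.0 0.0
193 1.0 312.0
194 106.0 312.15
195 172.0 312.08
196 121.0 311.85
197 83.0 311.67
198 88.0 311.38
199 91.0 311.49
200 93.0 311.67
201 75.0 311.6
202 38.0 311.5
203 0.0 0.0
204 0.0 0.0
205 0.0 0.0
155 [[310.43, 200.29], [310.73, 197.84], [311.04, 195.36], [311.35, 192.86]]
160 [[310.7, 201.03], [311.0, 198.58], [311.31, 196.11], [311.62, 193.61]]
163 [[310.91, 201.48], [311.21, 199.03], [311.52, 196.55], [311.83, 194.05]]
166 [[311.14, 201.92], [311.45, 199.47], [311.76, 196.99], [312.07, 194.49]]
171 [[311.61, 202.63], [311.92, 200.18], [312.23, 197.71], [312.55, 195.21]]
```

Pan is within about 1° and tilt is 34.8°, so the camera is set. The held plate must lean 35°, but the commands only turn about the tool's own z. I'll check, empty-handed and high above everything, how the arm behaves at the edge of its reach.

Call:
{"op": "carry_out", "data": {"deltas": [[[0.25, 0, -0.25, 0, 1], [0.5, 0, -0.5, 0, 1], [0.75, 0, -0.5, 0, 1], [1, 0, -0.5, 0, 1], [1, 0, -0.5, 0, 1]]]}}

```text
clock: 7.1
tool_pos: [0.6457, -0.1699, 0.4383]
orientation: [180.0, 0.1, -16.6]
force: [1.0, -0.2, -0.5]
opening: 0.0873
gripper_force: 0.0
```

Call:
{"op": "carry_out", "data": {"deltas": [[[0.25, 0, 0, 0, 1], [0.5, 0, 0, 0, 1], [0.75, 0, 0, 0, 1], [1, 0, 0, 0, 1], [1, 0, 0, 0, 1]]]}}

```text
clock: 7.6
tool_pos: [0.8377, -0.2271, 0.4315]
orientation: [179.9, 0.5, -16.6]
force: [0.7, 0.6, -1.9]
opening: 0.0877
gripper_force: 0.0
```

Call:
{"op": "carry_out", "data": {"deltas": [[[0.25, 0, 0, 0, 1], [0.5, 0, 0, 0, 1], [0.75, 0, 0, 0, 1], [1, 0, 0, 0, 1], [1, 0, 0, 0, 1]]]}}

```text
clock: 8.1
tool_pos: [0.8965, -0.2467, 0.3795]
orientation: [179.8, -2.6, -16.6]
force: [0.7, 0.4, -0.0]
opening: 0.0878
gripper_force: 0.0
```

```bash
python3 - <<'E'
from plant import ctrl
import numpy as np
o=ctrl.get_obs();print({k:np.round(v,3).tolist() for k,v in o.items() if k!="tau"})
E
```

```text
{'clock': 8.1, 'joint_pos': [-3.145, 50.161, 71.713, 0.855, -109.027, 76.873], 'qvel': [-0.84, 4.307, -0.023, 0.363, 5.604, 0.82], 'tool_pos': [0.897, -0.247, 0.38], 'orientation': [179.799, -2.642, -16.565], 'force': [0.71, 0.379, -0.006], 'moment': [-0.061, 0.275, -0.071], 'gripper_force': 0.0, 'opening': 0.088}
```

Call:
{"op": "carry_out", "data": {"deltas": [[[0, 0, 0, 0, 1]]]}}

```text
clock: 8.2
tool_pos: [0.8963, -0.2464, 0.3787]
orientation: [179.8, -2.5, -16.6]
force: [0.0, 0.8, -0.3]
opening: 0.0876
gripper_force: 0.0
```

Call:
{"op": "carry_out", "data": {"deltas": [[[0.5, 0, 0, 0, 1], [1, 0, 0, 0, 1]]]}}

```text
clock: 8.4
tool_pos: [0.9285, -0.2573, 0.3523]
orientation: [179.6, -5.1, -16.5]
force: [-0.6, 1.1, 0.3]
opening: 0.0876
gripper_force: 0.0
```

```bash
python3 - <<'E'
from plant import ctrl
import numpy as np
o=ctrl.get_obs();print({k:np.round(v,3).tolist() for k,v in o.items() if k!="tau"})
E
```

```text
{'clock': 8.4, 'joint_pos': [-3.385, 52.114, 71.71, 1.606, -104.679, 77.307], 'qvel': [-1.613, 10.996, -0.01, 0.782, 14.045, 1.515], 'tool_pos': [0.929, -0.257, 0.352], 'orientation': [179.603, -5.135, -16.534], 'force': [-0.553, 1.091, 0.336], 'moment': [0.025, 0.36, 0.054], 'gripper_force': 0.0, 'opening': 0.088}
```

The arm gives up orientation at its limit, the tilt stays, and the next call starts from there. So pushing outward builds the lean I need. I'll learn how it responds to pushing up and out.

Call:
{"op": "carry_out", "data": {"deltas": [[[0, 0, -0.25, 0, 1], [0, 0, -0.5, 0, 1]]]}}

```text
clock: 8.6
tool_pos: [0.8955, -0.2472, 0.4194]
orientation: [179.3, -6.1, -16.5]
force: [-0.4, -0.4, 2.0]
opening: 0.0876
gripper_force: 0.0
```

Call:
{"op": "carry_out", "data": {"deltas": [[[0.25, 0, -0.25, 0, 1], [0.5, 0, -0.5, 0, 1], [0.75, 0, -0.75, 0, 1]]]}}

```text
clock: 8.9
tool_pos: [0.8897, -0.2462, 0.4591]
orientation: [179.2, -9.1, -16.5]
force: [0.4, 0.1, -0.1]
opening: 0.0873
gripper_force: 0.0
```

```bash
python3 - <<'E'
from plant import ctrl
import numpy as np
o=ctrl.get_obs();print({k:np.round(v,3).tolist() for k,v in o.items() if k!="tau"})
E
```

```text
{'clock': 8.9, 'joint_pos': [-2.246, 45.649, 71.699, 3.124, -107.416, 76.863], 'qvel': [0.62, -3.163, -0.462, 0.23, -3.933, -0.339], 'tool_pos': [0.89, -0.246, 0.459], 'orientation': [179.219, -9.075, -16.481], 'force': [0.362, 0.107, -0.111], 'moment': [0.146, 0.517, -0.045], 'gripper_force': 0.0, 'opening': 0.087}
```

Call:
{"op": "carry_out", "data": {"deltas": [[[-0.25, 0, 0, 0, 1], [-0.5, 0, 0, 0, 1], [-0.75, 0, 0, 0, 1], [-1, 0, 0, 0, 1]]]}}

```text
clock: 9.3
tool_pos: [0.7352, -0.2006, 0.4307]
orientation: [179.2, -8.9, -16.5]
force: [0.2, 1.1, 1.9]
opening: 0.0872
gripper_force: 0.0
```

Call:
{"op": "carry_out", "data": {"deltas": [[[-0.25, 0, 0, 0, 1], [-0.5, 0, 0, 0, 1], [-0.75, 0, 0, 0, 1], [-1, 0, 0, 0, 1], [-1, 0, 0, 0, 1]]]}}

```text
clock: 9.8
tool_pos: [0.5416, -0.1442, 0.4013]
orientation: [179.2, -8.9, -16.5]
force: [1.9, 0.5, 2.0]
opening: 0.0877
gripper_force: 0.0
```

Call:
{"op": "carry_out", "data": {"deltas": [[[-0.25, 0, 0.25, 0, 1], [-0.5, 0, 0.5, 0, 1], [-0.75, 0, 0.75, 0, 1]]]}}

```text
clock: 10.1
tool_pos: [0.4615, -0.1211, 0.2787]
orientation: [179.2, -9.0, -16.5]
force: [0.9, 0.6, 0.5]
opening: 0.0876
gripper_force: 0.0
```

```bash
python3 - <<'E'
from plant import ctrl
import numpy as np
o=ctrl.get_obs();print({k:np.round(v,3).tolist() for k,v in o.items() if k!="tau"})
E
```

```text
{'clock': 10.1, 'joint_pos': [13.395, -6.538, -27.068, 5.811, -62.208, 57.615], 'qvel': [20.247, -20.785, -72.458, 5.405, 49.511, -26.627], 'tool_pos': [0.461, -0.121, 0.279], 'orientation': [179.213, -8.954, -16.543], 'force': [0.936, 0.65, 0.547], 'moment': [0.188, 0.425, 0.09], 'gripper_force': 0.0, 'opening': 0.088}
```

Call:
{"op": "carry_out", "data": {"deltas": [[[-0.25, 0, 0.1, 0, 1], [-0.5, 0, 0.2, 0, 1], [-0.75, 0, 0.2, 0, 1], [-1, 0, 0.2, 0, 1], [-1, 0, 0.2, 0, 1]]]}}

```text
clock: 10.6
tool_pos: [0.2767, -0.0681, 0.2086]
orientation: [179.2, -8.9, -16.5]
force: [0.2, 1.1, 0.6]
opening: 0.0877
gripper_force: 0.0
```

```bash
python3 - <<'E'
from plant import ctrl
import numpy as np
o=ctrl.get_obs();print({k:np.round(v,3).tolist() for k,v in o.items() if k!="tau"})
E
```

```text
{'clock': 10.6, 'joint_pos': [44.872, -32.493, -51.665, 8.902, -67.458, 25.351], 'qvel': [54.735, -35.053, -15.539, 3.202, -24.921, -50.239], 'tool_pos': [0.277, -0.068, 0.209], 'orientation': [179.223, -8.94, -16.54], 'force': [0.244, 1.12, 0.557], 'moment': [0.253, 0.477, 0.054], 'gripper_force': 0.0, 'opening': 0.088}
```

Call:
{"op": "carry_out", "data": {"deltas": [[[0, 0, 0.25, 0, 1], [0, 0, 0.45, 0, 1], [-0.15, 0, 0.45, 0, 1]]]}}

```text
clock: 10.9
tool_pos: [0.2787, -0.0706, 0.133]
orientation: [178.7, -6.5, -17.0]
force: [-1.3, -0.3, 1.8]
opening: 0.0874
gripper_force: 0.0
```

```bash
python3 - <<'E'
from plant import ctrl
import numpy as np
o=ctrl.get_obs();print({k:np.round(v,3).tolist() for k,v in o.items() if k!="tau"})
E
```

```text
{'clock': 10.9, 'joint_pos': [39.066, -23.659, -58.13, 7.667, -53.242, 29.386], 'qvel': [52.92, -57.108, 0.27, -12.641, -67.218, -39.81], 'tool_pos': [0.279, -0.071, 0.133], 'orientation': [178.671, -6.503, -17.002], 'force': [-1.342, -0.267, 1.763], 'moment': [0.011, 0.552, -0.064], 'gripper_force': 0.0, 'opening': 0.087}
```

Call:
{"op": "carry_out", "data": {"deltas": [[[0, 0.25, -0.15, 0, 1], [0, 0.5, -0.3, 0, 1], [0, 0.75, -0.3, 0, 1], [0, 1, -0.3, 0, 1], [0, 1, -0.3, 0, 1]]]}}

```text
clock: 11.4
tool_pos: [0.223, -0.2352, 0.1977]
orientation: [179.6, -7.3, -16.5]
force: [1.4, -0.4, -0.5]
opening: 0.0877
gripper_force: 0.0
```

Call:
{"op": "carry_out", "data": {"deltas": [[[0, 0.25, 0, 0, 1], [0, 0.45, 0, 0, 1], [0, 0.45, 0, 0, 1], [0, 0.45, 0.15, 0, 1]]]}}

```text
clock: 11.8
tool_pos: [0.2017, -0.3253, 0.17]
orientation: [179.5, -7.4, -16.8]
force: [1.0, -0.0, -0.9]
opening: 0.0874
gripper_force: 0.0
```

```bash
python3 - <<'E'
from plant import ctrl
import numpy as np
o=ctrl.get_obs();print({k:np.round(v,3).tolist() for k,v in o.items() if k!="tau"})
E
```

```text
{'clock': 11.8, 'joint_pos': [-29.402, -10.126, -41.611, -1.423, -51.181, 103.362], 'qvel': [4.743, 22.955, -31.316, -2.018, 52.577, -2.226], 'tool_pos': [0.202, -0.325, 0.17], 'orientation': [179.488, -7.407, -16.828], 'force': [0.961, -0.0, -0.9], 'moment': [0.051, 0.33, -0.032], 'gripper_force': 0.0, 'opening': 0.087}
```

Call:
{"op": "carry_out", "data": {"deltas": [[[-0.2, -0.02, 0.1, 0, 1], [-0.4, -0.04, 0.2, 0, 1], [-0.6, -0.06, 0.3, 0, 1], [-0.8, -0.08, 0.3, 0, 1]]]}}

```text
clock: 12.2
tool_pos: [0.0592, -0.2635, 0.0877]
orientation: [179.8, -7.0, -16.6]
force: [-20.6, 19.7, -19.3]
opening: 0.0877
gripper_force: 0.0
```

```bash
python3 - <<'E'
from plant import ctrl
import numpy as np
o=ctrl.get_obs();print({k:np.round(v,3).tolist() for k,v in o.items() if k!="tau"})
E
```

```text
{'clock': 12.2, 'joint_pos': [-36.462, -18.055, -58.297, -3.271, -43.14, 112.124], 'qvel': [-33.01, -33.693, 0.119, -2.169, -13.902, 38.973], 'tool_pos': [0.059, -0.263, 0.088], 'orientation': [179.844, -7.026, -16.586], 'force': [-20.6, 19.653, -19.278], 'moment': [4.138, 4.227, 0.361], 'gripper_force': 0.0, 'opening': 0.088}
```

Call:
{"op": "carry_out", "data": {"deltas": [[[0.2, 0.02, -0.1, 0, 1]]]}}

```text
clock: 12.3
tool_pos: [0.0885, -0.2753, 0.1113]
orientation: [180.0, -6.9, -16.9]
force: [0.6, -1.9, 0.3]
opening: 0.0876
gripper_force: 0.0
```

Call:
{"op": "carry_out", "data": {"deltas": [[[0.2, 0.02, -0.1, 0, 1], [0.4, 0.04, -0.2, 0, 1], [0.6, 0.06, -0.3, 0, 1]]]}}

```text
clock: 12.6
tool_pos: [0.1999, -0.3225, 0.1897]
orientation: [179.7, -7.2, -16.5]
force: [0.7, 1.4, 0.6]
opening: 0.0879
gripper_force: 0.0
```

```bash
python3 - <<'E'
from plant import ctrl
import numpy as np
o=ctrl.get_obs();print({k:np.round(v,3).tolist() for k,v in o.items() if k!="tau"})
E
```

```text
{'clock': 12.6, 'joint_pos': [-29.345, -11.54, -39.697, -1.596, -54.793, 103.621], 'qvel': [10.307, 22.083, 49.444, 2.052, -27.319, -11.704], 'tool_pos': [0.2, -0.322, 0.19], 'orientation': [179.712, -7.174, -16.546], 'force': [0.724, 1.425, 0.638], 'moment': [-0.046, 0.437, -0.02], 'gripper_force': 0.0, 'opening': 0.088}
```

The tool is clear again: it had lightly touched the arm's own base at about 34 N. I'll take out the rest of the test tilt lower and farther from the base.

Call:
{"op": "carry_out", "data": {"deltas": [[[0, 0, 0.25, 0, 1], [0, 0, 0.45, 0, 1], [-0.1, -0.01, 0.5, 0, 1], [-0.2, -0.02, 0.5, 0, 1]]]}}

```text
clock: 13.0
tool_pos: [0.172, -0.31, 0.0819]
orientation: [179.8, -6.8, -16.5]
force: [0.1, 0.9, 0.6]
opening: 0.0876
gripper_force: 0.0
```

```bash
python3 - <<'E'
from plant import ctrl
import numpy as np
o=ctrl.get_obs();print({k:np.round(v,3).tolist() for k,v in o.items() if k!="tau"})
E
```

```text
{'clock': 13.0, 'joint_pos': [-30.0, -5.197, -51.531, -2.317, -37.011, 105.21], 'qvel': [-5.902, -18.867, -16.362, -0.804, -0.634, 6.56], 'tool_pos': [0.172, -0.31, 0.082], 'orientation': [179.807, -6.818, -16.548], 'force': [0.083, 0.932, 0.554], 'moment': [0.049, 0.494, 0.038], 'gripper_force': 0.0, 'opening': 0.088}
```

Call:
{"op": "carry_out", "data": {"deltas": [[[-0.12, -0.01, 0.07, 0, 1], [-0.24, -0.02, 0.14, 0, 1], [-0.24, -0.02, 0.2, 0, 1]]]}}

```text
clock: 13.3
tool_pos: [0.1327, -0.2947, 0.0383]
orientation: [179.7, -7.2, -16.7]
force: [-1.5, 1.2, -0.6]
opening: 0.0878
gripper_force: 0.0
```

```bash
python3 - <<'E'
from plant import ctrl
import numpy as np
o=ctrl.get_obs();print({k:np.round(v,3).tolist() for k,v in o.items() if k!="tau"})
E
```

```text
{'clock': 13.3, 'joint_pos': [-31.764, -3.357, -58.279, -3.452, -28.097, 108.032], 'qvel': [1.44, 20.882, 0.126, -0.822, 28.585, 1.13], 'tool_pos': [0.133, -0.295, 0.038], 'orientation': [179.744, -7.205, -16.662], 'force': [-1.52, 1.234, -0.592], 'moment': [0.194, 0.748, 0.008], 'gripper_force': 0.0, 'opening': 0.088}
```

```bash
cat > kin.py <<'E'
import numpy as np
D=[([16.506,20.592,.635,-.019,-70.137],(.675,0,.2265)),([10.272,14.188,12.011,0,-87.837],(.635,-.08,.386)),([5.483,14.448,2.517,0,-78.086],(.6191,-.1333,.3075)),
([3.98,12.818,-5.695,0,-71.47],(.5851,-.1516,.2602)),([-3.145,50.161,71.713,.855,-109.027],(.8965,-.2467,.3795)),([-3.385,52.114,71.71,1.6,-104.679],(.9285,-.2573,.3523)),
([-2.246,45.649,71.699,3.1,-107.416],(.8897,-.2462,.4591)),([13.395,-6.538,-27.068,5.8,-62.208],(.4615,-.1211,.2787)),([-29.402,-10.126,-41.611,-1.4,-51.181],(.2017,-.3253,.17)),
([-30,-5.197,-51.531,-2.3,-37.011],(.172,-.31,.0819)),([-31.764,-3.357,-58.279,-3.4,-28.097],(.1327,-.2947,.0383)),([44.872,-32.493,-51.665,8.9,-67.458],(.2767,-.0681,.2086))]
A=[];y=[];lat=[]
for j,p in D:
    q=np.radians(j);c,s=np.cos(q[0]),np.sin(q[0]);r=p[0]*c+p[1]*s;lat.append(-p[0]*s+p[1]*c)
    b=q[1]-q[2];g=b-q[4]
    A+=[[1,np.sin(q[1]),np.sin(b),np.cos(b),np.cos(g),0],[0,np.cos(q[1]),np.cos(b),-np.sin(b),-np.sin(g),1]];y+=[r,p[2]]
w,res,rk,sv=np.linalg.lstsq(np.array(A),np.array(y),rcond=None)
a0,L1,fa,fb,Lt,h=w
def fk(j2,j3,j5):
    b=j2-j3;g=b-j5
    return np.array([a0+L1*np.sin(j2)+fa*np.sin(b)+fb*np.cos(b)+Lt*np.cos(g),h+L1*np.cos(j2)+fa*np.cos(b)-fb*np.sin(b)-Lt*np.sin(g),g])
def jac(q,e=1e-5): return np.array([(fk(*(q+d))-fk(*(q-d)))/2/e for d in np.eye(3)*e]).T
if __name__=="__main__":
    print("a0,L1,fa,fb,Lt,h",w.round(4),"rms mm",1e3*np.std(np.array(A)@w-y),"lat",np.round(lat,3))
    for nm,q in(("outer",(50,71.7,-109)),("outer35",(40,71.7,-87)),("inner1",(-23.6,-58.1,-53)),("inner2",(-3.4,-58.3,-28)),("inner3",(-18,-58.3,-43)),("innerhigh",(-45,-58.3,-75))):
        q=np.radians(q);J=jac(q);x=fk(*q)
        print(nm,x[:2].round(3),"tilt",90-np.degrees(x[2]).round(1))
        for W in (.3,1.):
            Wm=np.diag([1,1,W]);Jr=Wm@J[:,[0,2]]
            for d in((1,0),(0,1)):
                t=np.r_[d,0]*.05;dq=np.linalg.pinv(Jr)@(Wm@t);dx=J[:,[0,2]]@dq;full=np.linalg.solve(J,t)
                print("   W",W,"push",d,"-> mm",(1e3*dx[:2]).round(0),"tilt",-np.degrees(dx[2]).round(2),"j3 wants",np.degrees(full[1]).round(1))
E
python3 kin.py
```

```text
a0,L1,fa,fb,Lt,h [-5.000e-04  5.914e-01 -5.300e-03  4.691e-01  3.528e-01  1.931e-01] rms mm 7.8263238184369674 lat [-0.192 -0.192 -0.192 -0.192 -0.197 -0.202 -0.211 -0.225 -0.184 -0.182
 -0.181 -0.243]
outer [0.907 0.389] tilt 2.700000000000003
   W 0.3 push (1, 0) -> mm [ 32. -11.] tilt 4.06 j3 wants 28.3
   W 0.3 push (0, 1) -> mm [-11.  43.] tilt 2.5 j3 wants 17.4
   W 1.0 push (1, 0) -> mm [ 17. -20.] tilt 0.69 j3 wants 28.3
   W 1.0 push (0, 1) -> mm [-20.  37.] tilt 0.42 j3 wants 17.4
outer35 [0.982 0.598] tilt 34.7
   W 0.3 push (1, 0) -> mm [ 38. -11.] tilt 3.53 j3 wants 24.9
   W 0.3 push (0, 1) -> mm [-11.  41.] tilt 3.13 j3 wants 22.1
   W 1.0 push (1, 0) -> mm [ 25. -22.] tilt 0.67 j3 wants 24.9
   W 1.0 push (0, 1) -> mm [-22.  30.] tilt 0.59 j3 wants 22.1
inner1 [0.162 0.112] tilt 2.5
   W 0.3 push (1, 0) -> mm [ 42. -15.] tilt 2.01 j3 wants 2.9
   W 0.3 push (0, 1) -> mm [-15.  22.] tilt 3.72 j3 wants 5.4
   W 1.0 push (1, 0) -> mm [ 39. -20.] tilt 0.24 j3 wants 2.9
   W 1.0 push (0, 1) -> mm [-20.  13.] tilt 0.44 j3 wants 5.4
inner2 [0.273 0.047] tilt 7.099999999999994
   W 0.3 push (1, 0) -> mm [ 36. -13.] tilt 3.58 j3 wants 4.6
   W 0.3 push (0, 1) -> mm [-13.  39.] tilt 3.16 j3 wants 4.1
   W 1.0 push (1, 0) -> mm [ 24. -23.] tilt 0.58 j3 wants 4.6
   W 1.0 push (0, 1) -> mm [-23.  30.] tilt 0.51 j3 wants 4.1
inner3 [0.212 0.098] tilt 6.700000000000003
   W 0.3 push (1, 0) -> mm [ 40. -15.] tilt 2.57 j3 wants 3.4
   W 0.3 push (0, 1) -> mm [-15.  28.] tilt 3.82 j3 wants 5.1
   W 1.0 push (1, 0) -> mm [ 35. -22.] tilt 0.35 j3 wants 3.4
   W 1.0 push (0, 1) -> mm [-22.  17.] tilt 0.52 j3 wants 5.1
innerhigh [0.047 0.146] tilt 1.7000000000000028
   W 0.3 push (1, 0) -> mm [49. -6.] tilt 0.2 j3 wants 0.7
   W 0.3 push (0, 1) -> mm [-6.  2.] tilt 1.62 j3 wants 6.1
   W 1.0 push (1, 0) -> mm [49. -6.] tilt 0.02 j3 wants 0.7
   W 1.0 push (0, 1) -> mm [-6.  1.] tilt 0.15 j3 wants 6.1
```

Call:
{"op": "carry_out", "data": {"deltas": [[[0.2, -0.2, -0.2, 0, 1], [0.25, -0.27, -0.22, 0, 1]]]}}

```text
clock: 13.5
tool_pos: [0.1914, -0.2562, 0.0886]
orientation: [179.7, -6.9, -16.8]
force: [1.6, 0.1, 0.1]
opening: 0.0878
gripper_force: 0.0
```

Call:
{"op": "carry_out", "data": {"deltas": [[[-0.2, 0, 0.17, 0, 1], [-0.4, 0, 0.34, 0, 1], [-0.6, 0, 0.5, 0, 1]]]}}

```text
clock: 13.8
tool_pos: [0.1161, -0.273, 0.0086]
orientation: [-177.2, -7.6, -16.2]
force: [-0.3, -0.7, -0.1]
opening: 0.0873
gripper_force: 0.0
```

```bash
python3 - <<'E'
from plant import ctrl
import numpy as np
o=ctrl.get_obs();print({k:np.round(v,3).tolist() for k,v in o.items() if k!="tau"})
E
```

```text
{'clock': 13.8, 'joint_pos': [-35.804, 0.726, -58.105, -12.082, -25.467, 120.475], 'qvel': [-75.018, 53.649, 0.526, -47.924, 47.423, 117.574], 'tool_pos': [0.116, -0.273, 0.009], 'orientation': [-177.211, -7.564, -16.172], 'force': [-0.262, -0.695, -0.064], 'moment': [-0.263, 0.455, -0.034], 'gripper_force': 0.0, 'opening': 0.087}
```

Call:
{"op": "carry_out", "data": {"deltas": [[[0.15, 0, -0.25, 0, 1], [0.3, -0.15, -0.5, 0, 1], [0.45, -0.35, -0.75, 0, 1], [0.53, -0.55, -1, 0, 1], [0.53, -0.65, -1, 0, 1]]]}}

```text
clock: 14.3
tool_pos: [0.215, -0.1973, 0.2107]
orientation: [-177.1, -7.4, -16.7]
force: [2.1, 0.6, -0.3]
opening: 0.0874
gripper_force: 0.0
```

Call:
{"op": "carry_out", "data": {"deltas": [[[0, 0, 0.25, 0, 1], [0, 0, 0.5, 0, 1]]]}}

```text
clock: 14.5
tool_pos: [0.232, -0.1948, 0.1112]
orientation: [-176.9, -8.1, -16.2]
force: [2.2, -0.4, -2.8]
opening: 0.0874
gripper_force: 0.0
```

```bash
python3 - <<'E'
from plant import ctrl
import numpy as np
o=ctrl.get_obs();print({k:np.round(v,3).tolist() for k,v in o.items() if k!="tau"})
E
```

```text
{'clock': 14.5, 'joint_pos': [-2.452, -17.344, -55.127, -1.54, -43.675, 77.536], 'qvel': [-0.329, 58.029, -50.86, -2.304, 103.04, 0.869], 'tool_pos': [0.232, -0.195, 0.111], 'orientation': [-176.946, -8.062, -16.166], 'force': [2.225, -0.362, -2.779], 'moment': [-0.111, 0.342, -0.007], 'gripper_force': 0.0, 'opening': 0.087}
```

Call:
{"op": "carry_out", "data": {"deltas": [[[-0.15, 0, 0.15, 0, 1], [-0.3, 0, 0.3, 0, 1]]]}}

```text
clock: 14.7
tool_pos: [0.1934, -0.201, 0.0586]
orientation: [-174.9, -6.6, -16.2]
force: [-0.8, -0.2, -0.6]
opening: 0.0876
gripper_force: 0.0
```

```bash
python3 - <<'E'
from plant import ctrl
import numpy as np
o=ctrl.get_obs();print({k:np.round(v,3).tolist() for k,v in o.items() if k!="tau"})
E
```

```text
{'clock': 14.7, 'joint_pos': [-11.014, -11.054, -58.073, -7.66, -36.175, 91.063], 'qvel': [-71.044, 46.76, -0.179, -46.012, 34.537, 109.636], 'tool_pos': [0.193, -0.201, 0.059], 'orientation': [-174.874, -6.619, -16.166], 'force': [-0.764, -0.21, -0.615], 'moment': [-0.278, 0.565, 0.029], 'gripper_force': 0.0, 'opening': 0.088}
```

Two limits interact here, so I'll model the arm and its limit behaviour against the logged moves and plan the tilts properly instead of guessing.

```bash
cat > sim.py <<'E'
import numpy as np
from scipy.optimize import least_squares
from scipy.spatial.transform import Rotation as R
LIM=np.radians([[-176.03,176.03],[-82.01,121.73],[-58.28,71.71],[-173.87,95.51],[-174.79,-.11],[-173.66,173.66]])
PAR=np.array([0,.5914,0,.4691,.3528,.1931,-.192])   # a0 L1 fa fb Lt h lat
VM=.7*np.radians([136.94,136.94,172.46,180,180,180])*.1
def fk(q,P=PAR,s4=1,s6=-1):
    a0,L1,fa,fb,Lt,h,d=P;b=q[1]-q[2]
    R1=R.from_euler('z',q[0]);Rb=R.from_euler('y',b)
    p=np.array([a0+L1*np.sin(q[1])+fa*np.sin(b)+fb*np.cos(b),d,h+L1*np.cos(q[1])+fa*np.cos(b)-fb*np.sin(b)])
    W=R1*Rb*R.from_euler('x',s4*q[3])*R.from_euler('y',-q[4])
    p=R1.apply(p)+W.apply([Lt,0,0])
    # tool z along local x; columns x_t,y_t chosen by constant
    T=W*R.from_euler('x',-s6*-q[5]*-1 if False else s6*q[5])*R.from_matrix(M0)
    return p,T
M0=np.array([[0,0,1],[0,1,0],[-1,0,0.]])
def eul(T): return T.as_euler('xyz',degrees=True)
def ik(q,p,T,w,lam=0):
    v=np.maximum(LIM[:,0],q-VM),np.minimum(LIM[:,1],q+VM)
    def f(x):
        pp,TT=fk(x);return np.r_[p-pp,w*(T*TT.inv()).as_rotvec(),lam*(x-q)]
    x0=np.clip(q,v[0]+1e-7,v[1]-1e-7)
    return least_squares(f,x0,bounds=v).x
def run(q,rows,w,step=True):
    q=np.clip(np.array(q,float),LIM[:,0],LIM[:,1]);p0,T0=fk(q);out=[]
    for r in rows:
        p=p0+T0.apply(np.array(r[:3])*.2);T=T0*R.from_euler('z',2*np.pi*r[3] if len(r)>3 else 0)
        pc,Tc=fk(q);d=p-pc;n=np.linalg.norm(d);p=pc+d*min(1,.05/max(n,1e-9))
        rv=(T*Tc.inv()).as_rotvec();m=np.linalg.norm(rv);T=R.from_rotvec(rv*min(1,.15/max(m,1e-9)))*Tc
        q=ik(q,p,T,w);
    return q
E
python3 - <<'E'
from sim import *
import sim
D=[([16.506,20.592,.635,-.019,-70.137,-16.509],(.675,0,.2265),(179.9,0,-90)),([5.483,14.448,2.517,0,-78.086,46.35],(.6191,-.1333,.3075),(180,0,-38.17)),
([-3.385,52.114,71.71,1.6,-104.679,77.307],(.9285,-.2573,.3523),(179.6,-5.135,-16.53)),([-2.246,45.649,71.699,3.124,-107.416,76.863],(.8897,-.2462,.4591),(179.22,-9.075,-16.48)),
([13.395,-6.538,-27.068,5.811,-62.208,57.615],(.4615,-.1211,.2787),(179.2,-8.95,-16.54)),([44.872,-32.493,-51.665,8.902,-67.458,25.351],(.2767,-.0681,.2086),(179.2,-8.94,-16.54)),
([-35.804,.726,-58.105,-12.082,-25.467,120.475],(.116,-.273,.0086),(-177.21,-7.564,-16.17)),([-11.014,-11.054,-58.073,-7.66,-36.175,91.063],(.1934,-.201,.0586),(-174.87,-6.62,-16.17))]
best=None
for s4 in(1,-1):
  for s6 in(1,-1):
    for rot in(0,90,180,270):
      sim.M0=(R.from_euler('x',rot,degrees=True).as_matrix())@np.array([[0,0,1],[0,1,0],[-1,0,0.]])
      e=0
      for q,p,o in D:
        T=fk(np.radians(q),s4=s4,s6=s6)[1];e+=(T*R.from_euler('xyz',o,degrees=True).inv()).magnitude()
      if best is None or e<best[0]: best=(e,s4,s6,rot)
print(best)
s4,s6,rot=best[1:];sim.M0=(R.from_euler('x',rot,degrees=True).as_matrix())@np.array([[0,0,1],[0,1,0],[-1,0,0.]])
def f(P): return np.concatenate([fk(np.radians(q),P,s4,s6)[0]-p for q,p,o in D])
r=least_squares(f,PAR);print(r.x.round(4),"max err mm",1e3*abs(r.fun).max())
E
```

```text
(0.0015156300109255884, -1, -1, 270)
[-0.0208  0.5935 -0.0114  0.4879  0.3636  0.2104 -0.1909] max err mm 27.698252251630308
```

```bash
python3 - <<'E'
import re
s=open('sim.py').read()
i=s.index("def fk");j=s.index("M0=")
s=s[:i]+'''def fk(q,P=None):
    a0,L1,fa,fb,Lt,h,d,e,g,k=PAR if P is None else P;b=q[1]-q[2]
    R1=R.from_euler('z',q[0]);Rb=R1*R.from_euler('y',b);R4=Rb*R.from_euler('x',-q[3]);R5=R4*R.from_euler('y',-q[4])
    p=R1.apply([a0+L1*np.sin(q[1]),d,h+L1*np.cos(q[1])])+Rb.apply([fb,0,fa])+R4.apply([0,e,k])+R5.apply([Lt,g,0])
    return p,R5*R.from_euler('x',-q[5])*R.from_matrix(M0)
'''+'''M0=R.from_euler('x',270,degrees=True).as_matrix()@np.array([[0,0,1],[0,1,0],[-1,0,0.]])
'''+s[s.index("def eul"):]
s=re.sub(r"PAR=.*","PAR=np.array([0,.5914,0,.4691,.3528,.1931,0,0,-.192,0])",s)
open('sim.py','w').write(s)
E
cat > fitk.py <<'E'
from sim import *
import sim,re
D=[([16.506,20.592,.635,-.019,-70.137,-16.509],(.675,0,.2265)),([5.483,14.448,2.517,0,-78.086,46.35],(.6191,-.1333,.3075)),([10.272,14.188,12.011,0,-87.837,37.386],(.635,-.08,.386)),([3.98,12.818,-5.695,.008,-71.47,69.395],(.5851,-.1516,.2602)),
([-3.385,52.114,71.71,1.606,-104.679,77.307],(.9285,-.2573,.3523)),([-2.246,45.649,71.699,3.124,-107.416,76.863],(.8897,-.2462,.4591)),
([13.395,-6.538,-27.068,5.811,-62.208,57.615],(.4615,-.1211,.2787)),([44.872,-32.493,-51.665,8.902,-67.458,25.351],(.2767,-.0681,.2086)),([-30,-5.197,-51.531,-2.317,-37.011,105.21],(.172,-.31,.0819)),
([-35.804,.726,-58.105,-12.082,-25.467,120.475],(.1161,-.273,.0086)),([-11.014,-11.054,-58.073,-7.66,-36.175,91.063],(.1934,-.201,.0586))]
f=lambda P:np.concatenate([fk(np.radians(q),P)[0]-p for q,p in D]+[1e-3*(P-PAR)])
r=least_squares(f,PAR);print(r.x.round(4).tolist(),"max mm",1e3*abs(r.fun[:33]).max())
sim.PAR=r.x
s=open('sim.py').read();open('sim.py','w').write(re.sub(r"PAR=np.*","PAR=np.array(%s)"%r.x.round(5).tolist(),s))
T=[("A",[-3.145,50.161,71.713,.855,-109.027,76.873],[[[.5,0,0],[1,0,0]]],[-3.385,52.114,71.71,1.606,-104.679,77.307]),
("B",[-3.385,52.114,71.71,1.606,-104.679,77.307],[[[0,0,-.25],[0,0,-.5]],[[.25,0,-.25],[.5,0,-.5],[.75,0,-.75]]],[-2.246,45.649,71.699,3.124,-107.416,76.863]),
("C",[44.872,-32.493,-51.665,8.902,-67.458,25.351],[[[0,0,.25],[0,0,.45],[-.15,0,.45]]],[39.066,-23.659,-58.13,7.667,-53.242,29.386]),
("D",[-2.452,-17.344,-55.127,-1.54,-43.675,77.536],[[[-.15,0,.15],[-.3,0,.3]]],[-11.014,-11.054,-58.073,-7.66,-36.175,91.063]),
("E",[-30,-5.197,-51.531,-2.317,-37.011,105.21],[[[-.12,-.01,.07],[-.24,-.02,.14],[-.24,-.02,.2]]],[-31.764,-3.357,-58.279,-3.452,-28.097,108.032])]
for w in(.2,.3,.5,.8,1.2):
    print("w",w)
    for n,q,cs,qe in T:
        q=np.radians(q)
        for c in cs:q=run(q,c,w)
        print("  ",n,np.degrees(q).round(1),np.round(qe,1),eul(fk(q)[1]).round(1),eul(fk(np.radians(qe))[1]).round(1))
E
python3 fitk.py
```

```text
[0.0001, 0.6017, 0.0006, 0.4635, 0.3774, 0.198, 0.0003, -0.0001, -0.1921, -0.0004] max mm 0.7978384999277888
w 0.2
   A [ -3.1  51.8  71.7   3.8 -98.2  77.4] [  -3.4   52.1   71.7    1.6 -104.7   77.3] [179.  -12.3 -16.5] [179.6  -5.1 -16.5]
   B [ -1.2  43.8  71.7   8.4 -94.5  77. ] [  -2.2   45.6   71.7    3.1 -107.4   76.9] [177.8 -24.6 -16.1] [179.2  -9.1 -16.5]
   C [ 37.5 -23.2 -58.3   4.4 -52.   33.3] [ 39.1 -23.7 -58.1   7.7 -53.2  29.4] [-179.6   -4.6  -16.6] [178.7  -6.5 -17. ]
   D [-10.9 -10.  -58.3 -11.5 -35.8  94.1] [-11.  -11.1 -58.1  -7.7 -36.2  91.1] [-172.7   -5.8  -16.2] [-174.9   -6.6  -16.2]
   E [-31.7  -3.  -58.3  -3.4 -28.1 108.1] [-31.8  -3.4 -58.3  -3.5 -28.1 108. ] [179.8  -6.8 -16.5] [179.7  -7.2 -16.7]
w 0.3
   A [  -3.2   52.    71.7    2.9 -100.8   77.4] [  -3.4   52.1   71.7    1.6 -104.7   77.3] [179.2  -9.4 -16.5] [179.6  -5.1 -16.5]
   B [  -1.6   44.4   71.7    6.1 -100.2   77. ] [  -2.2   45.6   71.7    3.1 -107.4   76.9] [178.4 -18.  -16.3] [179.2  -9.1 -16.5]
   C [ 38.1 -23.9 -58.3   5.4 -52.5  32.1] [ 39.1 -23.7 -58.1   7.7 -53.2  29.4] [-179.
[... 1507 characters left out ...]
  -3.5 -28.1 108. ] [179.8  -6.8 -16.5] [179.7  -7.2 -16.7]
w 1.2
   A [  -3.5   52.3   71.7    1.  -106.2   77.2] [  -3.4   52.1   71.7    1.6 -104.7   77.3] [179.7  -3.3 -16.6] [179.6  -5.1 -16.5]
   B [  -2.5   46.    71.7    2.1 -109.7   76.7] [  -2.2   45.6   71.7    3.1 -107.4   76.9] [179.5  -6.3 -16.5] [179.2  -9.1 -16.5]
   C [ 40.8 -26.7 -58.3   9.  -54.8  27.6] [ 39.1 -23.7 -58.1   7.7 -53.2  29.4] [179.4  -8.3 -16.5] [178.7  -6.5 -17. ]
   D [-10.  -12.6 -58.3  -5.  -36.4  87.9] [-11.  -11.1 -58.1  -7.7 -36.2  91.1] [-176.2   -7.7  -16.1] [-174.9   -6.6  -16.2]
   E [-31.7  -3.  -58.3  -3.4 -28.1 108.1] [-31.8  -3.4 -58.3  -3.5 -28.1 108. ] [179.8  -6.8 -16.5] [179.7  -7.2 -16.7]
```

The model fits to 0.8 mm and reproduces the limit behaviour with w≈0.6. I'll search for a safe push that removes the leftover tilt.

```bash
cat > unt.py <<'E'
from sim import *
from plant import ctrl
q0=np.radians(ctrl.get_obs()["joint_pos"]);W=.6
p0,T0=fk(q0);tz=T0.as_matrix()[:,2];print("tilt",np.degrees(np.arcsin(tz[:2])).round(1),p0.round(3),eul(T0).round(1))
rng=np.random.default_rng(0)
def full(q,p,T):
    f=lambda x:np.r_[p-fk(x)[0],.6*(T*fk(x)[1].inv()).as_rotvec()]
    r=least_squares(f,np.clip(q,LIM[:,0]+.01,LIM[:,1]-.01),bounds=(LIM[:,0],LIM[:,1]));return r.x,abs(r.fun).max()
def ok(p,T):
    m=T.as_matrix();c=[p+a*.097*m[:,1]+b*.039*m[:,0] for a in(-1,1) for b in(-1,1)]
    return p[2]>.05 and min(np.hypot(*k[:2]) for k in c)>.22
best=[]
import time;t0=time.time()
while time.time()-t0<150:
    az=np.radians(rng.uniform(-100,100));r=rng.uniform(.27,.42);z=rng.uniform(.08,.35);dyaw=rng.uniform(-180,180)
    p=np.array([r*np.cos(az),r*np.sin(az),z]);T=T0*R.from_euler('z',dyaw,degrees=True)
    if not ok(p,T): continue
    q,e=full(q0+[az-np.arctan2(p0[1],p0[0]),0,0,0,0,0],p,T)
    if e>1e-4: continue
    d=rng.normal(size=3);d/=np.linalg.norm(d);row=T.inv().apply(d)*.25
    x=q;good=True;k=0;bt=9;tr=[]
    for i in range(8):
        x2=run(x,[row],W);pp,TT=fk(x2)
        if not ok(pp,TT):break
        x=x2;t=np.linalg.norm(TT.as_matrix()[:2,2]);tr.append(np.degrees(t).round(1))
        if t<bt: bt=t;k=i+1
    if k: best.append((np.degrees(bt),k,p.round(3).tolist(),round(dyaw),d.round(2).tolist(),tr))
best.sort(key=lambda b:b[0]);print(len(best))
for b in best[:10]:print(b)
E
python3 unt.py
```

```text
tilt [7.8 3.1] [ 0.193 -0.201  0.059] [-174.9   -6.6  -16.2]
735
(np.float64(0.44687569010444067), 7, [0.373, 0.138, 0.159], -84, [-0.82, 0.19, -0.54], [np.float64(8.3), np.float64(8.0), np.float64(6.1), np.float64(4.4), np.float64(2.7), np.float64(1.3), np.float64(0.4)])
(np.float64(2.164141722118035), 5, [0.254, 0.278, 0.082], -23, [-0.09, -0.93, -0.37], [np.float64(6.8), np.float64(5.1), np.float64(3.7), np.float64(2.6), np.float64(2.2)])
(np.float64(2.4786553167953915), 8, [0.254, -0.217, 0.246], -49, [-0.49, -0.87, -0.1], [np.float64(8.2), np.float64(8.1), np.float64(8.1), np.float64(8.0), np.float64(6.3), np.float64(4.7), np.float64(3.4), np.float64(2.5)])
(np.float64(2.546132214379466), 6, [0.271, 0.005, 0.292], 151, [-0.16, -0.92, -0.37], [np.float64(7.5), np.float64(6.4), np.float64(5.1), np.float64(3.8), np.float64(2.7), np.float64(2.5), np.float64(3.4), np.float64(4.6)])
(np.float64(2.676394161720388), 8, [-0.044, -0.271, 0.347], -92, [-0.75, -0.01, -0.66], [np.float64(8.3), np.float64(8.3), np.float64(7.9), np.float64(6.6), np.float64(5.2), np.float64(4.0), np.float64(3.0
[... 374 characters left out ...]
t64(7.0), np.float64(5.3), np.float64(3.7), np.float64(2.7), np.float64(2.9), np.float64(4.2)])
(np.float64(3.0669722530582058), 7, [-0.043, -0.373, 0.232], -13, [-0.82, -0.58, 0.02], [np.float64(8.3), np.float64(7.2), np.float64(5.8), np.float64(4.6), np.float64(3.7), np.float64(3.1), np.float64(3.1), np.float64(3.5)])
(np.float64(3.5132524669512164), 7, [0.221, 0.35, 0.136], -41, [0.07, -0.96, -0.28], [np.float64(8.3), np.float64(8.3), np.float64(7.0), np.float64(5.7), np.float64(4.7), np.float64(4.0), np.float64(3.5)])
(np.float64(3.561689630163075), 5, [0.319, 0.194, 0.238], -138, [-0.41, 0.03, -0.91], [np.float64(8.3), np.float64(8.3), np.float64(7.7), np.float64(5.6), np.float64(3.6)])
```

```bash
python3 - <<'E'
from sim import *
from h import *
import pickle
from plant import ctrl
S=pickle.load(open("s0.pkl","rb"));a=S["scene"]
for p in((340,251),(383,264),(377,300)): print("pink",onz(a,p,.02).round(3))
q0=np.radians(ctrl.get_obs()["joint_pos"]);p0,T0=fk(q0)
p=np.array([.373,.138,.159]);T=T0*R.from_euler('z',-84,degrees=True)
print("travel tool:",(T0.inv().apply(p-p0)/.2).round(3),-84/360)
f=lambda x:np.r_[p-fk(x)[0],.6*(T*fk(x)[1].inv()).as_rotvec()]
q=least_squares(f,np.clip(q0+[.9,0,.1,0,0,0],LIM[:,0]+.01,LIM[:,1]-.01),bounds=(LIM[:,0],LIM[:,1])).x
print(np.degrees(q).round(1));d=np.array([-.82,.19,-.54]);row=T.inv().apply(d)*.25;print("push row",row.round(3))
for i in range(8):
    q=run(q,[row],.6);pp,TT=fk(q);print(i+1,pp.round(3),eul(TT).round(1),np.degrees(q).round(0))
E
```

```text
pink [0.387 0.125 0.02 ]
pink [0.348 0.248 0.02 ]
pink [0.477 0.302 0.02 ]
travel tool: [ 0.446 -1.911 -0.284] -0.23333333333333334
[ 53.9  -9.6 -46.1   6.1 -46.6 100.3]
push row [-0.045 -0.221  0.108]
1 [0.332 0.147 0.132] [173.9  -5.8  68.4] [ 62. -12. -53.   8. -43.  90.]
2 [0.293 0.158 0.108] [174.2  -5.6  68.4] [ 72. -14. -58.   9. -41.  79.]
3 [0.267 0.176 0.1  ] [175.8  -4.5  68.3] [ 78. -14. -58.   7. -42.  75.]
4 [0.238 0.196 0.091] [177.1  -3.3  68.2] [ 84. -13. -58.   5. -42.  70.]
5 [0.206 0.216 0.082] [178.2  -2.1  68.2] [ 90. -12. -58.   4. -42.  65.]
6 [0.17  0.236 0.071] [179.1  -0.9  68.2] [ 98. -10. -58.   2. -41.  59.]
7 [0.132 0.255 0.059] [179.6   0.2  68.2] [105.  -8. -58.   0. -40.  53.]
8 [0.091 0.272 0.044] [180.    1.2  68.2] [112.  -4. -58.  -1. -37.  47.]
```

Call:
{"op": "carry_out", "data": {"deltas": [[[0.2, 0, -0.2, 0, 1], [0.4, -0.1, -0.4, -0.02, 1], [0.6, -0.3, -0.5, -0.043, 1], [0.75, -0.5, -0.5, -0.066, 1], [0.85, -0.75, -0.5, -0.09, 1]]]}}

```text
clock: 15.2
tool_pos: [0.3656, -0.1283, 0.186]
orientation: [-179.2, -8.2, 16.4]
force: [0.9, -0.8, -1.4]
opening: 0.0875
gripper_force: 0.0
```

```bash
cat > goto.py <<'E'
import sys
from sim import *
from plant import ctrl
# usage: goto x y z yaw ; prints delta in tool axes & turn to yaw (about tool z)
o=ctrl.get_obs();q0=np.radians(o["joint_pos"]);p0,T0=fk(q0);p0=np.array(o["tool_pos"])
p=np.array([float(v) for v in sys.argv[1:4]]);m=T0.as_matrix();yaw=np.arctan2(m[1,0],m[0,0])
d=(float(sys.argv[4])-np.degrees(yaw)+180)%360-180
print("now",p0.round(4),eul(T0).round(2),"tilt",np.degrees(np.arcsin(m[:2,2])).round(2),"j",np.degrees(q0).round(1),o["clock"],"F",np.round(o["force"],1),"open",round(o["opening"],4),o["gripper_force"])
print("delta tool",(T0.inv().apply(p-p0)/.2).round(3),"turn",round(-d/360,4))
E
python3 goto.py .373 .138 .159 68
```

```text
now [ 0.3656 -0.1283  0.186 ] [-179.16   -8.18   16.37] tilt [7.6 3.1] j [  8.1 -10.6 -39.3  -2.5 -53.4  99.7] 15.2 F [ 0.9 -0.8 -1.4] open 0.0875 0.0
delta tool [ 0.387 -1.264  0.211] turn -0.1434
```

Call:
{"op": "carry_out", "data": {"deltas": [[[0.1, -0.24, 0, -0.023, 1], [0.2, -0.47, 0.05, -0.046, 1], [0.3, -0.7, 0.1, -0.07, 1], [0.35, -0.9, 0.15, -0.093, 1], [0.39, -1, 0.2, -0.116, 1]]]}}

```text
clock: 15.7
tool_pos: [0.3862, 0.0901, 0.1588]
orientation: [175.3, -6.6, 58.8]
force: [0.5, 0.0, 0.5]
opening: 0.0872
gripper_force: 0.0
```

Call:
{"op": "carry_out", "data": {"deltas": [[[0.1, -0.15, 0, -0.015, 1], [0.15, -0.22, 0, -0.027, 1]]]}}

```text
clock: 15.9
tool_pos: [0.364, 0.1372, 0.1582]
orientation: [174.3, -5.6, 68.2]
force: [0.2, -0.8, -0.1]
opening: 0.0878
gripper_force: 0.0
```

```bash
python3 goto.py .373 .138 .159 68; python3 - <<'E'
from sim import *
from plant import ctrl
q=np.radians(ctrl.get_obs()["joint_pos"]);T=fk(q)[1]
d=np.array([-.82,.19,-.54]);row=T.inv().apply(d)*.25;print("push row",row.round(3))
for i in range(8):
    q=run(q,[row],.6);pp,TT=fk(q);print(i+1,pp.round(3),eul(TT).round(1),np.degrees(np.arcsin(TT.as_matrix()[:2,2])).round(1))
E
```

```text
now [0.364  0.1372 0.1582] [174.29  -5.62  68.24] tilt [7.39 3.07] j [ 54.9 -10.4 -46.6   5.8 -47.2  99.3] 15.9 F [ 0.2 -0.8 -0.1] open 0.0878 0.0
delta tool [0.021 0.04  0.002] turn 0.0007
push row [-0.045 -0.22   0.11 ]
1 [0.323 0.147 0.131] [174.3  -5.6  68.2] [7.4 3.1]
2 [0.286 0.158 0.109] [174.7  -5.4  68.2] [7. 3.]
3 [0.259 0.176 0.1  ] [176.2  -4.2  68.1] [5.1 2.5]
4 [0.229 0.196 0.092] [177.5  -3.   68.1] [3.4 1.9]
5 [0.197 0.216 0.083] [178.6  -1.8  68. ] [2.  1.1]
6 [0.161 0.236 0.072] [179.4  -0.6  68. ] [0.8 0.3]
7 [0.122 0.255 0.059] [179.9   0.5  68. ] [-0.1 -0.5]
8 [0.081 0.272 0.044] [-179.8    1.4   68. ] [-0.7 -1.2]
```

Call:
{"op": "carry_out", "data": {"deltas": [[[-0.045, -0.22, 0.11, 0, 1]]]}}

```text
clock: 16.0
tool_pos: [0.3266, 0.1498, 0.1341]
orientation: [174.1, -6.0, 68.2]
force: [-2.2, 0.7, -0.1]
opening: 0.0875
gripper_force: 0.0
```

Call:
{"op": "carry_out", "data": {"deltas": [[[-0.045, -0.22, 0.11, 0, 1]]]}}

```text
clock: 16.1
tool_pos: [0.2857, 0.1568, 0.1085]
orientation: [174.7, -5.5, 67.7]
force: [12.3, -9.4, -22.4]
opening: 0.0877
gripper_force: 0.0
```

Call:
{"op": "carry_out", "data": {"deltas": [[[-0.045, -0.22, 0.11, 0, 1]]]}}

```text
clock: 16.2
tool_pos: [0.259, 0.1791, 0.103]
orientation: [176.3, -4.7, 67.8]
force: [0.5, 0.3, -0.2]
opening: 0.088
gripper_force: 0.0
```

Call:
{"op": "carry_out", "data": {"deltas": [[[-0.045, -0.22, 0.11, 0, 1]]]}}

```text
clock: 16.3
tool_pos: [0.2288, 0.1963, 0.0936]
orientation: [177.6, -3.2, 67.8]
force: [0.5, 0.6, 1.3]
opening: 0.0877
gripper_force: 0.0
```

Call:
{"op": "carry_out", "data": {"deltas": [[[-0.045, -0.22, 0.11, 0, 1]]]}}

```text
clock: 16.4
tool_pos: [0.1961, 0.2161, 0.0844]
orientation: [178.7, -1.9, 67.7]
force: [0.7, 1.1, 0.0]
opening: 0.0878
gripper_force: 0.0
```

```bash
python3 goto.py .373 .138 .159 68; python3 - <<'E'
from sim import *
from plant import ctrl
q=np.radians(ctrl.get_obs()["joint_pos"]);T=fk(q)[1]
row=[-.045,-.22,.11]
for i in range(3):
    q=run(q,[row],.6);pp,TT=fk(q);print(i+1,pp.round(3),eul(TT).round(1),np.degrees(np.arcsin(TT.as_matrix()[:2,2])).round(1))
E
```

```text
now [0.1961 0.2161 0.0844] [178.68  -1.92  67.71] tilt [1.95 1.28] j [ 92.3 -12.7 -58.1   2.9 -43.4  63.3] 16.4 F [0.7 1.1 0. ] open 0.0878 0.0
delta tool [-0.014  0.975 -0.351] turn -0.0008
1 [0.16  0.236 0.073] [179.4  -0.8  67.7] [0.8 0.5]
2 [0.121 0.255 0.061] [179.9   0.3  67.7] [-0.1 -0.3]
3 [0.08  0.272 0.046] [-179.8    1.2   67.7] [-0.7 -1. ]
```

Call:
{"op": "carry_out", "data": {"deltas": [[[-0.045, -0.22, 0.11, 0, 1]]]}}

```text
clock: 16.5
tool_pos: [0.1602, 0.2364, 0.074]
orientation: [179.5, -0.7, 67.7]
force: [1.7, 0.5, -0.8]
opening: 0.0878
gripper_force: 0.0
```

Call:
{"op": "carry_out", "data": {"deltas": [[[-0.04, -0.18, 0.09, 0, 1]]]}}

```text
clock: 16.6
tool_pos: [0.1281, 0.2519, 0.0643]
orientation: [179.9, 0.2, 67.7]
force: [-0.0, 1.3, 0.5]
opening: 0.088
gripper_force: 0.0
```

```bash
python3 goto.py .40 .15 .159 68
```

```text
now [0.1281 0.2519 0.0643] [179.92   0.19  67.72] tilt [ 0.  -0.2] j [ 1.057e+02 -9.000e+00 -5.810e+01 -1.000e-01 -4.110e+01  5.210e+01] 16.6 F [-0.   1.3  0.5] open 0.088 0.0
delta tool [ 0.042  1.452 -0.472] turn -0.0008
```

Tilt is back to 0.2°. The 27–34 N spikes came as joint 3 reached its stop, so I'll keep pushes there gentle. Next I'll go over the clear end of the plate with the fingers only partly open, to stay clear of the amber plate.

Call:
{"op": "carry_out", "data": {"deltas": [[[0, 0.15, -0.2, 0, -0.1], [0, 0.35, -0.4, 0, -0.1], [0, 0.58, -0.5, 0, -0.1], [0, 0.8, -0.5, 0, -0.1], [0, 1, -0.5, 0, -0.1]]]}}

```text
clock: 17.1
tool_pos: [0.3157, 0.1762, 0.1663]
orientation: [179.8, -0.1, 67.8]
force: [-0.7, 3.6, 0.4]
opening: 0.053
gripper_force: 0.0
```

Call:
{"op": "carry_out", "data": {"deltas": [[[0, 0.25, 0, 0, -0.1], [0, 0.5, 0, 0, -0.1], [0, 0.75, 0, 0, -0.1], [0, 0.9, 0, 0, -0.1], [0, 0.9, 0, 0, -0.1]]]}}

```text
clock: 17.6
tool_pos: [0.4834, 0.1062, 0.1641]
orientation: [179.9, 0.3, 67.5]
force: [-0.7, 0.3, -0.3]
opening: 0.04
gripper_force: 0.0
```

```bash
python3 goto.py .5026 .1157 .16 68; python3 - <<'E'
from plant import ctrl
from h import *;import pickle
s=ctrl.snapshot("wrist");pickle.dump(s,open("w5.pkl","wb"))
for n in("plate","amber","rack","label"):
    print(n,[(np.round(d["centre"],1).tolist(),round(d["p"],2)) for d in ctrl.spot_point(s,n)])
c,sn=np.cos(np.radians(68)),np.sin(np.radians(68))
W=lambda x,y,z,o=(.5138,.1435):np.array([o[0]+c*x-sn*y,o[1]+sn*x+c*y,z+.004])
P=[W(-.045,.004,.05),W(-.045,-.004,.05),W(.013,.004,.05),W(.013,-.004,.05),W(.035,.004,.05),W(.035,-.004,.05)]
im=s["color"][:,:,::-1].copy();pp=proj(s,np.array(P));print(pp.round(1).tolist())
q=proj(s,np.array([W(-.045,.004,.05,(.5789,.1172)),W(.045,-.004,.05,(.5789,.1172))]))
big=cv2.resize(im,(800,600))
for p in np.vstack([pp,q]): cv2.circle(big,tuple(np.round((p+.5)*1.5625).astype(int)),3,(0,0,255),1)
cv2.imwrite("pics/g.png",big)
E
```

```text
now [0.4834 0.1062 0.1641] [179.9    0.28  67.49] tilt [-0.01 -0.3 ] j [ 35.4   6.6 -26.8   0.3 -56.8 122. ] 17.6 F [-0.7  0.3 -0.3] open 0.04 0.0
delta tool [0.081 0.07  0.02 ] turn -0.0014
plate [([272.3, 128.7], 0.79), ([61.1, 84.5], 0.68), ([160.8, 191.4], 0.63)]
amber [([343.2, 125.3], 0.86)]
rack [([306.6, 126.5], 0.84), ([268.3, 128.5], 0.47)]
label [([137.1, 172.1], 0.89), ([263.3, 94.5], 0.78), ([9.8, 73.1], 0.55)]
[[267.9, 187.5], [277.9, 187.4], [268.1, 113.4], [278.6, 113.3], [268.1, 82.9], [278.9, 82.8]]
```

View pics/g.png

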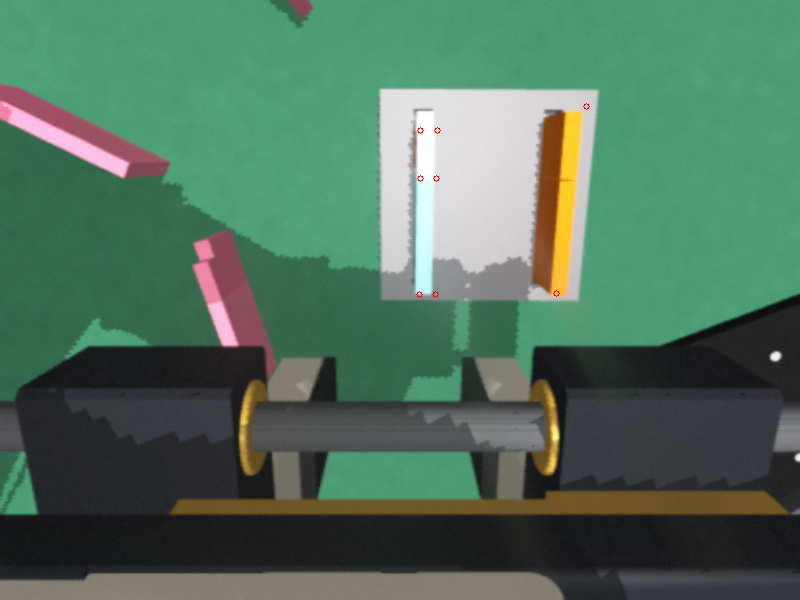

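The plate's top edge lies at x 415–433 in the wrist view, with the blue/frosted boundary at y=179 and a sliver of orange on its left (robot-facing) side. That matches the prediction to within 1.7 mm. Now I'll go down and grip the clear end.

Call:
{"op": "carry_out", "data": {"deltas": [[[0.08, 0.062, 0.1, -0.001, -0.1], [0.08, 0.062, 0.3, -0.001, -0.1], [0.08, 0.062, 0.52, -0.001, -0.1], [0.08, 0.062, 0.7, -0.001, -0.1], [0.08, 0.062, 0.7, -0.001, -0.1]]]}}

```text
clock: 18.35
tool_pos: [0.4944, 0.1159, 0.0218]
orientation: [-179.9, 0.5, 68.1]
force: [0.2, -0.6, -0.2]
opening: 0.0396
gripper_force: 0.0
```

Call:
{"op": "carry_out", "data": {"deltas": [[[0, 0, 0, 0, -1], [0, 0, 0, 0, -1], [0, 0, 0, 0, -1], [0, 0, 0, 0, -1], [0, 0, 0, 0, -1]]]}}

```text
clock: 18.85
tool_pos: [0.5003, 0.1172, 0.0268]
orientation: [179.6, 0.0, 68.1]
force: [12.5, -8.3, -4.0]
opening: 0.0082
gripper_force: 29.8
```

```bash
python3 goto.py .5010 .1163 .024 68
```

```text
now [0.5003 0.1172 0.0268] [1.7963e+02 3.0000e-02 6.8150e+01] tilt [ 0.34 -0.16] j [ 35.4  18.3 -33.9   0.5 -37.6 122.4] 18.85 F [12.5 -8.3 -4. ] open 0.0082 29.843739867210388
delta tool [-0.003  0.005  0.014] turn 0.0004
```

Call:
{"op": "carry_out", "data": {"deltas": [[[0, 0.03, -0.02, 0, -1], [0, 0.03, -0.15, 0, -1], [0, 0.03, -0.4, 0, -1], [0, 0.03, -0.65, 0, -1], [0, 0.03, -0.8, 0, -1]]]}}

```text
clock: 19.35
tool_pos: [0.5044, 0.1156, 0.1897]
orientation: [179.7, -0.0, 68.1]
force: [0.7, 0.8, -1.1]
opening: 0.0076
gripper_force: 30.0
```

```bash
cat > plan.py <<'E'
from sim import *
from plant import ctrl
from scipy.spatial.transform import Rotation as R
def full(q,p,T):
    f=lambda x:np.r_[p-fk(x)[0],.6*(T*fk(x)[1].inv()).as_rotvec()]
    r=least_squares(f,np.clip(q,LIM[:,0]+.01,LIM[:,1]-.01),bounds=(LIM[:,0],LIM[:,1]));return r.x,abs(r.fun).max()
AZ=164.2
def target(az=AZ,tilt=35.):
    a=np.radians(az+180);t=np.radians(tilt)
    z=np.array([np.cos(a)*np.sin(t),np.sin(a)*np.sin(t),-np.cos(t)]);x=np.array([np.sin(a),-np.cos(a),0]);y=np.cross(z,x)
    return R.from_matrix(np.c_[x,y,z])
C=np.array([.678,-.179,.262]);f=np.array([np.cos(np.radians(AZ)),np.sin(np.radians(AZ)),0]);t35=np.radians(35)
FOC=C+.18*(f*np.cos(t35)-np.array([0,0,np.sin(t35)]))
E
python3 goto.py .5 .117 .18 68
python3 - <<'E'
from plan import *
Tt=target();print(FOC.round(4),Tt.as_matrix().round(3).tolist(),eul(Tt).round(1))
q0=np.radians(ctrl.get_obs()["joint_pos"])
# final tcp: plate frame grip offset: tcp=label-58mm x_t..., z_p grip .042-.. tip: (z_p tip = .019)
pf=FOC+Tt.apply([-.058,-.004*-1*-1,0])
for s in([5,0,-20,0,-60,-20],[0,0,0,-10,-40,-20],[10,-10,-10,20,-40,-30]):
    q,e=full(np.radians(s),pf,Tt);print("final q",np.degrees(q).round(1),e)
E
python3 - <<'E'
from plant import ctrl
import cv2,pickle,numpy as np
S={n:ctrl.snapshot(n) for n in("side","wrist")};pickle.dump(S,open("s6.pkl","wb"))
a=S["side"]["color"][150:240,170:290,::-1];b=S["wrist"]["color"][:,:,::-1]
cv2.imwrite("pics/h.png",np.hstack([cv2.resize(a,(400,300),interpolation=cv2.INTER_CUBIC),cv2.resize(b,(400,300))]))
E
```

```text
now [0.5044 0.1156 0.1897] [ 1.7967e+02 -1.0000e-02  6.8100e+01] tilt [ 0.31 -0.11] j [ 34.9   7.2 -22.4   0.3 -60.2 123.1] 19.35 F [ 0.7  0.8 -1.1] open 0.0076 29.995988309383392
delta tool [-0.002 -0.023  0.048] turn 0.0003
[ 0.5361 -0.1389  0.1588] [[-0.272, -0.788, 0.552], [-0.962, 0.223, -0.156], [-0.0, -0.574, -0.819]] [-145.     0.  -105.8]
final q [  6.9  -3.1 -58.3  66.  -12.8 -85.1] 0.03590341619142745
final q [  6.9  -3.1 -58.3  66.  -12.8 -85.1] 0.03590329838460418
final q [  6.9  -3.1 -58.3  66.  -12.8 -85.1] 0.03590331927884366
```

```bash
python3 - <<'E'
from plan import *
rng=np.random.default_rng(1)
Tt=target()
def plateT(al): return Tt*R.from_euler('y',al,degrees=True)   # tool rotated in the plate plane
for al in range(-90,91,15):
    best=(9,None)
    for gx in(-.03,-.02):
      # plate axes = Tt axes x_p=x_t, z_p=-z_t ; grip point rel. label
      grip=FOC+Tt.apply([gx-.028,0,-.010]);T=plateT(al);p=grip+T.apply([0,0,.019])
      for k in range(6):
        s=rng.uniform([-1,-.8,-1,-2.5,-2.5,-2.5],[1,1.2,1,1.5,-.1,2.5])
        q,e=full(s,p,T)
        if e<best[0]:best=(e,np.degrees(q).round(1).tolist(),gx,T.as_matrix()[:,2].round(2).tolist(),p.round(3).tolist())
        if e<1e-5:break
    print(al,round(best[0],4),best[1:])
E
```

```text
-90 0.0 ([-39.2, 44.8, -0.3, -72.9, -106.3, 82.6], -0.02, [0.27, 0.96, -0.0], [0.549, -0.073, 0.167])
-75 0.0 ([-38.8, 35.0, -7.6, -71.4, -91.9, 80.5], -0.03, [0.41, 0.89, -0.21], [0.554, -0.065, 0.163])
-60 0.0 ([-36.5, 24.8, -14.0, -69.4, -76.9, 75.9], -0.03, [0.51, 0.76, -0.41], [0.556, -0.067, 0.159])
-45 0.0 ([-31.1, 14.9, -19.4, -65.3, -60.3, 67.7], -0.02, [0.58, 0.57, -0.58], [0.555, -0.08, 0.156])
-30 0.0 ([-17.4, 5.6, -25.7, -55.3, -38.6, 50.0], -0.02, [0.61, 0.35, -0.71], [0.555, -0.085, 0.153])
-15 0.0042 ([10.1, -0.7, -53.0, 9.3, -0.1, -30.3], -0.02, [0.6, 0.1, -0.79], [0.555, -0.089, 0.152])
0 0.0395 ([5.6, -2.1, -58.3, 68.2, -11.9, -86.4], -0.03, [0.55, -0.16, -0.82], [0.557, -0.084, 0.151])
15 0.0241 ([15.1, 3.5, -58.3, 77.4, -30.8, -105.9], -0.03, [0.46, -0.4, -0.79], [0.555, -0.089, 0.152])
30 0.0036 ([25.7, 10.4, -58.3, 72.3, -47.5, -114.7], -0.03, [0.34, -0.62, -0.71], [0.553, -0.093, 0.153])
45 0.0 ([32.5, 19.5, -52.9, 61.4, -61.7, -115.7], -0.02, [0.2, -0.79, -0.58], [0.547, -0.106, 0.156])
60 0.0 ([35.7, 29.7, -45.0, 52.3, -74.7, -115.7], -0.02, [0.04, -0.91, -0.41], [0.544, -0.108, 0.159])
75 0.0 ([35.6, 39.6, -36.9, 46.0, -87.0, -116.1], -0.02, [-0.12, -0.97, -0.21], [0.541, -0.11, 0.163])
90 0.0 ([33.7, 48.9, -29.0, 41.1, -99.2, -117.1], -0.02, [-0.27, -0.96, -0.0], [0.539, -0.109, 0.167])
```

View pics/h.png

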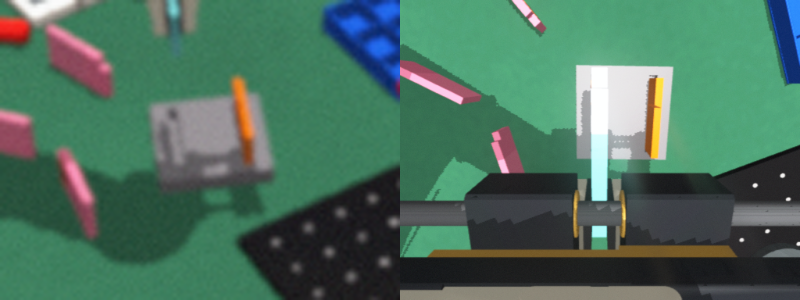

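The plate is out and held by its clear end, and the amber plate stays in the rack. At the focus a plain "fingers-straight" grip is just outside joint 3's range. An in-grip turn of the plate by about 25° makes it reachable, and I can get that by nudging the clear end against the fixed rack's side wall. I'll check angles and the tilt path in the model.

```bash
cat > tiltplan.py <<'E'
from plan import *
import sys
Tt=target()
grip=FOC+Tt.apply([-.058,0,-.013])
for al in(-18,-21,-24,-27,-30,-35):
    T=Tt*R.from_euler('y',al,degrees=True);p=grip+Tt.apply([0,.004,0])+T.apply([0,0,.019])
    best=(9,)
    for s in([-17,5,-25,-55,-38,50],[0,3,-30,-30,-20,20],[8,0,-45,10,-5,-20]):
        q,e=full(np.radians(s),p,T)
        if e<best[0]:best=(e,np.degrees(q).round(1))
    z=T.as_matrix()[:,2];print(al,best[0].round(5),best[1],"tilt",np.degrees(np.arccos(-z[2])).round(1),"az",np.degrees(np.arctan2(z[1],z[0])).round(1))
# tilt path: start positions at outer reach, single-row pushes outward/up; which j1 plane and push gives tilt az?
al=-25;T=Tt*R.from_euler('y',al,degrees=True);zt=T.as_matrix()[:,2];azt=np.arctan2(zt[1],zt[0])
rng=np.random.default_rng(3);out=[]
import time;t0=time.time()
while time.time()-t0<120:
    az=azt+np.radians(rng.uniform(-25,5));r=rng.uniform(.8,.9);z=rng.uniform(.25,.5);yaw=rng.uniform(-180,180)
    T0=R.from_euler('xyz',[180,0,yaw],degrees=True);p=np.array([r*np.cos(az),r*np.sin(az),z])
    q,e=full(np.radians([np.degrees(az)+12,45,65,0,-105,0]),p,T0)
    q[5]=np.clip(q[5],*LIM[5])
    if e>1e-4: continue
    el=rng.uniform(-.2,1.3);d=np.array([np.cos(el)*np.cos(azt+.3*(rng.random()-.5)),np.cos(el)*np.sin(azt),np.sin(el)]);d/=np.linalg.norm(d)
    for i in range(45):
        pp,TT=fk(q);row=TT.inv().apply(d)*.25;q=run(q,[row],.6);pp,TT=fk(q);m=TT.as_matrix()[:,2]
        if pp[2]<.15 or m@zt>np.cos(np.radians(2)):break
    out.append((np.degrees(np.arccos(min(1,m@zt))),i,p.round(3).tolist(),round(yaw),d.round(2).tolist(),pp.round(3).tolist(),np.degrees(q).round(0).tolist()))
out.sort(key=lambda b:b[0]+.1*b[1]);print(len(out))
for b in out[:6]:print(b)
E
python3 tiltplan.py
```

```text
-18 0.0 [  9.1  -0.7 -42.7 -17.6  -9.7  -2.8] tilt 38.8 az 13.7
-21 0.0 [  0.9   0.5 -34.8 -35.3 -19.2  20. ] tilt 40.1 az 18.0
-24 0.0 [ -5.8   1.9 -30.9 -44.7 -26.1  33. ] tilt 41.6 az 22.0
-27 0.0 [-11.3   3.3 -28.3 -50.9 -32.1  42.1] tilt 43.1 az 25.8
-30 0.0 [-15.8   4.9 -26.5 -55.3 -37.5  48.9] tilt 44.8 az 29.4
-35 0.0 [-21.9   7.8 -24.2 -60.3 -45.6  57.1] tilt 47.9 az 34.9
158
(np.float64(1.951004366769345), 20, [0.754, 0.388, 0.381], -153, [0.85, 0.39, 0.36], [1.091, 0.525, 0.405], [38.0, 57.0, 72.0, 13.0, -65.0, -103.0])
(np.float64(6.184738080865965), 18, [0.78, 0.419, 0.332], -162, [0.92, 0.39, 0.03], [1.146, 0.542, 0.145], [37.0, 70.0, 72.0, 11.0, -57.0, -112.0])
(np.float64(7.966623492732391), 24, [0.794, 0.211, 0.469], 137, [0.91, 0.41, -0.01], [1.242, 0.478, 0.144], [33.0, 74.0, 72.0, 20.0, -44.0, -174.0])
(np.float64(9.352069173571705), 20, [0.827, 0.146, 0.426], 104, [0.92, 0.39, -0.03], [1.219, 0.393, 0.149], [30.0, 71.0, 72.0, 15.0, -55.0, 159.0])
(np.float64(11.613216368985546), 18, [0.883, 0.104, 0.303], 15, [0.91, 0.4, 0.05], [1.211, 0.355, 0.149], [28.0, 70.0, 72.0, 14.0, -58.0, 74.0])
(np.float64(11.552748109239042), 19, [0.828, 0.104, 0.451], 165, [0.92, 0.38, -0.07], [1.214, 0.354, 0.142], [28.0, 71.0, 72.0, 14.0, -58.0, -137.0])
```

Call:
{"op": "carry_out", "data": {"deltas": [[[0.22, 0, 0, 0, -1], [0.44, 0, 0, 0, -1], [0.54, -0.01, 0.1, 0, -1], [0.54, -0.01, 0.34, 0, -1], [0.54, -0.01, 0.55, 0, -1]]]}}

```text
clock: 19.95
tool_pos: [0.5414, 0.2163, 0.073]
orientation: [179.9, 0.2, 68.1]
force: [0.1, -0.0, -1.8]
opening: 0.0079
gripper_force: 30.0
```

```bash
python3 - <<'E'
from h import *;import pickle
s=pickle.load(open("w5.pkl","rb"))
u=np.array([np.cos(np.radians(68)),np.sin(np.radians(68))]);c=np.array([.5122,.1441])
for px,z in(((480,90),.018),((430,90),.018),((480,300),.018)): X=onz(s,np.array(px)/1.5625-.5,z);print("edge s",((X[:2]-c)@u).round(4))
E
python3 goto.py .5414 .2164 .029 68
```

```text
edge s 0.0567
edge s 0.0569
edge s -0.0583
now [0.5414 0.2163 0.073 ] [179.88   0.18  68.11] tilt [ 0.04 -0.21] j [ 41.1  20.2 -22.2   0.3 -47.7 116.8] 19.95 F [ 0.1 -0.  -1.8] open 0.0079 29.996218085289
delta tool [ 0.001 -0.001  0.22 ] turn 0.0003
```

Call:
{"op": "carry_out", "data": {"deltas": [[[0, 0, 0.12, 0, -1], [0, 0, 0.21, 0, -1], [0, 0, 0.21, 0, -1], [-0.025, 0, 0.21, 0, -1]]]}}

```text
clock: 20.35
tool_pos: [0.5404, 0.2113, 0.0328]
orientation: [179.8, 0.2, 68.1]
force: [1.8, 9.9, -6.2]
opening: 0.0078
gripper_force: 30.0
```

Call:
{"op": "carry_out", "data": {"deltas": [[[-0.012, 0, 0, 0, -1], [-0.024, 0, 0, 0, -1]]]}}

```text
clock: 20.55
tool_pos: [0.5409, 0.2098, 0.0351]
orientation: [179.6, -0.3, 68.1]
force: [1.8, 10.8, -4.1]
opening: 0.0073
gripper_force: 30.0
```

```bash
python3 goto.py .5414 .2164 .029 68
```

```text
now [0.5409 0.2098 0.0351] [179.65  -0.29  68.1 ] tilt [0.43 0.14] j [ 40.6  22.5 -25.    0.3 -42.1 117.3] 20.55 F [ 1.8 10.8 -4.1] open 0.0073 29.997968673706055
delta tool [ 0.031 -0.01   0.031] turn 0.0003
```

Call:
{"op": "carry_out", "data": {"deltas": [[[-0.02, 0, 0, 0, -1], [-0.04, 0, 0, 0, -1], [-0.04, 0, 0, 0, -1]]]}}

```text
clock: 20.85
tool_pos: [0.5385, 0.2032, 0.0364]
orientation: [179.6, -0.4, 68.1]
force: [-0.2, 11.2, 1.4]
opening: 0.0077
gripper_force: 30.0
```

```bash
python3 goto.py .5414 .2164 .029 68; python3 - <<'E'
from plant import ctrl
import cv2,pickle,numpy as np
S={n:ctrl.snapshot(n) for n in("scene","side","wrist")};pickle.dump(S,open("s7.pkl","wb"))
a=S["scene"]["color"][240:330,270:390,::-1];b=S["wrist"]["color"][:,:,::-1];c=S["side"]["color"][140:230,180:300,::-1]
f=lambda i:cv2.resize(i,(400,300),interpolation=cv2.INTER_CUBIC)
cv2.imwrite("pics/i.png",np.vstack([np.hstack([f(a),f(b)]),np.hstack([f(c),f(c)])]))
E
```

```text
now [0.5385 0.2032 0.0364] [179.58  -0.41  68.14] tilt [0.55 0.23] j [ 40.3  22.  -25.6   0.3 -41.8 117.7] 20.85 F [-0.2 11.2  1.4] open 0.0077 29.998559653759003
delta tool [ 0.066 -0.012  0.037] turn 0.0004
```

View pics/i.png

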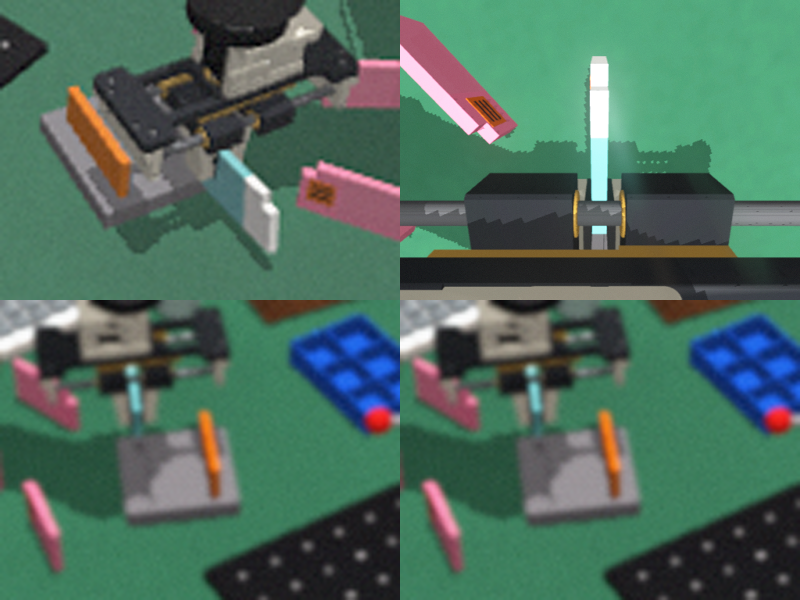

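The plate is turning in the grip (about 12° so far, with the frosted end rising at (262,210) in the crop), and the amber plate is untouched. I'll nudge 6 mm further, back off, and measure numerically, since I've used up the viewing budget.

Call:
{"op": "carry_out", "data": {"deltas": [[[-0.016, 0, 0, 0, -1], [-0.031, 0, 0, 0, -1], [-0.031, 0, 0, 0, -1]]]}}

```text
clock: 21.3
tool_pos: [0.5367, 0.1978, 0.0367]
orientation: [179.5, -0.4, 68.2]
force: [-0.3, 12.4, 2.6]
opening: 0.0082
gripper_force: 30.0
```

```bash
python3 goto.py .5414 .2164 .029 68
```

```text
now [0.5367 0.1978 0.0367] [179.54  -0.45  68.16] tilt [0.6  0.24] j [ 40.   21.7 -26.1   0.3 -41.5 118. ] 21.3 F [-0.3 12.4  2.6] open 0.0082 29.9989914894104
delta tool [ 0.095 -0.013  0.039] turn 0.0004
```

Call:
{"op": "carry_out", "data": {"deltas": [[[0.06, 0, 0, 0, -1], [0.15, 0, -0.1, 0, -1], [0.15, 0, -0.35, 0, -1], [0.15, 0, -0.6, 0, -1], [0.15, 0, -0.6, 0, -1]]]}}

```text
clock: 21.8
tool_pos: [0.5479, 0.2239, 0.1614]
orientation: [179.4, -0.4, 68.2]
force: [0.4, 0.4, -1.4]
opening: 0.0076
gripper_force: 30.0
```

```bash
cat > pose.py <<'E'
from sim import *
from h import *
from plant import ctrl
import pickle,sys
# estimate plate-in-tool: in-plane angle th (plate +x up), grip coords (gx,gz) in plate, by colour masks in given views
def masks(s,roi):
    h=cv2.cvtColor(s["color"],cv2.COLOR_RGB2HSV);H,Sa,V=[h[...,i].astype(int) for i in range(3)]
    bl=(H>83)&(H<105)&(Sa>45)&(V>70);wh=(Sa<45)&(V>165)
    z=np.zeros(H.shape,bool);x0,y0,x1,y1=roi;z[y0:y1,x0:x1]=1;return bl&z,wh&z
OUT=np.array([(-45,0),(45,0),(45,39),(35,39),(35,50),(-45,50)])/1e3
FR=np.array([(13,0),(45,0),(45,39),(35,39),(35,50),(13,50)])/1e3
def pts(poly,th,gx,gz,p,T,yo=0,ths=(-.004,.004)):
    c,s=np.cos(th),np.sin(th);d=poly-[gx,gz];u=np.c_[c*d[:,0]-s*d[:,1],s*d[:,0]+c*d[:,1]]  # tool x, up(-z)
    return [p+T.apply(np.c_[u[:,0],0*u[:,0]+y+yo,-.019-u[:,1]]) for y in ths]
def render(s,poly,*a):
    A,B=[proj(s,X) for X in pts(poly,*a)];m=np.zeros((384*4,512*4),np.uint8)
    q=lambda P:np.round((P+.5)*4).astype(np.int32)
    for P in(A,B):cv2.fillPoly(m,[q(P)],255)
    for i in range(len(A)):
        j=(i+1)%len(A);cv2.fillConvexPoly(m,cv2.convexHull(q(np.array([A[i],A[j],B[j],B[i]]))),255)
    return cv2.resize(m,(512,384),interpolation=cv2.INTER_AREA)/255.
E
python3 goto.py .5 .2 .15 68
python3 - <<'E'
from pose import *
from scipy.optimize import minimize
o=ctrl.get_obs();p=np.array(o["tool_pos"]);T=R.from_euler('xyz',o["orientation"],degrees=True)
S={n:ctrl.snapshot(n) for n in("scene","wrist")};pickle.dump((o,S),open("s8.pkl","wb"))
fr={}
for n in S:
    ex=np.vstack([proj(S[n],X) for t in(0,.3,.6) for X in pts(FR,t,-.03,.04,p,T)]);lo=ex.min(0)-6;hi=ex.max(0)+6
    roi=(int(max(lo[0],0)),int(max(lo[1],0)),int(min(hi[0],511)),int(min(hi[1],383)));fr[n]=masks(S[n],roi)[1];print(n,roi,fr[n].sum())
    N,l,st,ce=cv2.connectedComponentsWithStats(fr[n].astype(np.uint8));print([st[i].tolist() for i in range(1,N) if st[i,4]>10])
    k=1+np.argmax(st[1:,4]);fr[n]=(l==k)
def cost(v,use=("scene","wrist")):
    e=0
    for n in use:
        m=fr[n].astype(float);r=render(S[n],FR,v[0],v[1],v[2],p,T,v[3]);e+=np.abs(m-r).sum()/(m.sum()+r.sum())
    return e+ ((v[1]+.0294)/.01)**2*.02+((v[2]-.0418)/.01)**2*.02+(v[3]/.003)**2*.01
for use in(("scene","wrist"),("scene",),("wrist",)):
    best=min((minimize(cost,(t,-.0294,.0418,0),args=(use,),method="Nelder-Mead",options=dict(maxiter=160,initial_simplex=[(t,-.0294,.0418,0),(t+.15,-.0294,.0418,0),(t,-.024,.0418,0),(t,-.0294,.036,0),(t,-.0294,.0418,.002)])) for t in(.2,.45)),key=lambda r:r.fun)
    print(use,"th",np.degrees(best.x[0]).round(1),best.x[1:].round(4),best.fun.round(3))
E
```

```text
now [0.5479 0.2239 0.1614] [179.4   -0.38  68.16] tilt [0.7  0.13] j [ 41.4  15.3 -16.1   0.4 -58.1 116.6] 21.8 F [ 0.4  0.4 -1.4] open 0.0076 29.999679923057556
delta tool [-0.2   -0.178  0.054] turn 0.0005
scene (345, 248, 374, 295) 92
[[356, 262, 11, 25, 92]]
wrist (239, 41, 281, 229) 3025
[[242, 61, 26, 122, 2921], [266, 213, 1, 15, 15], [275, 212, 6, 17, 83]]
('scene', 'wrist') th 14.3 [-0.0307  0.0419 -0.0018] 0.451
('scene',) th 17.3 [-0.0321  0.0427 -0.0004] 0.436
('wrist',) th 14.2 [-0.031   0.0413 -0.0018] 0.016
```

```bash
python3 - <<'E'
from pose import *
from scipy.optimize import minimize
o,S=pickle.load(open("s8.pkl","rb"));p=np.array(o["tool_pos"]);T=R.from_euler('xyz',o["orientation"],degrees=True)
S["side"]=ctrl.snapshot("side")
fr={}
for n,th in(("scene",(85,95)),("wrist",(45,165)),("side",(85,95))):
    s=S[n];h=cv2.cvtColor(s["color"],cv2.COLOR_RGB2HSV);H,Sa,V=[h[...,i].astype(int) for i in range(3)]
    poly=FR
    ex=np.vstack([proj(s,X) for t in(.1,.25,.5) for X in pts(poly,t,-.03,.04,p,T)]);lo=ex.min(0)-5;hi=ex.max(0)+5
    z=np.zeros(H.shape,bool);z[int(lo[1]):int(hi[1]),int(lo[0]):int(hi[0])]=1
    m=(Sa<th[0])&(V>th[1])&z&~((H>83)&(H<105)&(Sa>45)) 
    N,l,st,ce=cv2.connectedComponentsWithStats(m.astype(np.uint8))
    print(n,lo.round(),hi.round(),[st[i].tolist() for i in range(1,N) if st[i,4]>10])
    fr[n]=l==1+np.argmax(st[1:,4])
for t in np.radians((10,14,18,22,26)):
    print(np.degrees(t).round(),end=" ")
    for n in("scene","wrist"):
        m=fr[n].astype(float)
        c=lambda v:np.abs(m-render(S[n],FR,t,v[0],v[1],p,T,v[2])).sum()/(2*m.sum())+((v[0]+.0294)/.004)**2*.01+((v[1]-.0418)/.004)**2*.01+(v[2]/.003)**2*.01
        r=minimize(c,(-.0294,.0418,0),method="Nelder-Mead",options=dict(maxiter=90,initial_simplex=[(-.0294,.0418,0),(-.026,.0418,0),(-.0294,.038,0),(-.0294,.0418,.002)]))
        print(n,r.fun.round(3),r.x.round(4),end=" ")
    print()
E
```

```text
scene [348. 251.] [373. 294.] [[351, 250, 6, 9, 30], [355, 257, 17, 34, 296]]
wrist [241.  45.] [280. 216.] [[242, 61, 26, 122, 2921]]
side [208. 113.] [223. 144.] [[208, 113, 14, 11, 125], [214, 126, 5, 4, 13], [220, 135, 2, 8, 15], [208, 136, 8, 7, 52]]
10.0 scene 0.13 [-0.0327  0.0402 -0.0022] wrist 0.053 [-0.0302  0.039  -0.0017] 
14.0 scene 0.11 [-0.0333  0.0409 -0.0008] wrist 0.018 [-0.031   0.0411 -0.0018] 
18.0 scene 0.11 [-0.0316  0.0439 -0.0004] wrist 0.045 [-0.0296  0.0449 -0.0017] 
22.0 scene 0.131 [-0.0316  0.0467  0.0004] wrist 0.09 [-0.0286  0.0469 -0.0017] 
26.0 scene 0.164 [-0.0312  0.0491  0.0015] wrist 0.144 [-0.0265  0.0466 -0.0017]
```

The fits agree on about 15° of turn. I want about 20°, so I'll nudge once more.

Call:
{"op": "carry_out", "data": {"deltas": [[[0, 0, 0.24, 0, -1], [0, 0, 0.45, 0, -1], [0, 0, 0.6, 0, -1], [-0.08, 0, 0.6, 0, -1], [-0.13, 0, 0.6, 0, -1]]]}}

```text
clock: 22.45
tool_pos: [0.5353, 0.1982, 0.0323]
orientation: [179.8, 0.0, 68.1]
force: [3.2, 13.8, -1.4]
opening: 0.0078
gripper_force: 30.0
```

Call:
{"op": "carry_out", "data": {"deltas": [[[-0.02, 0, 0, 0, -1], [-0.04, 0, 0, 0, -1], [-0.05, 0, 0, 0, -1], [-0.05, 0, 0, 0, -1]]]}}

```text
clock: 22.85
tool_pos: [0.5343, 0.1911, 0.0359]
orientation: [179.6, -0.3, 68.1]
force: [3.1, 9.5, -1.8]
opening: 0.008
gripper_force: 30.0
```

Call:
{"op": "carry_out", "data": {"deltas": [[[0.06, 0, 0, 0, -1], [0.15, 0, -0.1, 0, -1], [0.15, 0, -0.35, 0, -1], [0.15, 0, -0.6, 0, -1], [0.15, 0, -0.6, 0, -1]]]}}

```text
clock: 23.35
tool_pos: [0.5453, 0.2179, 0.161]
orientation: [179.4, -0.3, 68.2]
force: [0.3, -0.5, -1.3]
opening: 0.0076
gripper_force: 30.0
```

```bash
cat > meas.py <<'E'
from pose import *
from scipy.optimize import minimize
import sys
o=ctrl.get_obs();p=np.array(o["tool_pos"]);T=R.from_euler('xyz',o["orientation"],degrees=True)
s=ctrl.snapshot("wrist");fr=None
h=cv2.cvtColor(s["color"],cv2.COLOR_RGB2HSV);H,Sa,V=[h[...,i].astype(int) for i in range(3)]
ex=np.vstack([proj(s,X) for t in(.1,.25,.5) for X in pts(FR,t,-.03,.04,p,T)]);lo=np.maximum(ex.min(0)-5,0);hi=ex.max(0)+5
z=np.zeros(H.shape,bool);z[int(lo[1]):int(hi[1]),int(lo[0]):int(hi[0])]=1
m=(Sa<45)&(V>165)&z&~((H>83)&(H<105)&(Sa>45));N,l,st,ce=cv2.connectedComponentsWithStats(m.astype(np.uint8));m=(l==1+np.argmax(st[1:,4])).astype(float)
out=[]
for t in np.radians((12,15,18,21,24,27)):
    c=lambda v:np.abs(m-render(s,FR,t,v[0],v[1],p,T,v[2])).sum()/(2*m.sum())+((v[0]+.031)/.004)**2*.01+((v[1]-.0415)/.004)**2*.01
    r=minimize(c,(-.031,.0415,-.0017),method="Nelder-Mead",options=dict(maxiter=90,initial_simplex=[(-.031,.0415,-.0017),(-.027,.0415,-.0017),(-.031,.038,-.0017),(-.031,.0415,0)]))
    print(np.degrees(t).round(),r.fun.round(3),r.x.round(4))
E
python3 goto.py .5 .2 .15 68; python3 meas.py
```

```text
now [0.5453 0.2179 0.161 ] [179.43  -0.31  68.16] tilt [0.64 0.08] j [ 41.1  14.9 -16.6   0.4 -57.9 116.8] 23.35 F [ 0.3 -0.5 -1.3] open 0.0076 29.999814927577972
delta tool [-0.167 -0.177  0.053] turn 0.0004
12.0 0.134 [-0.032   0.0377 -0.0005]
15.0 0.1 [-0.0319  0.0379 -0.0005]
18.0 0.063 [-0.0329  0.0373 -0.0005]
21.0 0.03 [-0.0336  0.0388 -0.0005]
24.0 0.023 [-0.033   0.0413 -0.0005]
27.0 0.043 [-0.0316  0.0428 -0.0005]
```

The plate is now turned about 23° in the grip, which is what the reach needs. I'll plan the tilt run with constant pushes in tool axes.

```bash
cat > tp2.py <<'E'
from plan import *
import time
AL=-23.;Tt=target();T=Tt*R.from_euler('y',AL,degrees=True);zt=T.as_matrix()[:,2];azt=np.arctan2(zt[1],zt[0])
print("goal z",zt.round(3),"euler",eul(T).round(1),"az",np.degrees(azt).round(1))
rng=np.random.default_rng(5);out=[];yaw=-110
def simulate(az,r,z,el,daz,n=26):
    T0=R.from_euler('xyz',[180,0,yaw],degrees=True);p=np.array([r*np.cos(az),r*np.sin(az),z])
    q,e=full(np.array([az+.2,.8,1.1,0,-1.8,np.radians(yaw+90)-az-.2]),p,T0)
    if e>1e-4: return None
    d=np.array([np.cos(el)*np.cos(azt+daz),np.cos(el)*np.sin(azt+daz),np.sin(el)]);row=T0.inv().apply(d)*.25
    best=(9,)
    for i in range(n):
        q=run(q,[row],.6);pp,TT=fk(q);m=TT.as_matrix()[:,2];a=np.degrees(np.arccos(min(1,m@zt)))
        if pp[2]<.2:break
        if a<best[0]*1 or best[0]==9: best=(a,i+1,p.round(3).tolist(),row.round(3).tolist(),pp.round(3).tolist(),np.degrees(q).round(0).tolist(),(az,r,z,el,daz)) if True else 0
        elif a>best[0]+4:break
    return best
t0=time.time()
while time.time()-t0<170:
    v=(azt+np.radians(rng.uniform(-20,12)),rng.uniform(.76,.86),rng.uniform(.28,.42),rng.uniform(-.1,.7),rng.uniform(-.4,.4))
    b=simulate(*v)
    if b and b[0]<9: out.append(b)
out.sort(key=lambda b:b[0]+.1*b[1]);print(len(out))
for b in out[:5]:print(b)
E
python3 tp2.py
```

```text
goal z [ 0.614  0.232 -0.754] euler [-142.7   18.7  -92.1] az 20.7
319
(np.float64(0.1720491483608619), 21, [0.708, 0.45, 0.417], [-0.128, -0.166, -0.137], [0.845, 0.382, 0.748], [42.0, 33.0, 72.0, 14.0, -90.0, -57.0], (np.float64(0.5660385832995775), 0.838674360918465, 0.41703297994610367, 0.5778464299828165, -0.055455792736247456))
(np.float64(0.225745175593049), 21, [0.722, 0.414, 0.4], [-0.143, -0.162, -0.126], [0.87, 0.417, 0.716], [42.0, 35.0, 72.0, 14.0, -88.0, -58.0], (np.float64(0.5207358413988812), 0.8320560182451064, 0.4000645362234284, 0.5262767273197394, 0.010850164858113964))
(np.float64(0.3971768216179616), 22, [0.73, 0.307, 0.365], [-0.171, -0.132, -0.125], [0.842, 0.49, 0.705], [48.0, 37.0, 72.0, 17.0, -87.0, -62.0], (np.float64(0.39843988080965226), 0.7920061494543144, 0.36471866846291034, 0.523508690778118, 0.20205806243082225))
(np.float64(0.5042127157848336), 21, [0.737, 0.428, 0.341], [-0.147, -0.177, -0.097], [0.959, 0.435, 0.624], [39.0, 42.0, 72.0, 12.0, -81.0, -57.0], (np.float64(0.5267193870181595), 0.8520870213940149, 0.3412789231712967, 0.40031691950811865, -0.019173373957891315))
(np.float64(0.4912029174275629), 22, [0.799, 0.222, 0.337], [-0.202, -0.123, -0.082], [0.93, 0.566, 0.58], [47.0, 46.0, 72.0, 18.0, -78.0, -64.0], (np.float64(0.2708693306656912), 0.829722673998666, 0.33674469277657004, 0.33309333160968135, 0.3131061639320807))
```

Call:
{"op": "carry_out", "data": {"deltas": [[[0.14, 0.05, -0.18, 0.023, -1], [0.31, 0.11, -0.34, 0.046, -1], [0.49, 0.17, -0.5, 0.07, -1], [0.67, 0.24, -0.66, 0.093, -1], [0.85, 0.3, -0.82, 0.117, -1]]]}}

```text
clock: 23.9
tool_pos: [0.6609, 0.3522, 0.3169]
orientation: [179.7, 0.2, 25.6]
force: [0.9, 0.8, -1.0]
opening: 0.0076
gripper_force: 30.0
```

Call:
{"op": "carry_out", "data": {"deltas": [[[0, 0, -0.1, 0.023, -1], [0, 0, -0.2, 0.046, -1], [0, 0, -0.3, 0.07, -1], [0, 0, -0.37, 0.093, -1], [0, 0, -0.37, 0.117, -1]]]}}

```text
clock: 24.4
tool_pos: [0.6608, 0.352, 0.3919]
orientation: [179.8, -0.2, -16.4]
force: [-0.3, -0.0, -1.2]
opening: 0.0075
gripper_force: 30.0
```

Call:
{"op": "carry_out", "data": {"deltas": [[[0, 0, 0, 0.023, -1], [0, 0, 0, 0.046, -1], [0, 0, 0, 0.07, -1], [0, 0, 0, 0.093, -1], [0, 0, 0, 0.117, -1]]]}}

```text
clock: 24.9
tool_pos: [0.6602, 0.3518, 0.389]
orientation: [179.8, -0.3, -58.5]
force: [-0.7, -0.2, -1.1]
opening: 0.0077
gripper_force: 30.0
```

```bash
python3 goto.py .722 .414 .40 -110
```

```text
now [0.6602 0.3518 0.389 ] [179.76  -0.25 -58.51] tilt [-0.07 -0.34] j [ 43.   25.8  29.    0.2 -93.5 -11.5] 24.9 F [-0.7 -0.2 -1.1] open 0.0077 29.99441832304001
delta tool [-0.103 -0.426 -0.057] turn 0.143
```

Call:
{"op": "carry_out", "data": {"deltas": [[[-0.03, -0.1, -0.01, 0.023, -1], [-0.05, -0.2, -0.02, 0.046, -1], [-0.08, -0.3, -0.04, 0.07, -1], [-0.1, -0.38, -0.05, 0.093, -1], [-0.1, -0.42, -0.055, 0.117, -1]]]}}

```text
clock: 25.4
tool_pos: [0.7216, 0.4145, 0.3985]
orientation: [179.9, -0.4, -100.5]
force: [-0.3, -0.6, -1.7]
opening: 0.0076
gripper_force: 30.0
```

Call:
{"op": "carry_out", "data": {"deltas": [[[-0.14, -0.16, -0.13, 0.02, -1]]]}}

```text
clock: 25.5
tool_pos: [0.7425, 0.4274, 0.4132]
orientation: [179.6, -0.8, -104.8]
force: [2.7, 2.3, 0.5]
opening: 0.0081
gripper_force: 30.0
```

Call:
{"op": "carry_out", "data": {"deltas": [[[-0.14, -0.16, -0.13, 0, -1]]]}}

```text
clock: 25.6
tool_pos: [0.7673, 0.4388, 0.4299]
orientation: [-179.2, 0.2, -104.6]
force: [-14.5, 24.2, 32.5]
opening: 0.0081
gripper_force: 30.0
```

Call:
{"op": "carry_out", "data": {"deltas": [[[-0.14, -0.16, -0.13, 0, -1]]]}}

```text
clock: 25.7
tool_pos: [0.7778, 0.4422, 0.4209]
orientation: [-178.3, 0.4, -104.5]
force: [0.3, 1.3, -6.1]
opening: 0.0077
gripper_force: 30.0
```

Call:
{"op": "carry_out", "data": {"deltas": [[[-0.14, -0.16, -0.13, 0, -1]]]}}

```text
clock: 25.8
tool_pos: [0.7887, 0.4464, 0.4356]
orientation: [-176.1, 2.5, -104.4]
force: [-0.8, 0.5, -0.1]
opening: 0.0078
gripper_force: 30.0
```

Call:
{"op": "carry_out", "data": {"deltas": [[[-0.14, -0.16, -0.13, 0, -1]]]}}

```text
clock: 25.9
tool_pos: [0.7977, 0.449, 0.45]
orientation: [-174.1, 4.1, -104.3]
force: [-1.2, 0.5, -0.2]
opening: 0.0079
gripper_force: 30.0
```

```bash
python3 goto.py .722 .414 .40 -110; cat > steer.py <<'E'
from plan import *
import sys
AL=float(sys.argv[1]);T=target()*R.from_euler('y',AL,degrees=True);zt=T.as_matrix()[:,2]
q0=np.radians(ctrl.get_obs()["joint_pos"]);m=fk(q0)[1].as_matrix()[:,2];print("to goal deg",np.degrees(np.arccos(m@zt)).round(2),"tilt xy",m[:2].round(3),"goal",zt[:2].round(3))
res=[]
for row in([-.14,-.16,-.13],[-.2,-.11,-.1],[-.1,-.2,-.1],[-.16,-.19,0],[-.08,-.1,-.21],[-.22,-.1,0],[-.05,-.24,0],[0,-.2,-.15],[-.2,0,-.15],[0,-.25,0],[-.25,0,0],[0,0,-.25]):
    q=q0;b=(99,)
    for i in range(26):
        q=run(q,[row],.6);pp,TT=fk(q);a=np.degrees(np.arccos(min(1,TT.as_matrix()[:,2]@zt)))
        if pp[2]<.2:break
        if a<b[0]:b=(a.round(2),i+1,row,pp.round(3).tolist())
        elif a>b[0]+2:break
    res.append(b)
for b in sorted(res,key=lambda b:b[0])[:5]:print(b)
E
python3 steer.py -23
```

```text
now [0.7977 0.449  0.45  ] [-174.12    4.13 -104.29] tilt [6.71 2.53] j [  42.6   46.1   71.7    2.8 -108.9  -56. ] 25.9 F [-1.2  0.5 -0.2] open 0.0079 29.99964952468872
delta tool [0.28  0.345 0.196] turn 0.0159
to goal deg 33.88 tilt xy [0.117 0.044] goal [0.614 0.232]
(np.float64(0.85), 19, [-0.08, -0.1, -0.21], [0.589, 0.338, 0.9])
(np.float64(1.23), 16, [-0.16, -0.19, 0], [1.035, 0.543, 0.46])
(np.float64(1.42), 16, [-0.14, -0.16, -0.13], [0.834, 0.467, 0.716])
(np.float64(1.6), 17, [-0.1, -0.2, -0.1], [0.94, 0.357, 0.681])
(np.float64(2.26), 26, [0, 0, -0.25], [0.139, 0.132, 1.005])
```

The tilt is growing in exactly the right direction. Continuing.

Call:
{"op": "carry_out", "data": {"deltas": [[[-0.15, -0.16, -0.1, 0, -1]]]}}

```text
clock: 26.0
tool_pos: [0.8074, 0.4538, 0.4572]
orientation: [-172.4, 5.5, -104.1]
force: [-0.6, -0.3, -1.3]
opening: 0.0079
gripper_force: 30.0
```

Call:
{"op": "carry_out", "data": {"deltas": [[[-0.15, -0.16, -0.1, 0, -1]]]}}

```text
clock: 26.1
tool_pos: [0.817, 0.4595, 0.4622]
orientation: [-170.9, 6.7, -103.9]
force: [0.1, -0.5, -1.8]
opening: 0.0077
gripper_force: 30.0
```

Call:
{"op": "carry_out", "data": {"deltas": [[[-0.15, -0.16, -0.1, 0, -1]]]}}

```text
clock: 26.2
tool_pos: [0.826, 0.4646, 0.4686]
orientation: [-169.3, 7.9, -103.7]
force: [-0.8, -0.0, -2.5]
opening: 0.0078
gripper_force: 30.0
```

Call:
{"op": "carry_out", "data": {"deltas": [[[-0.15, -0.16, -0.1, 0, -1]]]}}

```text
clock: 26.3
tool_pos: [0.8345, 0.4695, 0.4762]
orientation: [-167.7, 9.0, -103.5]
force: [0.1, -0.7, -1.7]
opening: 0.008
gripper_force: 30.0
```

Call:
{"op": "carry_out", "data": {"deltas": [[[-0.15, -0.16, -0.1, 0, -1]]]}}

```text
clock: 26.4
tool_pos: [0.8423, 0.4743, 0.4845]
orientation: [-166.1, 10.2, -103.2]
force: [-0.0, 0.2, -0.3]
opening: 0.008
gripper_force: 30.0
```

Call:
{"op": "carry_out", "data": {"deltas": [[[-0.15, -0.16, -0.1, 0, -1]]]}}

```text
clock: 26.5
tool_pos: [0.8495, 0.4788, 0.4938]
orientation: [-164.5, 11.3, -102.9]
force: [-0.2, -1.1, -0.5]
opening: 0.0078
gripper_force: 30.0
```

Call:
{"op": "carry_out", "data": {"deltas": [[[-0.15, -0.16, -0.1, 0, -1]]]}}

```text
clock: 26.6
tool_pos: [0.8558, 0.4829, 0.5045]
orientation: [-162.8, 12.4, -102.6]
force: [0.1, -0.2, -1.2]
opening: 0.008
gripper_force: 30.0
```

Call:
{"op": "carry_out", "data": {"deltas": [[[-0.15, -0.16, -0.1, 0, -1]]]}}

```text
clock: 26.7
tool_pos: [0.8614, 0.4867, 0.5167]
orientation: [-161.2, 13.5, -102.2]
force: [-0.3, -0.6, -1.1]
opening: 0.0078
gripper_force: 30.0
```

Call:
{"op": "carry_out", "data": {"deltas": [[[-0.15, -0.16, -0.1, 0, -1]]]}}

```text
clock: 26.8
tool_pos: [0.8662, 0.4902, 0.5302]
orientation: [-159.5, 14.7, -101.8]
force: [0.3, 0.6, -1.1]
opening: 0.0076
gripper_force: 30.0
```

Call:
{"op": "carry_out", "data": {"deltas": [[[-0.15, -0.16, -0.1, 0, -1]]]}}

```text
clock: 26.9
tool_pos: [0.8702, 0.4933, 0.5449]
orientation: [-157.8, 15.8, -101.3]
force: [-0.4, 0.2, -0.7]
opening: 0.0077
gripper_force: 30.0
```

```bash
python3 goto.py .722 .414 .40 -110; python3 steer.py -23
```

```text
now [0.8702 0.4933 0.5449] [-157.8    15.81 -101.29] tilt [24.84  9.99] j [ 44.2  43.6  71.7   9.7 -92.7 -56. ] 26.9 F [-0.4  0.2 -0.7] open 0.0077 29.999799728393555
delta tool [0.711 0.809 0.265] turn 0.0242
to goal deg 14.06 tilt xy [0.42  0.173] goal [0.614 0.232]
(np.float64(0.53), 8, [0, -0.25, 0], [1.042, 0.313, 0.578])
(np.float64(0.64), 9, [0, -0.2, -0.15], [0.879, 0.271, 0.755])
(np.float64(0.79), 7, [-0.1, -0.2, -0.1], [0.908, 0.435, 0.676])
(np.float64(0.88), 7, [-0.05, -0.24, 0], [1.012, 0.391, 0.578])
(np.float64(1.27), 9, [-0.08, -0.1, -0.21], [0.724, 0.419, 0.814])
```

Call:
{"op": "carry_out", "data": {"deltas": [[[-0.05, -0.23, -0.03, 0, -1]]]}}

```text
clock: 27.0
tool_pos: [0.8883, 0.4806, 0.5528]
orientation: [-156.2, 16.9, -100.6]
force: [-0.2, 0.1, -1.4]
opening: 0.0078
gripper_force: 30.0
```

Call:
{"op": "carry_out", "data": {"deltas": [[[-0.05, -0.23, -0.03, 0, -1]]]}}

```text
clock: 27.1
tool_pos: [0.9088, 0.4631, 0.558]
orientation: [-154.7, 17.7, -100.3]
force: [0.3, -0.6, -1.7]
opening: 0.0081
gripper_force: 30.0
```

Call:
{"op": "carry_out", "data": {"deltas": [[[-0.05, -0.23, -0.03, 0, -1]]]}}

```text
clock: 27.2
tool_pos: [0.9271, 0.4471, 0.5649]
orientation: [-153.1, 18.6, -99.9]
force: [-0.3, -0.2, -1.3]
opening: 0.0077
gripper_force: 30.0
```

Call:
{"op": "carry_out", "data": {"deltas": [[[-0.05, -0.23, -0.03, 0, -1]]]}}

```text
clock: 27.3
tool_pos: [0.9438, 0.4317, 0.5732]
orientation: [-151.4, 19.4, -99.5]
force: [0.2, -0.1, -0.9]
opening: 0.0077
gripper_force: 30.0
```

Call:
{"op": "carry_out", "data": {"deltas": [[[-0.05, -0.23, -0.03, 0, -1]]]}}

```text
clock: 27.4
tool_pos: [0.9591, 0.4167, 0.5825]
orientation: [-149.7, 20.3, -99.0]
force: [0.8, -0.2, -1.3]
opening: 0.0075
gripper_force: 30.0
```

Call:
{"op": "carry_out", "data": {"deltas": [[[0, 0, 0, 0, -1], [0, 0, 0, 0, -1]]]}}

```text
clock: 27.6
tool_pos: [0.9585, 0.4164, 0.5826]
orientation: [-149.7, 20.3, -99.1]
force: [-1.1, -0.1, -1.0]
opening: 0.0076
gripper_force: 30.0
```

```bash
python3 steer.py -23;python3 steer.py -25; python3 meas.py; python3 goto.py .722 .414 .40 -110
```

```text
to goal deg 5.21 tilt xy [0.545 0.216] goal [0.614 0.232]
(np.float64(0.17), 3, [0, -0.25, 0], [1.016, 0.348, 0.601])
(np.float64(0.23), 4, [-0.08, -0.1, -0.21], [0.881, 0.39, 0.718])
(np.float64(0.26), 10, [0, 0, -0.25], [0.627, 0.286, 0.901])
(np.float64(0.58), 3, [-0.2, -0.11, -0.1], [0.932, 0.464, 0.645])
(np.float64(0.59), 3, [-0.14, -0.16, -0.13], [0.939, 0.419, 0.659])
to goal deg 6.28 tilt xy [0.545 0.216] goal [0.615 0.265]
(np.float64(1.02), 5, [-0.2, 0, -0.15], [0.835, 0.531, 0.703])
(np.float64(1.14), 4, [-0.25, 0, 0], [0.923, 0.566, 0.597])
(np.float64(1.43), 3, [-0.22, -0.1, 0], [0.962, 0.489, 0.602])
(np.float64(1.46), 3, [-0.2, -0.11, -0.1], [0.932, 0.464, 0.645])
(np.float64(1.58), 3, [-0.14, -0.16, -0.13], [0.939, 0.419, 0.659])
12.0 0.485 [-0.0288  0.0432  0.0013]
15.0 0.521 [-0.0292  0.0453  0.0013]
18.0 0.564 [-0.0273  0.0448  0.0013]
21.0 0.601 [-0.0288  0.046   0.0014]
24.0 0.657 [-0.0256  0.0459  0.0014]
27.0 0.698 [-0.0279  0.0488  0.0014]
now [0.9582 0.4173 0.5819] [-149.78   20.24  -99.03] tilt [32.95 12.49] j [ 37.3  43.   71.7   9.1 -84.  -50. ] 27.65 F [-0.8  0.7 -1.2] open 0.0078 30.00044345855713
delta tool [0.504 1.4   0.092] turn 0.0305
```

```bash
python3 - <<'E'
from pose import *
o=ctrl.get_obs();p=np.array(o["tool_pos"]);T=R.from_euler('xyz',o["orientation"],degrees=True)
s=ctrl.snapshot("wrist");pickle.dump((o,s),open("w9.pkl","wb"))
h=cv2.cvtColor(s["color"],cv2.COLOR_RGB2HSV)
m=render(s,FR,np.radians(23),-.0332,.0405,p,T,-.0005)
ys,xs=np.where(m>.5);print("pred box",xs.min(),ys.min(),xs.max(),ys.max())
c=int(xs.mean())
for r in range(max(ys.min()-16,0),min(ys.max()+12,383),6): print(r,[h[r,x].tolist() for x in(c-24,c-6,c,c+6,c+24)],s["color"][r,c].tolist())
E
```

```text
pred box 237 59 263 201
43 [[24, 35, 153], [25, 32, 209], [26, 29, 209], [26, 25, 230], [26, 31, 199]] [209, 206, 185]
49 [[27, 36, 149], [24, 34, 157], [20, 12, 131], [30, 14, 128], [26, 28, 226]] [131, 129, 125]
55 [[26, 32, 135], [23, 30, 153], [24, 10, 129], [19, 15, 133], [27, 26, 229]] [129, 128, 124]
61 [[28, 32, 150], [24, 26, 148], [23, 8, 130], [25, 12, 130], [27, 26, 229]] [130, 129, 126]
67 [[23, 34, 157], [21, 18, 139], [23, 17, 133], [26, 15, 132], [26, 25, 231]] [133, 131, 124]
73 [[26, 37, 153], [26, 15, 133], [30, 10, 132], [30, 13, 133], [27, 26, 229]] [132, 132, 127]
79 [[26, 34, 152], [26, 14, 131], [26, 14, 129], [30, 12, 131], [26, 27, 229]] [129, 128, 122]
85 [[26, 35, 153], [26, 14, 128], [23, 15, 133], [19, 15, 133], [26, 26, 227]] [133, 131, 125]
91 [[27, 34, 151], [30, 4, 232], [23, 4, 233], [30, 3, 233], [26, 29, 218]] [233, 232, 229]
97 [[26, 34, 152], [23, 4, 230], [23, 4, 233], [23, 4, 233], [26, 23, 234]] [233, 232, 229]
103 [[24, 34, 149], [24, 5, 232], [23, 4, 233], [23, 4, 233], [26, 23, 232]] [233, 232, 229]
109 [[16, 73, 109], [15, 7, 233], [23, 4
[... 981 characters left out ...]
31, 157]] [173, 173, 166]
175 [[34, 12, 172], [20, 14, 160], [30, 7, 172], [30, 9, 173], [25, 36, 158]] [172, 172, 167]
181 [[40, 13, 174], [21, 21, 157], [30, 10, 172], [30, 9, 173], [27, 32, 160]] [172, 172, 165]
187 [[42, 14, 178], [21, 16, 160], [30, 10, 171], [30, 9, 171], [30, 30, 159]] [171, 171, 164]
193 [[38, 12, 177], [88, 68, 190], [90, 101, 185], [89, 100, 187], [28, 28, 153]] [112, 184, 185]
199 [[40, 13, 175], [89, 67, 191], [89, 104, 182], [90, 101, 185], [30, 26, 145]] [108, 182, 180]
205 [[40, 13, 175], [88, 59, 189], [89, 102, 187], [89, 101, 185], [27, 31, 154]] [112, 187, 185]
211 [[41, 12, 171], [87, 47, 188], [89, 101, 192], [89, 99, 185], [28, 33, 141]] [116, 192, 190]
```

The wrist image rows give sharp plate features: frosted boundary at 191, notch at 137, 115 and 89, and bottom corner at 46. I'll fit the in-hand pose from those.

```bash
cat > feat.py <<'E'
from pose import *
o,s=pickle.load(open("w9.pkl","rb"));p=np.array(o["tool_pos"]);T=R.from_euler('xyz',o["orientation"],degrees=True)
g=s["color"].astype(int).sum(2);c=250
col=g[:,246:256].mean(1);d=np.abs(np.diff(col));print([(i+.5,int(d[i])) for i in range(20,230) if d[i]>25])
h=cv2.cvtColor(s["color"],cv2.COLOR_RGB2HSV)
F=np.array([(13,50),(35,50),(35,39),(45,39),(45,0)])/1e3;row=np.array([190.8,137,115,89.5,46.5])
def res(v,k=5): return (proj(s,pts(F,v[0],v[1],v[2],p,T,0,(0,))[0])[:k,1]-row[:k])
for k in(4,5):
    r=least_squares(lambda v:np.r_[res(v,k),(v[1]+.031)/.003,(v[2]-.0415)/.003],(.4,-.031,.0415));print(k,np.degrees(r.x[0]).round(2),r.x[1:].round(4),res(r.x).round(1))
# lateral columns of top edge (blue part) for yaw in hand
bl=(h[...,0]>83)&(h[...,0]<105)&(h[...,1]>75)
for rr in(196,205,214): x=np.where(bl[rr,200:310])[0]+200;print(rr,x.min() if len(x) else None,x.max() if len(x) else None)
for th in(23,):print(proj(s,np.vstack(pts(np.array([(13,50),(0,50)])/1e3,np.radians(th),-.033,.04,p,T))).round(1).tolist())
E
python3 feat.py
```

```text
[(46.5, 115), (47.5, 130), (48.5, 25), (85.5, 35), (86.5, 189), (87.5, 72), (111.5, 37), (112.5, 51), (113.5, 50), (114.5, 31), (116.5, 91), (133.5, 74), (134.5, 36)]
4 27.7 [-0.0358  0.0472] [ 0.  -0.6  2.4 -1.4 -4.1]
5 26.02 [-0.0353  0.0462] [ 0.1 -1.3  2.8 -1.  -0.3]
196 245 266
205 245 266
214 245 265
[[239.8, 202.3], [240.8, 229.9], [263.4, 202.2], [262.8, 229.9]]
```

```bash
sed -i 's/row=np.array(.*/row=np.array([190.8,134.2,115,86.8,47.2])/' feat.py; cat >> feat.py <<'E'
print("free")
for pr in(.003,.01,1):
    r=least_squares(lambda v:np.r_[res(v),(v[1]+.031)/pr,(v[2]-.0415)/pr],(.4,-.031,.0415));print(pr,np.degrees(r.x[0]).round(2),r.x[1:].round(4),res(r.x).round(1))
for b in(-.002,.002):
  for ax in range(2):
    s2=dict(s);s2["t"]=np.array(s["t"])+np.eye(3)[1+ax]*b
    def res2(v): return proj(s2,pts(F,v[0],v[1],v[2],p,T,0,(0,))[0])[:,1]-row
    r=least_squares(lambda v:np.r_[res2(v),(v[1]+.031)/.01,(v[2]-.0415)/.01],(.4,-.031,.0415));print("bias",ax,b,np.degrees(r.x[0]).round(2),r.x[1:].round(4),res2(r.x).round(1))
E
python3 feat.py | tail -8
```

```text
free
0.003 24.52 [-0.0362  0.0438] [-0.1 -0.7  1.5 -0.3 -0.1]
0.01 24.59 [-0.0362  0.0439] [-0.2 -0.7  1.4 -0.3 -0.2]
1 24.6 [-0.0362  0.0439] [-0.2 -0.7  1.4 -0.3 -0.2]
bias 0 -0.002 24.59 [-0.0347  0.0426] [-0.2 -0.7  1.4 -0.3 -0.2]
bias 1 -0.002 24.57 [-0.035   0.0454] [-0.1 -0.7  1.4 -0.4 -0.2]
bias 0 0.002 24.58 [-0.0378  0.0451] [-0.2 -0.7  1.4 -0.3 -0.2]
bias 1 0.002 24.6 [-0.0375  0.0424] [-0.2 -0.6  1.4 -0.3 -0.2]
```

θ = 24.6°, and it stays there under calibration bias. I'll finish the tilt towards that goal.

```bash
sed -i 's/for row in(/for row in([-.21,-.06,-.12],[-.23,-.09,-.04],[-.24,-.05,-.06],[-.18,-.15,-.1],[-.15,-.05,-.19],/' steer.py; python3 steer.py -24.6
```

```text
to goal deg 6.1 tilt xy [0.543 0.216] goal [0.615 0.259]
(np.float64(0.65), 5, [-0.2, 0, -0.15], [0.835, 0.532, 0.702])
(np.float64(0.73), 4, [-0.25, 0, 0], [0.922, 0.567, 0.595])
(np.float64(0.93), 4, [-0.21, -0.06, -0.12], [0.894, 0.5, 0.671])
(np.float64(0.98), 3, [-0.23, -0.09, -0.04], [0.944, 0.492, 0.618])
(np.float64(0.98), 4, [-0.24, -0.05, -0.06], [0.915, 0.531, 0.637])
```

Call:
{"op": "carry_out", "data": {"deltas": [[[-0.25, 0, 0, 0, -1]]]}}

```text
clock: 27.8
tool_pos: [0.9522, 0.4517, 0.5869]
orientation: [-148.5, 20.9, -98.9]
force: [0.1, -0.2, 0.1]
opening: 0.008
gripper_force: 30.0
```

Call:
{"op": "carry_out", "data": {"deltas": [[[-0.22, 0, -0.1, 0, -1]]]}}

```text
clock: 27.9
tool_pos: [0.9323, 0.4874, 0.5975]
orientation: [-147.7, 21.3, -98.3]
force: [0.6, 1.4, -2.2]
opening: 0.0077
gripper_force: 30.0
```

Call:
{"op": "carry_out", "data": {"deltas": [[[-0.22, 0, -0.1, 0, -1]]]}}

```text
clock: 28.0
tool_pos: [0.9113, 0.5159, 0.6184]
orientation: [-146.3, 22.0, -97.8]
force: [-0.5, 0.1, -1.4]
opening: 0.008
gripper_force: 30.0
```

```bash
sed -i 's/for row in(/for row in([-.25,.05,0],[-.22,.1,-.05],[-.1,.05,-.2],[.1,-.2,0],[-.1,0,-.05],/' steer.py; python3 steer.py -24.6; cat > fin.py <<'E'
from plan import *
import sys
AL=-24.6;GX,GZ=-.034,.043
def goal(al=AL,gx=GX,gz=GZ,off=0.):
    Tt=target();T=Tt*R.from_euler('y',al,degrees=True)
    # label centre at focus; plate axes x=Tt x, y_p=-Tt y (towards lens), z=-Tt z ; label face at +4mm y_p
    grip=FOC+Tt.apply([gx-.028,0,0])+Tt.apply([0,0,-(gz-.025)])+Tt.apply([0,.004+off,0])
    return grip+T.apply([0,0,.019]),T
if __name__=="__main__":
    p,T=goal();print("goal tcp",p.round(4),"euler",eul(T).round(1),"check y_p",(-target().as_matrix()[:,1]).round(3))
    o=ctrl.get_obs();q0=np.radians(o["joint_pos"]);p0,T0=fk(q0)
    rel=(T0.inv()*T).as_rotvec(degrees=True);print("rel rot in tool",rel.round(2),"turn",(rel[2]/360).round(4))
    print("shift tool",(T0.inv().apply(p-np.array(o["tool_pos"]))/.2).round(3),"now",np.round(o["tool_pos"],3),"t",o["clock"])
E
python3 fin.py
```

```text
to goal deg 2.48 tilt xy [0.591 0.234] goal [0.615 0.259]
(np.float64(0.51), 3, [-0.22, 0.1, -0.05], [0.838, 0.631, 0.635])
(np.float64(0.56), 5, [-0.1, 0.05, -0.2], [0.741, 0.559, 0.753])
(np.float64(0.57), 2, [-0.25, 0.05, 0], [0.883, 0.595, 0.62])
(np.float64(0.63), 2, [-0.2, 0, -0.15], [0.86, 0.558, 0.666])
(np.float64(0.64), 4, [-0.1, 0, -0.05], [0.871, 0.563, 0.652])
goal tcp [ 0.5516 -0.0706  0.1571] euler [-142.4   19.9  -91.1] check y_p [ 0.788 -0.223  0.574]
rel rot in tool [ 1.54 -1.95 -6.26] turn -0.0174
shift tool [3.783 1.686 0.03 ] now [0.911 0.516 0.618] t 28.0
```

Call:
{"op": "carry_out", "data": {"deltas": [[[-0.23, 0.05, -0.06, 0, -1]]]}}

```text
clock: 28.1
tool_pos: [0.8902, 0.5497, 0.6327]
orientation: [-145.1, 22.8, -97.3]
force: [0.3, -0.7, -0.8]
opening: 0.0078
gripper_force: 30.0
```

Call:
{"op": "carry_out", "data": {"deltas": [[[-0.23, 0.05, -0.06, 0, -1]]]}}

```text
clock: 28.2
tool_pos: [0.8688, 0.5852, 0.6404]
orientation: [-144.2, 23.3, -96.8]
force: [0.6, -0.2, -1.7]
opening: 0.0077
gripper_force: 30.0
```

```bash
python3 steer.py -24.6|head -3; python3 fin.py; python3 - <<'E'
from fin import *
# check reach with actual orientation (after z turn) and straight path
o=ctrl.get_obs();q0=np.radians(o["joint_pos"]);p0,T0=fk(q0);p,T=goal()
rel=(T0.inv()*T).as_rotvec(degrees=True);Tn=T0*R.from_euler('z',rel[2],degrees=True)
# waypoints: first high in front (off the lens axis, 120mm back), then goal
f3=np.array([-.788,.223,-.574]);
w=[p0,np.array([.50,.12,.40]),p+.08*np.array([-.9,.28,.3]),p]
q=q0
for a,b in zip(w,w[1:]):
    for t in np.linspace(0,1,7)[1:]:
        q,e=full(q,a+(b-a)*t,Tn)
    print(b.round(3),np.degrees(q).round(1),e.round(5))
print("residual rot deg",np.degrees((Tn.inv()*T).magnitude()).round(2))
E
```

```text
to goal deg 0.55 tilt xy [0.619 0.25 ] goal [0.615 0.259]
(np.float64(0.55), 1, [0, 0, -0.25], [0.837, 0.572, 0.677])
(np.float64(0.65), 1, [-0.1, 0.05, -0.2], [0.834, 0.594, 0.668])
goal tcp [ 0.5516 -0.0706  0.1571] euler [-142.4   19.9  -91.1] check y_p [ 0.788 -0.223  0.574]
rel rot in tool [-0.31 -0.45 -6.29] turn -0.0175
shift tool [ 4.119e+00  1.462e+00 -1.000e-03] now [0.869 0.585 0.64 ] t 28.2
[0.5  0.12 0.4 ] [ 45.3 -25.9 -43.6  26.8 -35.8 -70.2] 0.0
[ 0.48  -0.048  0.181] [  4.4 -10.5 -41.4 -32.9 -21.8  14.2] 0.0
[ 0.552 -0.071  0.157] [ -4.9   1.1 -31.3 -44.3 -25.6  31.9] 0.0
residual rot deg 0.55
```

Orientation is within 0.6° of the goal. Now I'll bring it back by pure translation, with one small turn, via a point well in front of the lens.

```bash
cat > way.py <<'E'
from fin import *
o=ctrl.get_obs();q=np.radians(o["joint_pos"]);p0,T0=fk(q);p0=np.array(o["tool_pos"]);a=np.array([float(v) for v in sys.argv[1:4]])
print("full shift tool",(T0.inv().apply(a-p0)/.2).round(3),"dist rows",(np.linalg.norm(a-p0)/.05).round(1),"now",p0.round(4),"F",np.round(o["force"],1),o["clock"])
for t in np.linspace(0,1,9)[1:]:
    q,e=full(q,p0+(a-p0)*t,T0);print(np.degrees(q).round(0),e.round(4))
E
python3 way.py .54 .14 .42
```

```text
full shift tool [ 2.645  1.145 -0.753] dist rows 11.9 now [0.8688 0.5852 0.6404] F [ 0.6 -0.2 -1.7] 28.2
[ 50.  27.  39.  21. -65. -67.] 0.0
[ 50.  18.  21.  22. -57. -70.] 0.0
[ 49.  11.   7.  23. -51. -73.] 0.0
[ 48.   4.  -4.  25. -46. -74.] 0.0
[ 48.  -2. -14.  26. -42. -76.] 0.0
[ 46.  -8. -23.  26. -39. -76.] 0.0
[ 45. -14. -31.  26. -37. -75.] 0.0
[ 43. -21. -38.  24. -35. -72.] 0.0
```

Call:
{"op": "carry_out", "data": {"deltas": [[[0.16, 0.07, -0.045, 0, -1], [0.36, 0.155, -0.1, 0, -1], [0.56, 0.245, -0.16, 0, -1], [0.76, 0.33, -0.215, 0, -1], [0.96, 0.415, -0.27, 0, -1]]]}}

```text
clock: 28.7
tool_pos: [0.7648, 0.4426, 0.569]
orientation: [-144.3, 23.3, -96.8]
force: [0.1, -0.1, 1.4]
opening: 0.0079
gripper_force: 30.0
```

Call:
{"op": "carry_out", "data": {"deltas": [[[0.2, 0.087, -0.057, 0, -1], [0.4, 0.174, -0.114, 0, -1], [0.6, 0.26, -0.17, 0, -1], [0.8, 0.345, -0.228, 0, -1], [0.96, 0.415, -0.27, 0, -1]]]}}

```text
clock: 29.2
tool_pos: [0.6458, 0.2803, 0.4894]
orientation: [-144.3, 23.3, -96.8]
force: [-0.5, 0.1, -1.1]
opening: 0.0076
gripper_force: 30.0
```

Call:
{"op": "carry_out", "data": {"deltas": [[[0.18, 0.08, -0.05, -0.009, -1], [0.36, 0.155, -0.1, -0.017, -1], [0.5, 0.215, -0.14, -0.017, -1], [0.5, 0.215, -0.14, -0.017, -1]]]}}

```text
clock: 29.6
tool_pos: [0.5835, 0.195, 0.4473]
orientation: [-142.4, 19.7, -91.6]
force: [0.8, -0.0, -1.3]
opening: 0.0078
gripper_force: 30.0
```

```bash
python3 fin.py; python3 - <<'E'
from fin import *
p,T=goal();print("pre",(p+.09*np.array([-.9,.28,.3])).round(3))
E
python3 way.py .471 -.045 .184
```

```text
goal tcp [ 0.5516 -0.0706  0.1571] euler [-142.4   19.9  -91.1] check y_p [ 0.788 -0.223  0.574]
rel rot in tool [-0.21 -0.54 -0.25] turn -0.0007
shift tool [1.742 0.657 0.654] now [0.583 0.195 0.447] t 29.6
pre [ 0.471 -0.045  0.184]
full shift tool [1.588 0.925 0.336] dist rows 7.5 now [0.5835 0.195  0.4473] F [ 0.8 -0.  -1.3] 29.6
[ 42. -16. -36.  25. -33. -67.] 0.0
[ 40. -18. -41.  25. -29. -66.] 0.0
[ 37. -19. -46.  24. -25. -64.] 0.0
[ 33. -20. -50.  22. -20. -60.] 0.0
[ 30. -20. -53.  19. -16. -54.] 0.0
[ 26. -19. -54.  12. -13. -45.] 0.0
[ 21. -17. -52.  -3. -13. -27.] 0.0
[  7. -12. -44. -29. -20.   9.] 0.0
```

```bash
python3 - <<'E'
from fin import *
o=ctrl.get_obs();q0=np.radians(o["joint_pos"]);p0=np.array(o["tool_pos"]);T0=fk(q0)[1];p,T=goal()
back=np.array([-.788,.223,-.574])
pre=p+.05*np.array([-.95,.28,0])
for w in([.583,.195,.447],[.62,.08,.40],[.58,.08,.36],[.55,.1,.3],[.55,.1,.16],[.60,.05,.30],[.55,0,.3],[.65,.0,.45],[.52,.05,.45],[.55,-.05,.45],[.62,.2,.16]):
    q=q0;tr=[];dm=0
    for a,b in((p0,np.array(w)),(np.array(w),pre),(pre,p)):
        n=max(2,int(np.linalg.norm(b-a)/.03))
        for t in np.linspace(0,1,n+1)[1:]:
            q2,e=full(q,a+(b-a)*t,T0);dm=max(dm,np.degrees(abs(q2-q)).max());q=q2;tr.append((np.degrees(q[4]),np.degrees(q[2]),e))
    tr=np.array(tr);print(w,"j5 max",tr[:,0].max().round(1),"j3 min",tr[:,1].min().round(1),"e",tr[:,2].max().round(4),"max step/30mm",dm.round(0),np.degrees(q).round(0))
E
```

```text
[0.583, 0.195, 0.447] j5 max -11.8 j3 min -51.3 e 0.0 max step/30mm 20.0 [ -5.   1. -31. -44. -26.  31.]
[0.62, 0.08, 0.4] j5 max -18.2 j3 min -41.0 e 0.0 max step/30mm 14.0 [ -5.   1. -31. -44. -26.  31.]
[0.58, 0.08, 0.36] j5 max -15.8 j3 min -45.1 e 0.0 max step/30mm 17.0 [ -5.   1. -31. -44. -26.  31.]
[0.55, 0.1, 0.3] j5 max -7.1 j3 min -55.5 e 0.0 max step/30mm 24.0 [ -5.   1. -31. -44. -26.  31.]
[0.55, 0.1, 0.16] j5 max -0.1 j3 min -58.3 e 0.0272 max step/30mm 40.0 [ -5.   1. -31. -44. -26.  31.]
[0.6, 0.05, 0.3] j5 max -15.8 j3 min -41.8 e 0.0 max step/30mm 15.0 [ -5.   1. -31. -44. -26.  31.]
[0.55, 0, 0.3] j5 max -20.6 j3 min -40.1 e 0.0 max step/30mm 14.0 [ -5.   1. -31. -44. -26.  31.]
[0.65, 0.0, 0.45] j5 max -22.9 j3 min -37.0 e 0.0 max step/30mm 10.0 [ -5.   1. -31. -44. -26.  31.]
[0.52, 0.05, 0.45] j5 max -20.5 j3 min -43.1 e 0.0 max step/30mm 15.0 [ -5.   1. -31. -44. -26.  31.]
[0.55, -0.05, 0.45] j5 max -23.6 j3 min -37.2 e 0.0 max step/30mm 11.0 [ -5.   1. -31. -44. -26.  31.]
[0.62, 0.2, 0.16] j5 max -0.1 j3 min -54.6 e 0.0479 max step/30mm 62.0 [ -5.   1. -31. -44. -26.  31.]
```

```bash
python3 - <<'E'
from fin import *
from arc import knob
p,T=goal();grip=p-T.apply([0,0,.019]);k=knob(164.2,34.9)
print("knob in tool frame at goal (x,y,behind grasp)",((T.inv().apply(k-grip))*[1,1,-1]*1e3).round(1))
f=np.array([np.cos(np.radians(AZ)),np.sin(np.radians(AZ)),0])
for n,c in(("lens rim",C+.054*(f*np.cos(t35)-[0,0,np.sin(t35)])),("rod mid",C+.6*(k-C))): print(n,((T.inv().apply(c-grip))*[1,1,-1]*1e3).round(1))
E
python3 way.py .55 -.05 .45 | head -1
```

```text
knob in tool frame at goal (x,y,behind grasp) [  34.7 -114.1   73.2]
lens rim [  63.9 -130.     9.4]
rod mid [  46.4 -142.1   47.7]
full shift tool [ 1.153 -0.156 -0.418] dist rows 4.9 now [0.5835 0.195  0.4473] F [ 0.8 -0.  -1.3] 29.6
```

Call:
{"op": "carry_out", "data": {"deltas": [[[0.15, -0.02, -0.055, 0, -1], [0.34, -0.045, -0.125, 0, -1], [0.53, -0.07, -0.195, 0, -1], [0.72, -0.1, -0.26, 0, -1], [0.9, -0.125, -0.33, 0, -1]]]}}

```text
clock: 30.1
tool_pos: [0.5597, 0.0059, 0.4523]
orientation: [-142.2, 19.7, -91.4]
force: [0.8, -1.4, -0.4]
opening: 0.0077
gripper_force: 30.0
```

Call:
{"op": "carry_out", "data": {"deltas": [[[0.15, -0.02, -0.055, 0, -1], [0.25, -0.03, -0.09, 0, -1], [0.25, -0.03, -0.09, 0, -1]]]}}

```text
clock: 30.4
tool_pos: [0.553, -0.049, 0.4526]
orientation: [-142.3, 19.6, -91.7]
force: [0.1, 0.3, -1.9]
opening: 0.0079
gripper_force: 30.0
```

```bash
python3 way.py .504 -.057 .165; python3 fin.py
```

```text
full shift tool [0.528 1.012 0.909] dist rows 5.8 now [ 0.553  -0.049   0.4526] F [ 0.1  0.3 -1.9] 30.4
[  8. -16. -21. -13. -45. -11.] 0.0
[  8. -16. -25. -14. -41. -10.] 0.0
[  8. -16. -28. -15. -37.  -8.] 0.0
[  7. -15. -32. -17. -33.  -5.] 0.0
[  7. -13. -34. -21. -30.  -1.] 0.0
[  5. -11. -36. -25. -26.   5.] 0.0
[  3.  -9. -37. -32. -24.  13.] 0.0
[ -1.  -5. -37. -40. -23.  25.] 0.0
goal tcp [ 0.5516 -0.0706  0.1571] euler [-142.4   19.9  -91.1] check y_p [ 0.788 -0.223  0.574]
rel rot in tool [-0.36 -0.62 -0.3 ] turn -0.0008
shift tool [0.598 0.832 1.07 ] now [ 0.553 -0.049  0.453] t 30.4
```

Call:
{"op": "carry_out", "data": {"deltas": [[[0.07, 0.13, 0.11, 0, -1], [0.15, 0.29, 0.26, 0, -1], [0.23, 0.45, 0.4, 0, -1], [0.31, 0.6, 0.54, 0, -1], [0.39, 0.75, 0.67, 0, -1]]]}}

```text
clock: 30.9
tool_pos: [0.5149, -0.052, 0.2377]
orientation: [-142.3, 19.6, -91.5]
force: [0.2, 0.8, -1.3]
opening: 0.0078
gripper_force: 30.0
```

Call:
{"op": "carry_out", "data": {"deltas": [[[0.06, 0.12, 0.11, 0, -1], [0.13, 0.24, 0.22, 0, -1], [0.13, 0.25, 0.23, 0, -1], [0.13, 0.25, 0.23, 0, -1]]]}}

```text
clock: 31.3
tool_pos: [0.5046, -0.055, 0.1674]
orientation: [-142.4, 19.6, -91.7]
force: [0.9, -0.5, -0.2]
opening: 0.0074
gripper_force: 30.0
```

```bash
python3 fin.py; cat > look.py <<'E'
from fin import *
from h import *
import pickle
S={n:ctrl.snapshot(n) for n in("scene","side")};pickle.dump(S,open("s10.pkl","wb"))
o=ctrl.get_obs();p=np.array(o["tool_pos"]);T=R.from_euler('xyz',o["orientation"],degrees=True)
# predicted label centre from hand pose
Tp=T*R.from_euler('y',-AL,degrees=True);grip=p-T.apply([0,0,.019]);lab=grip+Tp.apply([.028-GX,-.004,(GZ-.025)])
print("label pred",lab.round(4),"focus",FOC.round(4),"diff mm",((lab-FOC)*1e3).round(1))
for n in S:
    c=ctrl.spot_point(S[n],"label");print(n,[(np.round(d["centre"],1).tolist(),round(d["p"],2)) for d in c[:4]],"pred px",proj(S[n],lab).round(1).tolist())
    h=cv2.cvtColor(S[n]["color"],cv2.COLOR_RGB2HSV);m=(h[...,0]>5)&(h[...,0]<22)&(h[...,1]>120)&(h[...,2]>70)
    a=proj(S[n],lab)[0];N,l,st,ce=cv2.connectedComponentsWithStats(m.astype(np.uint8));print("  orange",[(ce[i].round(1).tolist(),st[i].tolist()) for i in range(1,N) if st[i,4]>8 and np.linalg.norm(ce[i]-a)<30])
    k=[d for d in ctrl.spot_point(S[n],"knob")][:1];print("  knob",[np.round(d["centre"],1).tolist() for d in k])
    mr=((h[...,0]<5)|(h[...,0]>174))&(h[...,1]>150)&(h[...,2]>80);N,l,st,ce=cv2.connectedComponentsWithStats(mr.astype(np.uint8));print("  red",[(ce[i].round(1).tolist(),int(st[i,4])) for i in range(1,N) if st[i,4]>8 and np.linalg.norm(ce[i]-a)<90])
E
python3 look.py
```

```text
goal tcp [ 0.5516 -0.0706  0.1571] euler [-142.4   19.9  -91.1] check y_p [ 0.788 -0.223  0.574]
rel rot in tool [-0.18 -0.6  -0.26] turn -0.0007
shift tool [ 0.084 -0.173  0.164] now [ 0.505 -0.055  0.167] t 31.3
label pred [ 0.4891 -0.1228  0.1712] focus [ 0.5361 -0.1389  0.1588] diff mm [-47.   16.   12.5]
scene [([363.8, 293.4], 0.92), ([395.1, 263.4], 0.85), ([349.2, 254.5], 0.54), ([255.7, 195.2], 0.52)] pred px [[257.0, 192.4]]
  orange [([256.6, 193.0], [254, 189, 6, 9, 31])]
  knob [[225.1, 172.4]]
  red [([225.9, 170.9], 39)]
side [([158.2, 185.0], 0.72), ([258.9, 212.4], 0.68), ([185.9, 199.3], 0.66)] pred px [[257.6, 210.4]]
  orange []
  knob [[291.0, 177.5]]
  red [([293.3, 176.2], 31)]
```

The camera is unmoved (ball at the same pixels), and the label appears at (256.6,193.0) against a predicted (257.0,192.4). I'll move in the last 50 mm.

Call:
{"op": "carry_out", "data": {"deltas": [[[0.025, -0.055, 0.05, 0, -1], [0.055, -0.11, 0.105, 0, -1], [0.078, -0.155, 0.15, 0, -1], [0.084, -0.17, 0.163, -0.001, -1], [0.084, -0.17, 0.163, -0.001, -1]]]}}

```text
clock: 32.1
tool_pos: [0.5506, -0.0704, 0.1571]
orientation: [-142.2, 19.4, -91.3]
force: [-0.2, 0.9, -0.6]
opening: 0.0079
gripper_force: 30.0
```

```bash
python3 fin.py; python3 look.py; python3 - <<'E'
from pose import *
from plan import FOC
S=pickle.load(open("s10.pkl","rb"))
# tight label estimate: orange blob any threshold near prediction, both views
for n in S:
    h=cv2.cvtColor(S[n]["color"],cv2.COLOR_RGB2HSV).astype(int);a=proj(S[n],FOC)[0]
    m=(h[...,0]>3)&(h[...,0]<28)&(h[...,1]>70)&(h[...,2]>50)
    N,l,st,ce=cv2.connectedComponentsWithStats(m.astype(np.uint8));print(n,"focus px",a.round(1),[(ce[i].round(1).tolist(),st[i].tolist()) for i in range(1,N) if st[i,4]>5 and np.linalg.norm(ce[i]-a)<20])
s=ctrl.snapshot("wrist");o=ctrl.get_obs();pickle.dump((o,s),open("w9.pkl","wb"))
g=s["color"].astype(int);c=g[:,246:256].mean(1);d=np.abs(np.diff(c,axis=0)).sum(1);print([(i+.5,int(d[i])) for i in range(20,230) if d[i]>25])
E
```

```text
goal tcp [ 0.5516 -0.0706  0.1571] euler [-142.4   19.9  -91.1] check y_p [ 0.788 -0.223  0.574]
rel rot in tool [-0.25 -0.57  0.17] turn 0.0005
shift tool [ 0.001 -0.004  0.003] now [ 0.551 -0.07   0.157] t 32.1
label pred [ 0.534  -0.1382  0.1594] focus [ 0.5361 -0.1389  0.1588] diff mm [-2.1  0.7  0.6]
scene [([366.1, 296.4], 0.79), ([396.3, 264.3], 0.74), ([347.8, 255.5], 0.57), ([239.7, 202.5], 0.54)] pred px [[242.9, 200.1]]
  orange [([265.4, 181.1], [252, 178, 28, 8, 51]), ([242.3, 200.1], [240, 196, 6, 9, 34])]
  knob [[225.3, 172.9]]
  red [([225.9, 170.9], 39)]
side [([186.0, 199.6], 0.68), ([274.5, 211.5], 0.61), ([158.1, 187.6], 0.55)] pred px [[273.7, 210.7]]
  orange []
  knob []
  red [([293.3, 176.1], 30)]
scene focus px [242.3 200.5] [([242.3, 200.3], [239, 196, 8, 10, 42])]
side focus px [274.4 210.7] [([274.7, 212.1], [273, 210, 4, 5, 7])]
[(42.5, 28), (43.5, 81), (44.5, 37), (45.5, 62), (46.5, 99), (47.5, 90), (85.5, 26), (86.5, 123), (87.5, 33), (114.5, 26), (116.5, 66), (117.5, 47), (133.5, 117), (190.5, 50), (191.5, 32)]
```

The label sits on the focus: scene (242.3,200.3) against (242.3,200.5), and side within 1.5 px. Orientation is within about 0.7° and the grip is a steady 30 N. I'll let it settle and hand in.

Call:
{"op": "carry_out", "data": {"deltas": [[[0.003, -0.004, 0.002, 0, -1], [0.003, -0.004, 0.002, 0, -1], [0.003, -0.004, 0.002, 0, -1], [0.003, -0.004, 0.002, 0, -1], [0.003, -0.004, 0.002, 0, -1]]]}}

```text
clock: 32.95
tool_pos: [0.5512, -0.0709, 0.1568]
orientation: [-142.2, 19.4, -91.3]
force: [-0.0, -0.3, -0.6]
opening: 0.0081
gripper_force: 30.0
```

```bash
python3 fin.py; python3 - <<'E'
from plant import ctrl
import numpy as np
print(np.round(ctrl.get_obs()["qvel"],2));print(ctrl.close_job())
E
```

```text
goal tcp [ 0.5516 -0.0706  0.1571] euler [-142.4   19.9  -91.1] check y_p [ 0.788 -0.223  0.574]
rel rot in tool [-0.24 -0.56  0.16] turn 0.0004
shift tool [-0.002 -0.002  0.001] now [ 0.551 -0.071  0.157] t 32.95
[-0.03 -0.03 -0.02 -0.06  0.1  -0.03]
the job is handed in; nothing more can be done
None
```

The job was handed in at about 33 s with the camera at about 35° down over the front and the plate held still by its clear end, label within about 2 mm of focus and 1° of square; the amber plate and bottle were left alone, but joint 3 hit its stops (read up to 0.02° past range, wrist-force spikes up to about 43 N), and the verdict was not shown.

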